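# Inspect and dock an inverted infusion bottle on a pivoting carrier

## Task

The inverted infusion bottle on the blue carrier has flopped over on its pivot and falls over again unless the carrier is kept tilted against it. Lift the carrier a little by its orange handle only, bring the bottle upright there, hold it upright and free in the air, a hand's breadth above the middle of the square inspection light pad for five full seconds, then carry it, still upright, into the open (robot) side of the docking bay, so that the bottle stands between the green cheeks, set the carrier down gently and level, fully home in the bay, and let go. Never touch the bottle, never let it flop over while it is carried away, and leave the sharps box, the bowl and the saline bottle where they are.

Things in the scene. Friction and masses are not known exactly. Their poses are not given: they have to be found in the camera images.
- carrier: blue base plate 240 (x) x 130 (y) x 14 mm, 0.32 kg without the bottle, loose on the table. Origin: centre of its underside; z up, x from the handle (robot's side) towards the bottle. Two steel yoke plates at x = 35 and 95 mm, 50 mm wide, 72 mm high, carry the bottle's pivot.
- handle (a point): centre of the carrier's orange grip bar, at (-85, 0, 107) mm in the carrier frame, axes as the carrier's: bar 24 mm thick along x, 80 mm long along y, 40 mm tall (87 to 127 mm above the underside); grasp it from above with the fingers closing along the carrier's x. The bottle's axis is 150 mm away.
- bottle: inverted infusion bottle in a black cup, 64 mm in diameter from 80 to 204 mm above the pivot. Origin: on the pivot, at (65, 0, 60) mm in the carrier frame; z along the bottle to its top. It turns only about the carrier's x: angle q relative to the carrier, positive towards the carrier's -y side, stops at -0.35 and +0.35 rad; at the start it leans on the +0.35 stop.
- bottle_com (a point): centre of mass of the bottle, 129 mm above the pivot on its axis; axes as the bottle's. Nominal 0.40 kg (hidden: 15 % lighter to 12 % heavier), moment of inertia about the pivot 0.0076 kg m2. Spring of 0.375 N m/rad (zero at q = 0) and damper of 0.06 N m s/rad act between bottle and carrier.
- bottle_top (a point): point on the bottle's axis 200 mm above the pivot, near its flat top; axes as the bottle's. Gravity beats the spring, so the bottle topples from upright with a time constant of 0.4 to 0.8 s unless the carrier is tilted about its x against the lean; while the carrier's tilt keeps the bottle upright, the spring brings q to 0.
- light_pad: fixed square inspection light pad 130 x 130 x 6 mm lying on the table, with a white glowing disc 100 mm across; origin at the centre of its underside
- bay: fixed aluminium docking bay; origin: centre of its underside, x from its open side (robot's side) to its back stop. Floor plate 290 (x) x 190 (y) x 6 mm; side rims from x = -120 to +140 mm, 22 mm high, inner faces at y = +/-73 mm (8 mm play on each side of the carrier); back stop with its face at x = 132 mm, 30 mm high.
- bay_cheeks (a point): midway between the bay's two green cheeks, at (65, 0, 170) mm in the bay frame, axes as the bay's. Each is 60 mm long along x and spans 130 to 210 mm above the table; inner faces at y = +/-46 mm (14 mm play each side of an upright bottle). Bottle enters along +x; the carrier's plate must pass below the cheeks and above the rims, not down from above.
- bay_seat (a point): where the carrier's origin belongs when docked: centre of the bay's floor, top face 6 mm above the table; axes as the bay's
- sharps_box: yellow and red sharps container, 122 x 122 x 200 mm, loose; origin at the centre of its underside; leave alone
- bowl: steel bowl, 120 mm across, 45 mm high, loose; origin at the centre of its underside; leave alone
- saline: white saline bottle, 60 mm in diameter, 150 mm high, loose; origin at the centre of its underside; leave alone

How it is judged (in metres and radians):
On the way:
1. the bottle is held upright (within 0.12 rad) and touched by nothing, carrier 20 to 300 mm above the table, pivot within 50 mm of the light pad's centre, for 4.8 s (angle between bottle's own z axis and vertical below 0.12 rad and height (world z) of carrier between 0.02 and 0.3 m and horizontal distance between bottle and light_pad below 0.05 m and contact force between bottle and anything else below 0.3 N), for 4.8 s.
At the end, for the whole second after the job is handed in: The carrier stands flat on the bay's floor within 22 mm of its seat and 0.12 rad of the bay's direction, bottle between the cheeks and within 0.2 rad of upright, everything released and at rest (horizontal distance between carrier and bay_seat below 0.022 m and height (world z) of carrier below 0.012 m and angle between carrier's own z axis and vertical below 0.05 rad and angle between the x axis of carrier and the x axis of bay, either way round below 0.12 rad and x of bottle in the frame of bay above 0 m and angle between bottle's own z axis and vertical below 0.2 rad and linear speed of carrier below 0.03 m/s and angular speed of bottle below 0.15 rad/s); the robot touches nothing.
It fails at once if the bottle leans more than 0.22 rad when the carrier is more than 200 mm from where it stood (distance of carrier from where it was at the start of the episode above 0.2 m and angle between bottle's own z axis and vertical above 0.22 rad).
It fails at once if the robot touches the bottle (contact force between bottle and the arm above 0.5 N or contact force between bottle and the fingers above 0.5 N).
It fails at once if the carrier is slammed into the bay (over 40 N) (contact force between carrier and bay above 40 N).
It fails at once if the bottle is knocked hard against the bay (over 15 N) (contact force between bottle and bay above 15 N).
It fails at once if the sharps box, bowl or saline bottle is moved more than 30 mm (distance of any of sharps_box, bowl, saline from where it was at the start of the episode above 0.03 m).
It also fails if it takes over 72 s, if anything falls off the work surface, if the arm or the gripper's body presses on something with over 40 N, if the wrist force passes 120 N, or if a joint passes its speed limit or range.

## Robot

A 6-joint arm with a two-finger parallel gripper is mounted at the origin on the work surface. World frame = base frame: x ahead of the robot, y to its left, z up, the work surface at z = 0. Lengths are in mm, angles in degrees, forces in N, time in s.
With the tool pointing down it reaches from about 300 to 875 mm from the base axis. Payload 6.4 kg.
Tool frame: the origin (TCP) lies on the centre line of the jaws, within the pads' length; the fingertips stand 17 mm ahead of it and the grasp point (between the pads) lies 2 mm behind it; z points along the fingers, y is the direction in which the jaws open and shut (so a half turn about z gives the same grasp; the last joint's range is limited). The gripper opens to 88 mm and grips with 3 to 60 N. Pads are 18 mm wide; open, the fingers measure 123 mm over their backs; the gripper's body (75 mm by 187 mm) begins 45 mm behind the grasp point.
Start: joints at [53.554, 10.359, 92.074, -0, 77.567, -11.82], TCP at [239.587, 522.723, 255.714] pointing down, gripper open.
Joint ranges: [-171.53, 171.53], [-51.25, 118.39], [17.06, 147.69], [-65.23, 245.23], [0, 150.52], [-178.68, 178.68]. Speed limits (degrees/s): [147.25, 147.25, 172.46, 180, 180, 180].

## Interface

Orientations are given as a 3x3 rotation matrix whose columns are the frame's x, y, z axes.
In Python, from workcell import robot gives the robot as it stands.
- The arm moves only by the tool servo_tool, never from a script. Its argument "steps" is a list of rows, each an object of numbers: "tx", "ty", "tz": the shift along the tool's x, y, z in m; "wx", "wy", "wz": the turn, a rotation vector about the tool's x, y, z in rad; "fingers": the opening, from -1 (shut) to 1 (fully open), so that 0 is half open. A call has 1 to 8 rows; each row shifts and turns the commanded pose from where the row before left it, along the tool's axes as they then stand; what a row does not reach is not made up. A row lasts 1/8 s, in which the tool goes at most 62.5 mm and 10.7 degrees, less where a joint would pass 70% of its speed; a pose out of reach is approached as far as the arm can. A call with a gripper value outside its range is refused whole. The fingers move at their own pace and stop on an object; "squeeze" is the grip in N (left out, the last holds). Time passes only in rows, so rows that do not move let the fingers close. It gives the time, the measured TCP pose, the force and the opening at its end, in the units of the state.
- robot.state(): the state, without advancing time (a new reading comes with each control period).
- robot.snapshot(name): name is "scene" or "side" or "wrist"; returns (picture, depth): 480x640x3 uint8, blue, green, red; 480x640 float32, mm along the optical axis (not along the pixel's ray), 0 where there is no reading.
- robot.camera_params(name): a dict with "mtx" (3x3 intrinsics, pixels), "rvec" (rotation vector, rad) and "tvec" (3), from world to camera coordinates, as OpenCV has them; the wrist camera has in their place "tool_from_camera" (4x4, takes a point from camera to tool coordinates, whose origin is the TCP and whose axes are the flange's). Camera axes: x right, y down, z forward; pixel columns grow to the right and rows downward; lengths in mm; the calibration is good to about 2 mm. A picture is of the moment at which its call begins: read the wrist's pose just before it. camera_params takes no time and is no camera call.
- robot.hand_in(): hands the job in, once; it reports no verdict.
Trained networks look in the newest picture that a camera, given by its name, has taken for a name from the list of things; names that differ only in an ending like _2 or _b are one class to them, and where a whole thing is asked for, a point or a joint stands for the part that bears it (a point fixed in the world has none). Each returns a list of dicts, best first, with "score" (0 to 1); they miss things now and then, are a little off and sometimes report something else, mostly with a low value. They report only what shows in the picture. A call takes as long as a camera call.
- robot.trace(camera, target): "mask" (480x640 bool, what is visible of it) and "at" ([column, row] in pixels, amid what is visible of it).
The state is a dict: "time_s": time; "qpos": joint angles; "qvel": joint speeds; "joint_efforts": joint torques, N m; "eef_pos": TCP position; "tcp_rot": TCP orientation; "wrist_force": force on the tool from outside, world axes, zero at the start; "torque": the same for the moment, N m; "width": opening from 0.0 (shut) to 1.0 (fully open).
Only numpy, scipy, OpenCV 4.12 (cv2) and the standard library are available. Lean on these libraries where they do the work, as an engineer would, in place of code of your own. Each camera call takes 0.05 s, during which the arm holds its last target. There are 200 camera calls.

## Working session

There is one attempt and no reset: what is moved stays moved. The work goes in short steps, Python scripts to look and compute and a tool call to move; the robot and the scene stay as the last step left them, time stands still between calls to the robot, and variables do not carry over. Pictures are saved under pics/ and viewed, about 8 in all and at most 12, crops included, and the job is handed in when it is done.

Besides the shell and the picture viewer there is one more tool, called after "Call:" in YAML: its name, and indented under it one key for each argument. servo_tool: Moves the arm, as the interface text tells. Its arguments: {"type":"object","properties":{"steps":{"type":"array","items":{"type":"object","properties":{"tx":{"type":"number"},"ty":{"type":"number"},"tz":{"type":"number"},"wx":{"type":"number"},"wy":{"type":"number"},"wz":{"type":"number"},"fingers":{"type":"number"}}}},"squeeze":{"type":"number"}},"required":["steps"]}

```bash
ls; mkdir -p pics; cat > h.py <<'E'
import numpy as np, cv2
from workcell import robot
def cam(n):
    p=robot.camera_params(n); K=np.array(p["mtx"],float).reshape(3,3)
    if "rvec" in p:
        R=cv2.Rodrigues(np.array(p["rvec"],float))[0]; t=np.array(p["tvec"],float).ravel()
        return K,R.T,-R.T@t
    s=robot.state(); T=np.array(p["tool_from_camera"]); Rt=np.array(s["tcp_rot"]); 
    return K,Rt@T[:3,:3],Rt@T[:3,3]+np.array(s["eef_pos"])
def cloud(n,d,pose=None):
    K,R,c=pose or cam(n)
    v,u=np.mgrid[:480,:640]; P=np.stack([(u-K[0,2])/K[0,0]*d,(v-K[1,2])/K[1,1]*d,d],-1)
    W=P@R.T+c; W[d<=0]=np.nan; return W
E
python3 - <<'E'
from h import *
print(robot.state())
ims=[]
for n in ["scene","side"]:
    p=cam(n); im,d=robot.snapshot(n); W=cloud(n,d,p); ims.append(im); print(n,p[2].round(0),p[1][:,2].round(2))
    np.save(n+".npy",W)
    for t in ["carrier","handle","bottle","light_pad","bay","bay_cheeks","sharps_box","bowl","saline"]:
        for r in robot.trace(n,t)[:2]:
            m=r["mask"]; q=W[m]; q=q[~np.isnan(q[:,0])]
            if len(q): print(t,round(r["score"],2),np.round(r["at"]),m.sum(),"med",np.median(q,0).round(),"p3",np.percentile(q,3,axis=0).round(),"p97",np.percentile(q,97,axis=0).round())
    cv2.imwrite(f"pics/{n}0.png",im)
E
```

```text
pics
{'time_s': 0.0, 'qpos': array([ 5.35546211e+01,  1.04000884e+01,  9.21294213e+01,  1.10469394e-03,
        7.75670340e+01, -1.18187337e+01]), 'qvel': array([ 0.06394201,  0.05068883, -0.00101283,  0.0284233 ,  0.00672091,
       -0.02119172]), 'joint_efforts': array([ 4.07263224e-04, -4.33887434e+01, -3.41845679e+01,  7.03116436e-02,
        3.85894161e-02, -1.30049552e-04]), 'eef_pos': array([239.27595935, 522.31551244, 254.84667358]), 'tcp_rot': array([[-9.09040499e-01,  4.16706537e-01, -1.01613366e-03],
       [ 4.16707618e-01,  9.09039578e-01, -1.34427260e-03],
       [ 3.63538531e-04, -1.64542888e-03, -9.99998580e-01]]), 'wrist_force': array([-0.36224018, -0.88914176,  0.04467067]), 'torque': array([ 0.03763149, -0.03012872, -0.00136615]), 'width': 0.995000757817094}
scene [1524.  634.  958.] [-0.69 -0.47 -0.56]
carrier 0.65 [217. 249.] 2863 med [ 616. -381.   27.] p3 [ 450. -461.    2.] p97 [ 689. -281.  252.]
handle 0.83 [222. 254.] 2604 med [ 619. -377.   29.] p3 [ 491. -443.    9.] p97 [ 688. -278.  251.]
bottle 0.84 [210. 216.] 903 med [ 637. -407.  187.] p3 [ 600. -44
[... 1180 characters left out ...]
 7.] p3 [555. -85.  -0.] p97 [672.  34.  14.]
light_pad 0.62 [196. 219.] 953 med [ 637. -412.  191.] p3 [ 598. -459.   68.] p97 [ 656. -378.  259.]
bay 0.68 [391. 302.] 4365 med [695. 266.  10.] p3 [504. 179.  -0.] p97 [782. 362. 212.]
sharps_box 0.68 [484. 251.] 2195 med [459. 517. 167.] p3 [361. 464.  15.] p97 [473. 573. 203.]
bowl 0.67 [317. 230.] 576 med [373. -88.  23.] p3 [ 338. -134.    2.] p97 [446. -35.  48.]
bowl 0.44 [392. 304.] 4324 med [696. 266.  10.] p3 [509. 181.  -0.] p97 [782. 362. 212.]
saline 0.91 [180. 219.] 471 med [ 539. -555.   75.] p3 [ 409. -659.    1.] p97 [ 555. -533.  151.]
saline 0.15 [312. 280.] 1034 med [615. -27.   7.] p3 [552. -87.  -0.] p97 [674.  33.  14.]
```

```bash
python3 - <<'E'
import cv2,numpy as np
a=cv2.imread("pics/scene0.png")[180:420,140:560]
cv2.imwrite("pics/scene0c.png",cv2.resize(a,(798,456),interpolation=cv2.INTER_CUBIC))
for n in ["scene","side"]:
    im=cv2.imread(f"pics/{n}0.png"); W=np.load(n+".npy"); h=cv2.cvtColor(im,cv2.COLOR_BGR2HSV)
    def rep(name,m):
        m=m&~np.isnan(W[...,0]); q=W[m]
        if len(q)<20: print(name,len(q));return
        r=cv2.minAreaRect(q[:,:2].astype(np.float32))
        print(n,name,len(q),q.mean(0).round(1),"p2",np.percentile(q,2,axis=0).round(),"p98",np.percentile(q,98,axis=0).round(),r)
    H,S,V=h[...,0],h[...,1],h[...,2]; x,y,z=W[...,0],W[...,1],W[...,2]
    rgC=(x>400)&(x<760)&(y<-230)&(y>-520)
    rep("orange",(H<22)&(S>130)&rgC&(z>70)&(z<140))
    rep("orangetop",(H<22)&(S>130)&rgC&(z>120)&(z<134))
    rep("blueplate",(H>95)&(H<128)&(S>100)&rgC&(z>8)&(z<20))
    rgB=(x>450)&(x<850)&(y<450)&(y>100)
    rep("green",(H>40)&(H<85)&(S>80)&rgB&(z>120)); 
    rep("cheektop",(H>40)&(H<85)&(S>80)&rgB&(z>204)&(z<216))
    rep("bay low",rgB&(z>3.5)&(z<9)&(S<60))
    rep("bay rim",rgB&(z>18)&(z<26)); rep("backstop",rgB&(z>27)&(z<34))
    rep("pad",(z>3)&(z<12)&(x>520)&(x<720)&(y<70)&(y>-120)&(V>200))
E
```

```text
scene orange 174 [ 512.4 -313.4  117. ] p2 [ 487. -354.   92.] p98 [ 529. -285.  132.] ((506.0282287597656, -321.7874755859375), (77.95333099365234, 24.252607345581055), 66.68022918701172)
scene orangetop 92 [ 508.6 -317.8  127.3] p2 [ 485. -353.  121.] p98 [ 529. -286.  132.] ((505.5938415527344, -322.10687255859375), (77.04785919189453, 23.194137573242188), 64.38153839111328)
scene blueplate 1112 [ 590.7 -351.8   15.2] p2 [ 487. -446.    9.] p98 [ 700. -265.   19.] ((582.2203979492188, -357.6822814941406), (136.83367919921875, 238.79208374023438), 63.91128158569336)
scene green 1124 [715.2 272.7 186.4] p2 [664. 193. 137.] p98 [745. 355. 213.] ((701.506103515625, 270.6446533203125), (64.07731628417969, 166.21768188476562), 11.341651916503906)
scene cheektop 465 [703.3 273.3 210.3] p2 [660. 190. 205.] p98 [744. 352. 214.] ((700.6439819335938, 270.049072265625), (63.06300735473633, 165.5811004638672), 11.665861129760742)
scene bay low 3060 [655.5 263.8   6.2] p2 [478. 131.   4.] p98 [822. 426.   9.] ((650.5216064453125, 275.51153564453125), (348.4125671386719, 398.2707214355469), 89.9
[... 1313 characters left out ...]
704.1 271.2 210.1] p2 [665. 190. 205.] p98 [743. 351. 215.] ((703.1923217773438, 269.7441711425781), (60.19330596923828, 164.78260803222656), 10.21314525604248)
side bay low 2501 [665.4 276.7   5.8] p2 [462. 110.   4.] p98 [839. 442.   9.] ((650.03955078125, 275.28985595703125), (399.8880310058594, 349.3349304199219), 0.03470092639327049)
side bay rim 251 [725.1 282.6  22.5] p2 [626. 182.  18.] p98 [791. 364.  26.] ((652.5050048828125, 261.5458984375), (265.8658142089844, 183.43548583984375), 8.766572952270508)
side backstop 179 [758.4 283.7  29.9] p2 [679. 184.  27.] p98 [790. 361.  34.] ((726.883544921875, 277.94085693359375), (127.87371063232422, 183.6746063232422), 23.618896484375)
pad 0
```

View pics/scene0c.png

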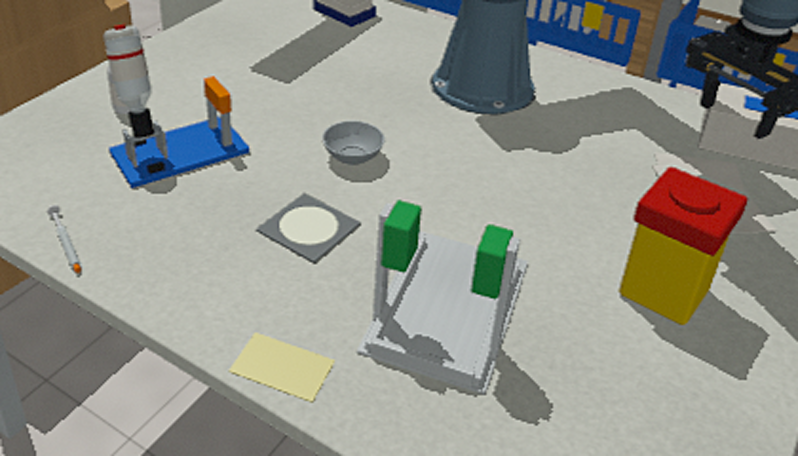

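The crop shows the carrier at upper left with its orange handle towards the robot and the bottle leaning away at about (130,70). The pad disc is at (310,225), the bay with its green cheeks at (450,250). The geometry agrees with the given sizes. Next I build a pose-to-row converter and approach the handle.

```bash
cat > mv.py <<'E'
# carrier-based pose <-> tool rows. pose=(x,y,z of TCP in mm, yaw, roll, pitch rad); commanded pose kept in cmd.npz
import numpy as np, json, os
from scipy.spatial.transform import Rotation as R
F=np.array([[0,1,0],[1,0,0],[0,0,-1.]])          # tool axes in carrier frame
def T(p,yaw,roll=0.): return np.array(p,float),R.from_euler("z",yaw).as_matrix()@R.from_euler("x",roll).as_matrix()@F
def load(): d=np.load("cmd.npz"); return d["p"],d["M"]
def save(p,M): np.savez("cmd.npz",p=p,M=M)
def rows(targets,qt=0.0005,qr=0.002,fing=None):
    p,M=load(); out=[]
    for tp,tM in targets:
        d=np.round(M.T@(tp-p)/1000/qt)*qt; w=np.round(R.from_matrix(M.T@tM).as_rotvec()/qr)*qr
        r={k:round(float(v),4) for k,v in zip(["tx","ty","tz","wx","wy","wz"],[*d,*w]) if abs(v)>1e-9}
        if fing is not None: r["fingers"]=fing
        p=p+M@d*1000; M=M@R.from_rotvec(w).as_matrix(); out.append(r)
    return out,p,M
def show(out):
    for i in range(0,len(out),8): print(json.dumps(out[i:i+8]))
def smooth(n): s=np.arange(1,n+1)/n; return s**3*(10-15*s+6*s*s)
E
python3 - <<'E'
from mv import *
p0=np.array([239.587,522.723,255.714]); 
M0=T(p0,np.radians(53.554+11.82))[1]; save(p0,M0)
a0,a1=np.radians(65.374),np.radians(-26.2)
A=[p0]; 
# arc in polar
r0,t0=np.hypot(*p0[:2]),np.arctan2(p0[1],p0[0]); e=np.array([506.2,-322,245]); r1,t1=np.hypot(*e[:2]),np.arctan2(e[1],e[0])
n=16; tg=[]
for i in range(1,n+1):
    s=i/n; s=s+0.0; s=s*s*(3-2*s) if False else s
    r=r0+(r1-r0)*s;t=t0+(t1-t0)*s; tg.append(T([r*np.cos(t),r*np.sin(t),p0[2]+(e[2]-p0[2])*s],a0+(a1-a0)*s))
o,p,M=rows(tg,0.001,0.01); show(o); save(p,M); print(p,M)
E
```

```text
[{"tx": -0.061, "ty": -0.002, "tz": 0.001, "wz": 0.1}, {"tx": -0.062, "ty": -0.002, "wz": 0.1}, {"tx": -0.062, "ty": -0.002, "tz": 0.001, "wz": 0.1}, {"tx": -0.062, "ty": -0.003, "tz": 0.001, "wz": 0.1}, {"tx": -0.062, "ty": -0.004, "wz": 0.1}, {"tx": -0.062, "ty": -0.004, "tz": 0.001, "wz": 0.1}, {"tx": -0.062, "ty": -0.004, "tz": 0.001, "wz": 0.1}, {"tx": -0.062, "ty": -0.005, "wz": 0.1}]
[{"tx": -0.063, "ty": -0.005, "tz": 0.001, "wz": 0.1}, {"tx": -0.063, "ty": -0.006, "tz": 0.001, "wz": 0.1}, {"tx": -0.062, "ty": -0.006, "wz": 0.1}, {"tx": -0.063, "ty": -0.006, "tz": 0.001, "wz": 0.1}, {"tx": -0.063, "ty": -0.007, "tz": 0.001, "wz": 0.1}, {"tx": -0.064, "ty": -0.007, "wz": 0.1}, {"tx": -0.063, "ty": -0.008, "tz": 0.001, "wz": 0.1}, {"tx": -0.063, "ty": -0.008, "tz": 0.001, "wz": 0.1}]
[ 506.72489043 -321.87694972  244.714     ] [[ 0.44305941  0.89649225  0.        ]
 [ 0.89649225 -0.44305941  0.        ]
 [ 0.          0.         -1.        ]]
```

Call:
servo_tool:
  steps:
    - {"tx": -0.061, "ty": -0.002, "tz": 0.001, "wz": 0.1}
    - {"tx": -0.062, "ty": -0.002, "wz": 0.1}
    - {"tx": -0.062, "ty": -0.002, "tz": 0.001, "wz": 0.1}
    - {"tx": -0.062, "ty": -0.003, "tz": 0.001, "wz": 0.1}
    - {"tx": -0.062, "ty": -0.004, "wz": 0.1}
    - {"tx": -0.062, "ty": -0.004, "tz": 0.001, "wz": 0.1}
    - {"tx": -0.062, "ty": -0.004, "tz": 0.001, "wz": 0.1}
    - {"tx": -0.062, "ty": -0.005, "wz": 0.1}

```text
schema error: expected keys tx, ty, tz, wx, wy, wz, fingers
```

Call:
servo_tool:
  steps:
    - {"tx": -0.062, "ty": -0.005, "tz": 0.001, "wz": 0.1}
    - {"tx": -0.062, "ty": -0.006, "tz": 0.001, "wz": 0.1}
    - {"tx": -0.062, "ty": -0.006, "wz": 0.1}
    - {"tx": -0.062, "ty": -0.006, "tz": 0.001, "wz": 0.1}
    - {"tx": -0.062, "ty": -0.007, "tz": 0.001, "wz": 0.1}
    - {"tx": -0.062, "ty": -0.007, "wz": 0.1}
    - {"tx": -0.062, "ty": -0.008, "tz": 0.001, "wz": 0.1}
    - {"tx": -0.062, "ty": -0.008, "tz": 0.001, "wz": 0.1}

```text
schema error: expected keys tx, ty, tz, wx, wy, wz, fingers
```

All keys are needed in every row.

Call:
servo_tool:
  steps:
    - {"tx": -0.061, "ty": -0.002, "tz": 0.001, "wx": 0, "wy": 0, "wz": 0.1, "fingers": 1}
    - {"tx": -0.062, "ty": -0.002, "tz": 0, "wx": 0, "wy": 0, "wz": 0.1, "fingers": 1}
    - {"tx": -0.062, "ty": -0.002, "tz": 0.001, "wx": 0, "wy": 0, "wz": 0.1, "fingers": 1}
    - {"tx": -0.062, "ty": -0.003, "tz": 0.001, "wx": 0, "wy": 0, "wz": 0.1, "fingers": 1}
    - {"tx": -0.062, "ty": -0.004, "tz": 0, "wx": 0, "wy": 0, "wz": 0.1, "fingers": 1}
    - {"tx": -0.062, "ty": -0.004, "tz": 0.001, "wx": 0, "wy": 0, "wz": 0.1, "fingers": 1}
    - {"tx": -0.062, "ty": -0.004, "tz": 0.001, "wx": 0, "wy": 0, "wz": 0.1, "fingers": 1}
    - {"tx": -0.062, "ty": -0.005, "tz": 0, "wx": 0, "wy": 0, "wz": 0.1, "fingers": 1}

```text
time_s: 2.0
eef_pos: [563.9, 164.9, 250.7]
tcp_rot: [[-0.331, 0.944, 0.0], [0.944, 0.331, 0.0], [0.0, 0.0, -1.0]]
wrist_force: [0.6, 0.3, 0.3]
width: 0.996
```

Call:
servo_tool:
  steps:
    - {"tx": -0.062, "ty": -0.005, "tz": 0.001, "wx": 0, "wy": 0, "wz": 0.1, "fingers": 1}
    - {"tx": -0.062, "ty": -0.006, "tz": 0.001, "wx": 0, "wy": 0, "wz": 0.1, "fingers": 1}
    - {"tx": -0.062, "ty": -0.006, "tz": 0, "wx": 0, "wy": 0, "wz": 0.1, "fingers": 1}
    - {"tx": -0.062, "ty": -0.006, "tz": 0.001, "wx": 0, "wy": 0, "wz": 0.1, "fingers": 1}
    - {"tx": -0.062, "ty": -0.007, "tz": 0.001, "wx": 0, "wy": 0, "wz": 0.1, "fingers": 1}
    - {"tx": -0.062, "ty": -0.007, "tz": 0, "wx": 0, "wy": 0, "wz": 0.1, "fingers": 1}
    - {"tx": -0.062, "ty": -0.008, "tz": 0.001, "wx": 0, "wy": 0, "wz": 0.1, "fingers": 1}
    - {"tx": -0.062, "ty": -0.008, "tz": 0.001, "wx": 0, "wy": 0, "wz": 0.1, "fingers": 1}

```text
time_s: 3.0
eef_pos: [506.3, -316.0, 244.7]
tcp_rot: [[0.446, 0.895, 0.0], [0.895, -0.446, -0.0], [-0.0, 0.0, -1.0]]
wrist_force: [0.5, -0.5, -1.0]
width: 1.001
```

```bash
python3 - <<'E'
from h import *
s=robot.state(); print(s["eef_pos"].round(1), s["qvel"].round(1))
p=cam("wrist"); im,d=robot.snapshot("wrist"); W=cloud("wrist",d,p); cv2.imwrite("pics/w0.png",im); np.save("w0.npy",W)
s=robot.state(); print(s["eef_pos"].round(1), s["qvel"].round(1),s["time_s"])
print(np.array(robot.camera_params("wrist")["tool_from_camera"]).round(3), p[0].round(0))
p=cam("wrist"); im,d=robot.snapshot("wrist"); W=cloud("wrist",d,p)
h=cv2.cvtColor(im,cv2.COLOR_BGR2HSV);H,S,V=[h[...,i] for i in range(3)]
for lo,hi in [(100,140),(123,133)]:
    m=(H<22)&(S>130)&(W[...,2]>lo)&(W[...,2]<hi)
    q=W[m]; print("orange",len(q),q.mean(0) if len(q) else 0, cv2.minAreaRect(q[:,:2].astype(np.float32)) if len(q)>9 else 0, np.percentile(q[:,2],[5,50,95]) if len(q) else 0)
E
```

```text
[ 506.3 -316.   244.7] [-47.9   1.3  -0.7   0.   -0.7  -2.1]
[ 502.6 -322.6  244.6] [ 4.3 -0.2  0.4  0.8  0.3  0.3] 3.05
[[ 2.00000e-03 -9.53000e-01 -3.02000e-01  7.74580e+01]
 [ 1.00000e+00  1.00000e-03  2.00000e-03  2.22000e-01]
 [-2.00000e-03 -3.02000e-01  9.53000e-01 -1.28785e+02]
 [ 0.00000e+00  0.00000e+00  0.00000e+00  1.00000e+00]] [[369.   0. 316.]
 [  0. 369. 238.]
 [  0.   0.   1.]]
orange 3590 [ 504.38115831 -321.66628308  125.99238427] ((571.3893432617188, -356.9693603515625), (79.06603240966797, 174.85116577148438), 64.97850036621094) [124.33161833 126.6044178  127.80197088]
orange 3436 [ 503.55580371 -322.98105445  126.62026365] ((502.6312255859375, -324.90771484375), (79.02166748046875, 22.871551513671875), 64.63951873779297) [125.36020862 126.6474175  127.81284639]
```

View pics/w0.png

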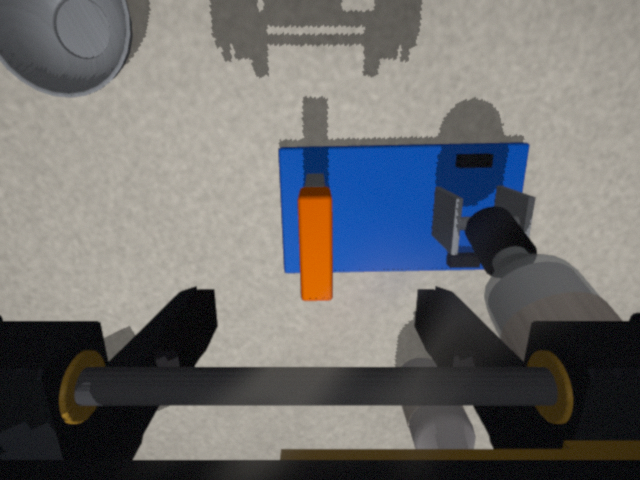

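The wrist picture shows the orange bar at (316,243), between the jaws and parallel to them, the plate below it and the bottle neck leaning away at lower right. Descend and close.

Call:
servo_tool:
  steps:
    - {"tx": 0, "ty": 0.002, "tz": 0.03, "wx": 0, "wy": 0, "wz": 0, "fingers": 1}
    - {"tx": 0, "ty": 0, "tz": 0.04, "wx": 0, "wy": 0, "wz": 0, "fingers": 1}
    - {"tx": 0, "ty": 0, "tz": 0.04, "wx": 0, "wy": 0, "wz": 0, "fingers": 1}
    - {"tx": 0, "ty": 0, "tz": 0.02, "wx": 0, "wy": 0, "wz": 0, "fingers": 1}
    - {"tx": 0, "ty": 0, "tz": 0.01, "wx": 0, "wy": 0, "wz": 0, "fingers": 0}
    - {"tx": 0, "ty": 0, "tz": 0, "wx": 0, "wy": 0, "wz": 0, "fingers": -0.3}
    - {"tx": 0, "ty": 0, "tz": 0, "wx": 0, "wy": 0, "wz": 0, "fingers": -0.6}
    - {"tx": 0, "ty": 0, "tz": 0, "wx": 0, "wy": 0, "wz": 0, "fingers": -1}
  squeeze: 60

```text
time_s: 4.1
eef_pos: [509.6, -315.5, 106.0]
tcp_rot: [[0.443, 0.896, 0.002], [0.896, -0.443, -0.001], [-0.001, 0.002, -1.0]]
wrist_force: [0.0, -0.3, 0.8]
width: 0.573
```

Call:
servo_tool:
  steps:
    - {"tx": 0, "ty": 0, "tz": 0, "wx": 0, "wy": 0, "wz": 0, "fingers": -1}
    - {"tx": 0, "ty": 0, "tz": 0, "wx": 0, "wy": 0, "wz": 0, "fingers": -1}
    - {"tx": 0, "ty": 0, "tz": 0, "wx": 0, "wy": 0, "wz": 0, "fingers": -1}

```text
time_s: 4.47
eef_pos: [508.0, -314.3, 104.8]
tcp_rot: [[0.443, 0.897, -0.003], [0.897, -0.443, 0.002], [0.0, -0.003, -1.0]]
wrist_force: [-5.9, 2.7, 5.8]
width: 0.261
```

```bash
python3 - <<'E'
from h import *
for n in ["scene","side","wrist"]:
    p=cam(n); im,d=robot.snapshot(n); W=cloud(n,d,p); s=robot.state()
    h=cv2.cvtColor(im,cv2.COLOR_BGR2HSV);H,S,V=[h[...,i] for i in range(3)]
    x,y,z=[W[...,i] for i in range(3)]
    rg=(x>400)&(x<760)&(y<-230)&(y>-520)
    for nm,m in [("orange",(H<22)&(S>130)&rg&(z>80)&(z<134)),("plate",(H>95)&(H<128)&(S>100)&rg&(z>8)&(z<20))]:
        q=W[m]
        if len(q)<20: continue
        # in tool-carrier frame
        L=(q-s["eef_pos"])@np.array(s["tcp_rot"])
        print(n,nm,len(q),"tool x(cy) range",np.percentile(L[:,0],[1,99]).round(1),"tool y(cx)",np.percentile(L[:,1],[1,99]).round(1),"z",np.percentile(q[:,2],[2,50,98]).round(1), cv2.minAreaRect(L[:,:2].astype(np.float32)))
print(s["eef_pos"].round(1),s["wrist_force"].round(1),s["torque"].round(2),s["time_s"])
cv2.imwrite("pics/w1.png",im)
E
```

```text
scene orange 123 tool x(cy) range [-24.6  34.5] tool y(cx) [-19.6  13.9] z [ 90.5 120.  131.8] ((14.705831527709961, 56.06840515136719), (155.59503173828125, 67.7673568725586), 78.01199340820312)
scene plate 1119 tool x(cy) range [-68.3  58.4] tool y(cx) [-29.8 204.3] z [ 9.1 15.4 19.4] ((-8.322193145751953, 86.09852600097656), (239.82879638671875, 137.7117462158203), 89.81575012207031)
side orange 85 tool x(cy) range [-0.2 32.6] tool y(cx) [-11.   39.8] z [ 87.9 115.  131.2] ((14.203073501586914, 77.54551696777344), (32.90645217895508, 181.91928100585938), 2.085886240005493)
side plate 1114 tool x(cy) range [-70.2  60.2] tool y(cx) [-27.4 205.2] z [ 8.6 14.2 19.6] ((-5.803943634033203, 87.62309265136719), (239.5601043701172, 137.7814483642578), 89.43814086914062)
wrist orange 10689 tool x(cy) range [-37.2  27.9] tool y(cx) [-11.5  12.1] z [ 94.1 126.4 127.8] ((-6.018623352050781, 65.73760223388672), (67.96739196777344, 163.56332397460938), 0.2107342928647995)
wrist plate 40751 tool x(cy) range [-54.5  53.8] tool y(cx) [-31.4 192.9] z [12.2 13.9 15.3] ((-10.23724365234375, 84.68345642089844), (236.2227020263672, 128.42861938476562), 89.2000961303711)
[ 507.9 -314.3  104.8] [-5.5  2.6  5.9] [0.39 0.97 0.26] 4.625
```

Call:
servo_tool:
  steps:
    - {"tx": 0, "ty": 0, "tz": 0, "wx": 0, "wy": 0, "wz": 0, "fingers": 0}
    - {"tx": 0, "ty": 0, "tz": 0, "wx": 0, "wy": 0, "wz": 0, "fingers": 0}
    - {"tx": -0.003, "ty": 0, "tz": 0, "wx": 0, "wy": 0, "wz": 0, "fingers": 0}
    - {"tx": -0.003, "ty": 0, "tz": -0.001, "wx": 0, "wy": 0, "wz": 0, "fingers": -0.2}
    - {"tx": 0, "ty": 0, "tz": 0, "wx": 0, "wy": 0, "wz": 0, "fingers": -0.4}
    - {"tx": 0, "ty": 0, "tz": 0, "wx": 0, "wy": 0, "wz": 0, "fingers": -1}
    - {"tx": 0, "ty": 0, "tz": 0, "wx": 0, "wy": 0, "wz": 0, "fingers": -1}
    - {"tx": 0, "ty": 0, "tz": 0, "wx": 0, "wy": 0, "wz": 0, "fingers": -1}
  squeeze: 60

```text
time_s: 5.62
eef_pos: [505.7, -320.2, 105.7]
tcp_rot: [[0.443, 0.897, -0.001], [0.897, -0.443, 0.0], [-0.0, -0.001, -1.0]]
wrist_force: [-5.8, 1.3, 5.5]
width: 0.264
```

Call:
servo_tool:
  steps:
    - {"tx": 0, "ty": 0, "tz": -0.002, "wx": 0, "wy": 0, "wz": 0, "fingers": -1}
    - {"tx": 0, "ty": 0, "tz": -0.006, "wx": 0, "wy": 0, "wz": 0, "fingers": -1}
    - {"tx": 0, "ty": 0, "tz": -0.01, "wx": 0, "wy": 0, "wz": 0, "fingers": -1}
    - {"tx": 0, "ty": 0, "tz": -0.012, "wx": 0, "wy": 0, "wz": 0, "fingers": -1}
    - {"tx": 0, "ty": 0, "tz": -0.012, "wx": 0, "wy": 0, "wz": 0, "fingers": -1}
    - {"tx": 0, "ty": 0, "tz": -0.01, "wx": 0, "wy": 0, "wz": 0, "fingers": -1}
    - {"tx": 0, "ty": 0, "tz": -0.006, "wx": 0, "wy": 0, "wz": 0, "fingers": -1}
    - {"tx": 0, "ty": 0, "tz": -0.002, "wx": 0, "wy": 0, "wz": 0, "fingers": -1}

```text
time_s: 6.62
eef_pos: [506.4, -320.4, 166.2]
tcp_rot: [[0.443, 0.897, 0.0], [0.897, -0.443, -0.0], [-0.0, 0.001, -1.0]]
wrist_force: [-0.7, -0.4, -7.4]
width: 0.266
```

```bash
cat > est.py <<'E'
from h import *
from scipy.optimize import least_squares
def carrier_frame(s):
    Rt=np.array(s["tcp_rot"]); return np.array(s["eef_pos"]), Rt@np.array([[0,1,0],[1,0,0],[0,0,-1.]]).T
def theta(n, full=False):
    """q of the bottle relative to the gripper's carrier axes, from one picture's depth"""
    s=robot.state(); p0,Rc=carrier_frame(s); c=cam(n); im,d=robot.snapshot(n); W=cloud(n,d,c)
    L=(W-p0)@Rc + np.array([-85,0,105.])      # carrier coordinates
    L=L.reshape(-1,3); L=L[~np.isnan(L[:,0])]-np.array([65,0,60.])
    L=L[(abs(L[:,0])<45)&(abs(L[:,1])<150)&(L[:,2]>60)&(L[:,2]<230)]
    def res(v,P):
        q,dx=v; a=np.array([0,-np.sin(q),np.cos(q)]); D=P-np.array([dx,0,0]); h=D@a
        return np.linalg.norm(D-h[:,None]*a,axis=1)-32,h
    best=None
    for q0 in (-.3,-.1,.1,.3):
        v=np.array([q0,0.])
        for k in range(4):
            r,h=res(v,L); P=L[(h>92)&(h<196)&(abs(r)<[30,15,10,8][k])]
            if len(P)<30: break
            o=least_squares(lambda v:res(v,P)[0],v,loss="soft_l1",f_scale=2,x_scale=[.01,1]); v=o.x
        else:
            if best is None or len(P)>best[2]: best=(v[0],v[1],len(P),np.sqrt(np.mean(res(v,P)[0]**2)))
    roll=np.arctan2(Rc[2,1],Rc[2,2]); yaw=np.arctan2(Rc[1,0],Rc[0,0])
    return dict(t=float(s["time_s"]),q=best[0] if best else None,dx=best[1] if best else None,n=best[2] if best else 0,rms=best[3] if best else 0,roll=float(roll),yaw=float(yaw),p=[float(v) for v in p0],im=im,W=W,Rc=Rc)
E
python3 - <<'E'
from est import *
for n in ["scene","side","scene","side"]:
    r=theta(n); print(n,{k:(np.round(v,4)) for k,v in r.items() if k not in("im","W","Rc")})
    im,W,Rc=r["im"],r["W"],r["Rc"]; h=cv2.cvtColor(im,cv2.COLOR_BGR2HSV);H,S,V=[h[...,i] for i in range(3)]
    L=(W-np.array(r["p"]))@Rc+np.array([-85,0,105.])
    m=(H>95)&(H<128)&(S>100)&(L[...,2]>0)&(L[...,2]<30)&(abs(L[...,0])<160)&(abs(L[...,1])<90); P=L[m]
    A=np.c_[P[:,:2],np.ones(len(P))]; k=np.linalg.lstsq(A,P[:,2],rcond=None)[0]
    for _ in range(3): g=abs(P[:,2]-A@k)<4; k=np.linalg.lstsq(A[g],P[g,2],rcond=None)[0]
    print(" plate z=ax+by+c",k.round(4), cv2.minAreaRect(P[:,:2].astype(np.float32)))
s=robot.state(); print(s["eef_pos"],s["wrist_force"].round(2),s["torque"].round(3))
E
```

```text
scene {'t': np.float64(6.625), 'q': np.float64(0.3786), 'dx': np.float64(0.9768), 'n': np.int64(605), 'rms': np.float64(2.5816), 'roll': np.float64(-0.0002), 'yaw': np.float64(-0.459), 'p': array([ 506.3549, -320.4076,  166.2492])}
 plate z=ax+by+c [-6.60000e-03  1.50000e-03  1.40876e+01] ((1.4337615966796875, -0.13761138916015625), (239.01283264160156, 137.8785858154297), 0.745686948299408)
side {'t': np.float64(6.675), 'q': np.float64(0.3735), 'dx': np.float64(-0.154), 'n': np.int64(558), 'rms': np.float64(3.2424), 'roll': np.float64(-0.0001), 'yaw': np.float64(-0.459), 'p': array([ 506.285 , -320.3303,  166.0958])}
 plate z=ax+by+c [-9.30000e-03  8.90000e-03  1.26411e+01] ((1.9610137939453125, -0.9113082885742188), (136.25433349609375, 241.80857849121094), 89.83541107177734)
scene {'t': np.float64(6.725), 'q': np.float64(0.3795), 'dx': np.float64(1.0386), 'n': np.int64(603), 'rms': np.float64(2.714), 'roll': np.float64(0.0), 'yaw': np.float64(-0.459), 'p': array([ 506.1856, -320.2381,  165.72  ])}
 plate z=ax+by+c [-4.50000e-03  1.40000e-03  1.41888e+01] ((0.8713455200195312, 0.244781494140625), (136.6316680908203, 239.11048889160156), 89.8841323852539)
side {'t': np.float64(6.775), 'q': np.float64(0.3752), 'dx': np.float64(-0.2135), 'n': np.int64(565), 'rms': np.float64(3.1242), 'roll': np.float64(0.0002), 'yaw': np.float64(-0.459), 'p': array([ 506.0375, -320.1487,  165.3853])}
 plate z=ax+by+c [-9.80000e-03  5.80000e-03  1.31041e+01] ((0.304779052734375, -0.35309600830078125), (139.98681640625, 242.08644104003906), 89.71997833251953)
[ 505.9860969  -320.09028085  165.22820128] [-0.01  0.13 -6.74] [ 0.53   0.838 -0.022]
```

Height and tilt fits look good: the bottle reads 0.374–0.379 against the 0.35 stop, so the bias is about +0.027, and the plate is level in the grip. Next I write the balancing planner.

```bash
cat > plan.py <<'E'
import sys, json, numpy as np
from est import *; from mv import *
PAR=dict(I=.0076,c=.06,k=.375,mgl=.47,bs=.029,bd=.0245,off=0.0)   # off: constant torque offset / k (rad)
try: PAR.update(json.load(open("par.json")))
except FileNotFoundError: pass
OFF=np.array([150,0,-45.]); H=1/400; N8=50
def sim(th,v,phis,ys,P,phi0,y0,rec=False):
    """phis, ys: command at end of each row (linear between), filtered by the arm"""
    f,fd,y,yd=phi0,0.,y0,0.; w=60.;z=.8; ml=P["mgl"]/9.81; ends=[]; pf,py=phi0,y0
    for a,b in zip(phis,ys):
        for i in range(1,N8+1):
            cf=pf+(a-pf)*i/N8; cy=py+(b-py)*i/N8
            fdd=w*w*(cf-f)-2*z*w*fd; ydd=w*w*(cy-y)-2*z*w*yd
            fd+=fdd*H; f+=fd*H; yd+=ydd*H; y+=yd*H
            q=th-f; qd=v-fd
            tq=P["mgl"]*np.sin(th)-P["k"]*(q-P["off"])-P["c"]*qd+ml*ydd
            if q>.35: tq-=60*(q-.35)+.5*qd
            if q<-.35: tq-=60*(q+.35)+.5*qd
            v+=tq/P["I"]*H; th+=v*H
        ends.append((th,v)); pf,py=a,b
    return np.array(ends)
def observe(cams=("scene","side")):
    return [(c,theta(c)) for c in cams]
def go(goal=None,yaw=None,n=8,phimax=.3,shots=("scene","side"),N=18,first=False,wy=1.,endlevel=False):
    P=PAR; M=observe(shots); r=M[-1][1]; b={"scene":P["bs"],"side":P["bd"]}
    meas=[(m["t"],m["q"]+m["roll"]-b[c]) for c,m in M if m["q"] is not None and m["rms"]<5 and m["n"]>150]
    print("meas",[(c,round(m["t"],3),None if m["q"] is None else round(m["q"]+m["roll"]-b[c],4),m["n"],round(m["rms"],1)) for c,m in M])
    s=robot.state(); tp,Rc=carrier_frame(s); roll=M[-1][1]["roll"]; ya=r["yaw"]
    try: prev=json.load(open("st.json"))
    except FileNotFoundError: prev=None
    tn=float(s["time_s"])
    if first or prev is None: th,v=np.mean([m[1] for m in meas]),0.
    else:
        print("predicted end state",np.round(prev["end"],3),"innov",[round(m[1]-prev["end"][0],4) for m in meas])
        def at(x,t):
            th,v=x; n=max(1,round((t-prev["tend"])/H)); 
            for _ in range(n): v+=(P["mgl"]*np.sin(th)-P["k"]*(th-roll-P["off"])-P["c"]*v)/P["I"]*H; th+=v*H
            return th,v
        o=least_squares(lambda x:[(x[0]-prev["end"][0])/.03,(x[1]-prev["end"][1])/.1]+[(at(x,t)[0]-q)/.003 for t,q in meas],prev["end"])
        th,v=at(o.x,tn)
    if first: save(tp,np.array(s["tcp_rot"]))
    cp,cM=load(); cRc=cM@F; croll=np.arctan2(cRc[2,1],cRc[2,2]); cyaw=np.arctan2(cRc[1,0],cRc[0,0])
    piv0=cp+cRc@OFF
    print(f"t={tn:.2f} theta={th:.4f} v={v:.3f} roll={roll:.4f} cmdroll={croll:.4f} pivot meas {(tp+Rc@OFF).round(1)} cmd {piv0.round(1)} yaw {ya:.4f} cmd {cyaw:.4f} F {s['wrist_force'].round(1)} w {s['width']:.3f}")
    goal=piv0 if goal is None else np.array(goal,float); yaw=cyaw if yaw is None else yaw
    S=np.r_[smooth(n),np.ones(N-n)]; piv=piv0+S[:,None]*(goal-piv0); yw=cyaw+S*(yaw-cyaw)
    dp=np.diff(np.vstack([piv0,piv]),axis=0); ym=yw-np.diff(np.r_[cyaw,yw])/2
    ys=np.cumsum(-np.sin(ym)*dp[:,0]+np.cos(ym)*dp[:,1])/1000
    def full(d): return croll+np.cumsum(d)
    # rest at the end of the n rows: rows are held while the cameras look
    def cost(d):
        ph=full(d); e=sim(th,v,ph,ys,P,roll,0.)
        c=[*(4*e[:,0]),*(.6*e[:,1]),*(.7*ph),*(1.2*d),10*e[-1,0],3*e[-1,1],3*ph[-1]]
        c+=list(50*np.maximum(0,abs(ph)-phimax)); 
        if endlevel: c+=[20*ph[n-1]]
        return c
    o=least_squares(cost,np.zeros(N),bounds=(-.13,.13),max_nfev=25)
    ph=full(o.x)
    tg=[]
    for i in range(n):
        Rr=T([0,0,0],yw[i],ph[i])[1]; tg.append((piv[i]-Rr@F@OFF,Rr))
    out,p,Mx=rows(tg)
    for q in out:
        for k in ("tx","ty","tz","wx","wy","wz"): q.setdefault(k,0)
        q["fingers"]=-1
    e=sim(th,v,ph[:n],ys[:n],P,roll,0.)
    print("plan phi",ph[:n].round(3),"theta",e[:,0].round(3)); 
    print(json.dumps([{k:q[k] for k in ("tx","ty","tz","wx","wy","wz","fingers")} for q in out]))
    json.dump(dict(end=list(e[-1]),tend=tn+n*.125),open("st.json","w")); save(p,Mx)
    with open("log.jsonl","a") as f: f.write(json.dumps(dict(t=tn,th=float(th),v=float(v),roll=float(roll),phis=list(map(float,ph[:n])),ys=list(map(float,ys[:n])),meas=meas))+"\n")
E
time python3 - <<'E'
from plan import *
go(first=True)
E
```

```text
meas [('scene', 6.825, np.float64(0.3496), 607, np.float64(2.6)), ('side', 6.875, np.float64(0.3523), 546, np.float64(3.2))]
t=6.92 theta=0.3510 v=0.000 roll=0.0003 cmdroll=0.0003 pivot meas [ 640.4 -386.5  120. ] cmd [ 640.4 -386.5  120. ] yaw -0.4591 cmd -0.4590 F [-0.   0.7 -7.5] w 0.270
plan phi [-0.13  -0.116 -0.077 -0.041 -0.017 -0.004 -0.     0.001] theta [ 0.241  0.122  0.05   0.014 -0.001 -0.004 -0.002 -0.001]
[{"tx": 0.006, "ty": 0, "tz": 0.0005, "wx": 0, "wy": -0.13, "wz": 0, "fingers": -1}, {"tx": -0.001, "ty": 0, "tz": 0, "wx": 0, "wy": 0.014, "wz": 0, "fingers": -1}, {"tx": -0.0015, "ty": 0, "tz": 0, "wx": 0, "wy": 0.038, "wz": 0, "fingers": -1}, {"tx": -0.0015, "ty": 0, "tz": 0, "wx": 0, "wy": 0.036, "wz": 0, "fingers": -1}, {"tx": -0.0015, "ty": 0, "tz": 0, "wx": 0, "wy": 0.024, "wz": 0, "fingers": -1}, {"tx": -0.0005, "ty": 0, "tz": 0, "wx": 0, "wy": 0.014, "wz": 0, "fingers": -1}, {"tx": 0, "ty": 0, "tz": 0, "wx": 0, "wy": 0.004, "wz": 0, "fingers": -1}, {"tx": 0, "ty": 0, "tz": 0, "wx": 0, "wy": 0, "wz": 0, "fingers": -1}]
real	0m6.343s
user	0m4.234s
sys	0m0.227s
```

Call:
servo_tool:
  steps:
    - {"tx": 0.006, "ty": 0, "tz": 0.0005, "wx": 0, "wy": -0.13, "wz": 0, "fingers": -1}
    - {"tx": -0.001, "ty": 0, "tz": 0, "wx": 0, "wy": 0.014, "wz": 0, "fingers": -1}
    - {"tx": -0.0015, "ty": 0, "tz": 0, "wx": 0, "wy": 0.038, "wz": 0, "fingers": -1}
    - {"tx": -0.0015, "ty": 0, "tz": 0, "wx": 0, "wy": 0.036, "wz": 0, "fingers": -1}
    - {"tx": -0.0015, "ty": 0, "tz": 0, "wx": 0, "wy": 0.024, "wz": 0, "fingers": -1}
    - {"tx": -0.0005, "ty": 0, "tz": 0, "wx": 0, "wy": 0.014, "wz": 0, "fingers": -1}
    - {"tx": 0, "ty": 0, "tz": 0, "wx": 0, "wy": 0.004, "wz": 0, "fingers": -1}
    - {"tx": 0, "ty": 0, "tz": 0, "wx": 0, "wy": 0, "wz": 0, "fingers": -1}

```text
time_s: 7.92
eef_pos: [506.2, -320.2, 165.7]
tcp_rot: [[0.443, 0.897, -0.0], [0.897, -0.443, 0.0], [0.0, -0.0, -1.0]]
wrist_force: [0.5, -0.3, -7.4]
width: 0.266
```

```bash
python3 - <<'E'
from plan import *
go()
E
```

```text
meas [('scene', 7.925, np.float64(-0.0333), 564, np.float64(2.3)), ('side', 7.975, np.float64(-0.0391), 460, np.float64(2.7))]
predicted end state [-0.001  0.009] innov [np.float64(-0.0323), np.float64(-0.0381)]
t=8.03 theta=-0.0405 v=-0.061 roll=-0.0000 cmdroll=0.0003 pivot meas [ 640.9 -386.5  120.7] cmd [ 640.5 -386.5  120. ] yaw -0.4587 cmd -0.4590 F [-0.2 -0.5 -7.6] w 0.266
plan phi [0.04  0.019 0.011 0.006 0.003 0.001 0.001 0.   ] theta [-0.035 -0.014 -0.006 -0.003 -0.001 -0.    -0.    -0.   ]
[{"tx": -0.002, "ty": 0, "tz": 0, "wx": 0, "wy": 0.04, "wz": 0, "fingers": -1}, {"tx": 0.001, "ty": 0, "tz": 0, "wx": 0, "wy": -0.022, "wz": 0, "fingers": -1}, {"tx": 0.0005, "ty": 0, "tz": 0, "wx": 0, "wy": -0.008, "wz": 0, "fingers": -1}, {"tx": 0.0005, "ty": 0, "tz": 0, "wx": 0, "wy": -0.004, "wz": 0, "fingers": -1}, {"tx": 0, "ty": 0, "tz": 0, "wx": 0, "wy": -0.004, "wz": 0, "fingers": -1}, {"tx": 0, "ty": 0, "tz": 0, "wx": 0, "wy": 0, "wz": 0, "fingers": -1}, {"tx": 0, "ty": 0, "tz": 0, "wx": 0, "wy": -0.002, "wz": 0, "fingers": -1}, {"tx": 0, "ty": 0, "tz": 0, "wx": 0, "wy": 0, "wz": 0, "fingers": -1}]
```

Call:
servo_tool:
  steps:
    - {"tx": -0.002, "ty": 0, "tz": 0, "wx": 0, "wy": 0.04, "wz": 0, "fingers": -1}
    - {"tx": 0.001, "ty": 0, "tz": 0, "wx": 0, "wy": -0.022, "wz": 0, "fingers": -1}
    - {"tx": 0.0005, "ty": 0, "tz": 0, "wx": 0, "wy": -0.008, "wz": 0, "fingers": -1}
    - {"tx": 0.0005, "ty": 0, "tz": 0, "wx": 0, "wy": -0.004, "wz": 0, "fingers": -1}
    - {"tx": 0, "ty": 0, "tz": 0, "wx": 0, "wy": -0.004, "wz": 0, "fingers": -1}
    - {"tx": 0, "ty": 0, "tz": 0, "wx": 0, "wy": 0, "wz": 0, "fingers": -1}
    - {"tx": 0, "ty": 0, "tz": 0, "wx": 0, "wy": -0.002, "wz": 0, "fingers": -1}
    - {"tx": 0, "ty": 0, "tz": 0, "wx": 0, "wy": 0, "wz": 0, "fingers": -1}

```text
time_s: 9.02
eef_pos: [506.2, -320.3, 165.8]
tcp_rot: [[0.443, 0.896, 0.0], [0.896, -0.443, -0.0], [-0.0, 0.0, -1.0]]
wrist_force: [0.6, -1.1, -7.6]
width: 0.27
```

```bash
python3 - <<'E'
from plan import *
go()
E
```

```text
meas [('scene', 9.025, np.float64(-0.0675), 560, np.float64(2.2)), ('side', 9.075, np.float64(-0.0759), 458, np.float64(2.7))]
predicted end state [-0.     0.001] innov [np.float64(-0.0674), np.float64(-0.0758)]
t=9.12 theta=-0.0789 v=-0.107 roll=-0.0001 cmdroll=0.0003 pivot meas [ 640.7 -386.8  120.7] cmd [ 640.5 -386.5  120.1] yaw -0.4591 cmd -0.4590 F [ 0.2 -0.5 -6.7] w 0.265
plan phi [0.077 0.037 0.021 0.011 0.006 0.003 0.001 0.001] theta [-0.068 -0.027 -0.012 -0.005 -0.002 -0.001 -0.    -0.   ]
[{"tx": -0.0035, "ty": 0, "tz": 0.0005, "wx": 0, "wy": 0.076, "wz": 0, "fingers": -1}, {"tx": 0.002, "ty": 0, "tz": 0, "wx": 0, "wy": -0.04, "wz": 0, "fingers": -1}, {"tx": 0.0005, "ty": 0, "tz": 0, "wx": 0, "wy": -0.016, "wz": 0, "fingers": -1}, {"tx": 0.0005, "ty": 0, "tz": 0, "wx": 0, "wy": -0.01, "wz": 0, "fingers": -1}, {"tx": 0.0005, "ty": 0, "tz": 0, "wx": 0, "wy": -0.004, "wz": 0, "fingers": -1}, {"tx": 0, "ty": 0, "tz": 0, "wx": 0, "wy": -0.004, "wz": 0, "fingers": -1}, {"tx": 0, "ty": 0, "tz": 0, "wx": 0, "wy": 0, "wz": 0, "fingers": -1}, {"tx": 0, "ty": 0, "tz": 0, "wx": 0, "wy": -0.002, "wz": 0, "fingers": -1}]
```

```bash
cat > fit.py <<'E'
from plan import *
L=[json.loads(l) for l in open("log.jsonl")]
def run(P,i):
    a,b=L[i],L[i+1]; n=len(a["phis"]); r=a["phis"]+[a["phis"][-1]]; y=a["ys"]+[a["ys"][-1]]
    e=sim(a["th"],a["v"],r,y,P,a["roll"],0.); te=a["t"]+n*.125
    th=lambda t:e[n-1,0]+(e[n,0]-e[n-1,0])*(t-te)/.125
    return [th(t)-q for t,q in b["meas"]]
def res(x,i0=0): return [w for i in range(i0,len(L)-1) for w in run(dict(PAR,off=x[0],mgl=x[1]),i)]+[(x[1]-.47)/.03*.01,x[0]*.1]
if __name__=="__main__":
    i0=int(sys.argv[1]) if len(sys.argv)>1 else 0
    o=least_squares(res,[PAR["off"],PAR["mgl"]],args=(i0,),x_scale=[.005,.02]); print(o.x,np.round(o.fun,4))
    json.dump(dict(off=o.x[0],mgl=o.x[1]),open("par.json","w"))
E
python3 fit.py; sed -i '$d' log.jsonl
cat > redo.py <<'E'
# replan from the last estimate is not possible without a new look; kept simple: look again
E
rm redo.py; python3 - <<'E'
from plan import *
# restore command state: last planned rows were not sent
p,M=load(); L=[json.loads(l) for l in open("log.jsonl")]
s=robot.state(); tp,Rc=carrier_frame(s); 
a=np.array([506.2,-320.3,165.7]); save(a,T(a,-.459,0.0003)[1])
e=sim(L[-1]["th"],L[-1]["v"],L[-1]["phis"],L[-1]["ys"],PAR,L[-1]["roll"],0.); print(e[-1])
json.dump(dict(end=list(e[-1]),tend=9.025),open("st.json","w"))
go()
E
```

```text
[-0.00639385  0.47969901] [-0.001   0.0006 -0.0004  0.0007  0.0032 -0.0006]
[-0.06791052 -0.13259058]
meas [('scene', 9.125, np.float64(-0.0849), 551, np.float64(2.3)), ('side', 9.175, np.float64(-0.0968), 459, np.float64(2.5))]
predicted end state [-0.068 -0.133] innov [np.float64(-0.017), np.float64(-0.0289)]
t=9.22 theta=-0.1045 v=-0.191 roll=-0.0000 cmdroll=0.0003 pivot meas [ 640.7 -386.8  120.7] cmd [ 640.7 -386.7  120.7] yaw -0.4591 cmd -0.4590 F [ 0.7 -0.8 -8. ] w 0.267
plan phi [0.113 0.058 0.036 0.022 0.014 0.01  0.008 0.007] theta [-0.093 -0.037 -0.016 -0.007 -0.003 -0.001 -0.    -0.   ]
[{"tx": -0.005, "ty": 0, "tz": 0.0005, "wx": 0, "wy": 0.114, "wz": 0, "fingers": -1}, {"tx": 0.0025, "ty": 0, "tz": 0, "wx": 0, "wy": -0.056, "wz": 0, "fingers": -1}, {"tx": 0.001, "ty": 0, "tz": 0, "wx": 0, "wy": -0.022, "wz": 0, "fingers": -1}, {"tx": 0.0005, "ty": 0, "tz": 0, "wx": 0, "wy": -0.014, "wz": 0, "fingers": -1}, {"tx": 0.0005, "ty": 0, "tz": 0, "wx": 0, "wy": -0.008, "wz": 0, "fingers": -1}, {"tx": 0, "ty": 0, "tz": 0, "wx": 0, "wy": -0.004, "wz": 0, "fingers": -1}, {"tx": 0, "ty": 0, "tz": 0, "wx": 0, "wy": -0.002, "wz": 0, "fingers": -1}, {"tx": 0, "ty": 0, "tz": 0, "wx": 0, "wy": 0, "wz": 0, "fingers": -1}]
```

Call:
servo_tool:
  steps:
    - {"tx": -0.005, "ty": 0, "tz": 0.0005, "wx": 0, "wy": 0.114, "wz": 0, "fingers": -1}
    - {"tx": 0.0025, "ty": 0, "tz": 0, "wx": 0, "wy": -0.056, "wz": 0, "fingers": -1}
    - {"tx": 0.001, "ty": 0, "tz": 0, "wx": 0, "wy": -0.022, "wz": 0, "fingers": -1}
    - {"tx": 0.0005, "ty": 0, "tz": 0, "wx": 0, "wy": -0.014, "wz": 0, "fingers": -1}
    - {"tx": 0.0005, "ty": 0, "tz": 0, "wx": 0, "wy": -0.008, "wz": 0, "fingers": -1}
    - {"tx": 0, "ty": 0, "tz": 0, "wx": 0, "wy": -0.004, "wz": 0, "fingers": -1}
    - {"tx": 0, "ty": 0, "tz": 0, "wx": 0, "wy": -0.002, "wz": 0, "fingers": -1}
    - {"tx": 0, "ty": 0, "tz": 0, "wx": 0, "wy": 0, "wz": 0, "fingers": -1}

```text
time_s: 10.22
eef_pos: [506.0, -320.8, 165.6]
tcp_rot: [[0.443, 0.896, 0.004], [0.896, -0.443, 0.007], [0.008, -0.0, -1.0]]
wrist_force: [-0.3, -0.2, -7.5]
width: 0.265
```

```bash
python3 - <<'E'
from plan import *
go(goal=[635,-310,150],yaw=-.38)
E
cat par.json; python3 fit.py; cp par.json par_new.json; cat par.json
```

```text
meas [('scene', 10.225, np.float64(-0.0755), 550, np.float64(2.4)), ('side', 10.275, np.float64(-0.0832), 455, np.float64(2.7))]
predicted end state [-0.     0.002] innov [np.float64(-0.0753), np.float64(-0.0831)]
t=10.32 theta=-0.0865 v=-0.111 roll=0.0081 cmdroll=0.0083 pivot meas [ 640.6 -387.   120.6] cmd [ 640.6 -386.9  120.6] yaw -0.4592 cmd -0.4590 F [-0.9 -0.1 -7.4] w 0.269
plan phi [ 0.077  0.02  -0.004 -0.007  0.006  0.025  0.038  0.037] theta [-0.076 -0.029 -0.009  0.002  0.005  0.003 -0.001 -0.005]
[{"tx": -0.002, "ty": -0.0005, "tz": -0.0005, "wx": 0, "wy": 0.07, "wz": -0.002, "fingers": -1}, {"tx": 0.0075, "ty": -0.0035, "tz": -0.002, "wx": 0, "wy": -0.058, "wz": -0.006, "fingers": -1}, {"tx": 0.0105, "ty": -0.0065, "tz": -0.005, "wx": 0, "wy": -0.024, "wz": -0.014, "fingers": -1}, {"tx": 0.0125, "ty": -0.0085, "tz": -0.0065, "wx": 0, "wy": -0.004, "wz": -0.018, "fingers": -1}, {"tx": 0.012, "ty": -0.008, "tz": -0.0065, "wx": 0, "wy": 0.014, "wz": -0.018, "fingers": -1}, {"tx": 0.009, "ty": -0.006, "tz": -0.005, "wx": 0, "wy": 0.018, "wz": -0.012, "fingers": -1}, {"tx": 0.0045, "ty": -0.003, "tz": -0.0025, "wx": 0, "wy": 0.014, "wz": -0.008, "fingers": -1}, {"tx": 0.001, "ty": -0.001, "tz": -0.0005, "wx": 0, "wy": 0, "wz": 0, "fingers": -1}]
{"off": -0.006393847900616139, "mgl": 0.4796990077906832}[-0.008444   0.4911376] [ 0.0035  0.0047 -0.0373 -0.0367  0.0392  0.0433  0.007  -0.0008]
{"off": -0.008444000738701787, "mgl": 0.491137604244254}
```

```bash
sed -i '$d' log.jsonl; cat > plate.py <<'E'
from est import *
def plate(r):
    im,W,Rc=r["im"],r["W"],r["Rc"]; h=cv2.cvtColor(im,cv2.COLOR_BGR2HSV);H,S,V=[h[...,i] for i in range(3)]
    L=(W-np.array(r["p"]))@Rc+np.array([-85,0,105.])
    m=(H>95)&(H<128)&(S>100)&(L[...,2]>-10)&(L[...,2]<40)&(abs(L[...,0])<160)&(abs(L[...,1])<90); P=L[m]
    A=np.c_[P[:,:2],np.ones(len(P))]; k=np.linalg.lstsq(A,P[:,2],rcond=None)[0]
    for _ in range(3): g=abs(P[:,2]-A@k)<4; k=np.linalg.lstsq(A[g],P[g,2],rcond=None)[0]
    return k
E
python3 - <<'E'
from plate import *
for n in ["scene","side"]:
    r=theta(n); print(n,r["t"],r["q"],r["roll"],plate(r).round(4)); cv2.imwrite(f"pics/{n}1.png",r["im"]); np.savez(n+"1.npz",W=r["W"],p=r["p"],Rc=r["Rc"])
s=robot.state(); print(s["torque"].round(3),s["wrist_force"].round(2))
E
cat log.jsonl
```

```text
scene 10.325 -0.07087538141365811 0.00804853075872319 [-9.00000e-03 -5.00000e-03  1.38386e+01]
side 10.375 -0.081352588111256 0.008026305773671362 [-8.80000e-03  3.00000e-03  1.28045e+01]
[ 0.261  0.923 -0.003] [-0.83 -0.73 -7.68]
{"t": 6.925, "th": 0.3509502609603352, "v": 0.0, "roll": 0.00034552152243296896, "phis": [-0.12962858081309256, -0.1162033141679633, -0.07680177971571557, -0.04078618857566527, -0.01677087764218535, -0.0036653269392568945, -0.0003454915396557929, 0.0005598092174483733], "ys": [0.0, 0.0, 0.0, 0.0, 0.0, 0.0, 0.0, 0.0], "meas": [[6.825, 0.3496038555911696], [6.875, 0.3522966663295008]]}
{"t": 8.025, "th": -0.04046940839350549, "v": -0.06072199494104324, "roll": -1.4316104957796103e-05, "phis": [0.04020458066172691, 0.019282889335751268, 0.01093183436101186, 0.005735093642847953, 0.002959469394394192, 0.0014964516492115298, 0.0007459368359489578, 0.00036743270891297536], "ys": [0.0, 0.0, 0.0, 0.0, 0.0, 0.0, 0.0, 0.0], "meas": [[7.925, -0.03325279833992671], [7.975, -0.03907768999864676]]}
{"t": 9.225, "th": -0.10453360446835831, "v": -0.1907767715101548, "roll": -1.8463403569099585e-05, "phis": [0.11330472731887456, 0.05813614321849909, 0.0359517319383437, 0.02197883690790171, 0.014461280476799837, 0.010478609061620377, 0.008427795479391853, 0.007390741009883375], "ys": [0.0, 0.0, 0.0, 0.0, 0.0, 0.0, 0.0, 0.0], "meas": [[9.125, -0.0849136741896404], [9.175, -0.096776236327035]]}
```

```bash
cat >> log.jsonl <<'E'
{"t":10.425,"meas":[[10.225,-0.0755],[10.275,-0.0832],[10.325,-0.0919],[10.375,-0.0979]]}
E
cat > fit2.py <<'E'
from plan import *
L=[json.loads(l) for l in open("log.jsonl")]
L[2]["meas"]=[[9.025,-.0675],[9.075,-.0759]]+L[2]["meas"]
def traj(P,g,comp,dl,T1):
    # continuous simulation with compliance: phi_true=g*phi+comp*mgl*theta
    segs=[(l["t"],l["phis"]) for l in L if "phis" in l]
    t=segs[0][0]; th,v=.35,0.; f=fd=0.; w=60;z=.8; out=[]; cmd=0.
    n=int(round((T1-t)/H)); 
    for i in range(n):
        tt=t+i*H; c=0.
        for ts,ph in segs:
            if tt>=ts-1e-9:
                x=(tt-ts)/.125; a=[0 if ts==segs[0][0] else prev]+ph; c=np.interp(x,np.arange(len(a)),a); prev_=ph[-1]
                if x>=len(ph): prev=ph[-1]
        fdd=w*w*(c-f)-2*z*w*fd; fd+=fdd*H; f+=fd*H
        ft=g*f+comp*P["mgl"]*th; q=th-ft; qd=v-g*fd
        tq=P["mgl"]*np.sin(th)-P["k"]*(q-P["off"])-P["c"]*qd
        if q>.35: tq-=60*(q-.35)+.5*qd
        v+=tq/P["I"]*H; th+=v*H; out.append((tt+H,th,v))
    return np.array(out)
D=[(t,q) for l in L[1:] for t,q in l["meas"]]
def res(x,names,full=False):
    X=dict(off=0.,mgl=.47,g=1.,comp=0.,dl=0.,c=.06,I=.0076); X.update(zip(names,x))
    tr=traj(dict(PAR,off=X["off"],mgl=X["mgl"],c=X["c"],I=X["I"]),X["g"],X["comp"],0,D[-1][0]+.01)
    if np.any(~np.isfinite(tr)): return np.ones(len(D))
    r=np.array([np.interp(t,tr[:,0],tr[:,1])-(q+X["dl"]) for t,q in D])
    return np.clip(r,-1,1)
if __name__=="__main__":
    for names,x0 in [(["off","mgl"],[-.006,.47]),(["dl","mgl"],[-.02,.47]),(["off","g","mgl"],[-.006,1,.47]),(["off","dl","mgl"],[-.003,-.01,.47])]:
        o=least_squares(res,x0,args=(names,),x_scale=[.002 if n in("off","dl") else .02 for n in names],max_nfev=40)
        print(names,o.x.round(4),"rms",np.sqrt(np.mean(o.fun**2)).round(4),o.fun.round(3))
E
time python3 fit2.py
```

```text
['off', 'mgl'] [-0.007   0.4855] rms 0.0079 [ 0.004  0.006 -0.012 -0.012 -0.012 -0.01  -0.     0.001  0.003  0.002]
['dl', 'mgl'] [0.429  0.5848] rms 0.0224 [-0.04  -0.038 -0.01  -0.002  0.007  0.019  0.005  0.013  0.021  0.027]
['off', 'g', 'mgl'] [-0.0071  0.9994  0.4855] rms 0.0078 [ 0.004  0.006 -0.012 -0.012 -0.012 -0.01  -0.     0.001  0.003  0.002]
['off', 'dl', 'mgl'] [-0.0098  0.0427  0.5023] rms 0.0234 [-0.025 -0.023 -0.034 -0.033 -0.033 -0.03  -0.002  0.002  0.007  0.008]
real	0m12.768s
user	0m13.091s
sys	0m0.118s
```

```bash
python3 - <<'E'
s=open("plan.py").read()
a=s.index("    if first or prev is None: th,v="); b=s.index("    if first: save(tp")
s=s[:a]+'''    def seg(x,te):
        Q=dict(P,off=x[2]); n=len(prev["phis"]); k=int(np.ceil((te-prev["t"])/.125-n))+1
        e=sim(x[0],x[1],prev["phis"]+[prev["phis"][-1]]*k,prev["ys"]+[prev["ys"][-1]]*k,Q,prev["roll"],0.)
        tt=prev["t"]+.125*np.arange(1,len(e)+1); e=np.vstack([[x[0],x[1]],e]); tt=np.r_[prev["t"],tt]
        from scipy.interpolate import CubicHermiteSpline as C
        cs=C(tt,e[:,0],e[:,1]); return lambda t:(float(cs(t)),float(cs(t,1)))
    x0=np.array([prev["th"],prev["v"],prev["off"]]); g=seg(x0,tn); print("innov",[round(m[1]-g(m[0])[0],4) for m in meas])
    def rs(x):
        g=seg(x,tn); return [*((x-x0)/[.004,.03,.004]),*[(g(t)[0]-q)/.003 for t,q in meas]]
    o=least_squares(rs,x0,x_scale=[.01,.05,.005]); P=dict(P,off=o.x[2]); th,v=seg(o.x,tn)(tn); print("x",o.x.round(4))
'''+s[b:]
a=s.index('    json.dump(dict(end='); b=s.index('    with open("log.jsonl"')
s=s[:a]+'''    json.dump(dict(t=tn,th=float(th),v=float(v),off=float(P["off"]),roll=float(roll),phis=list(map(float,ph[:n])),ys=list(map(float,ys[:n]))),open("st.json","w")); save(p,Mx)
'''+s[b:]
s=s.replace("*(.7*ph)","*(.7*(ph+P['off']))").replace("3*ph[-1]]","3*(ph[-1]+P['off'])]")
open("plan.py","w").write(s)
E
python3 - <<'E'
from plan import *
json.dump(dict(mgl=.485),open("par.json","w"))
json.dump(dict(t=10.425,th=-.105,v=-.165,off=-.011,roll=.0081,phis=[.0083],ys=[0.]),open("st.json","w"))
a=np.array([506.0,-320.8,165.6]); save(a,T(a,-.459,0.0083)[1])
import plan; plan.PAR["mgl"]=.485
# the 'previous segment' is a hold: pretend it began at the last look
j=json.load(open("st.json")); j.update(t=10.30,th=-.0855,v=-.142); json.dump(j,open("st.json","w"))
go()
E
```

```text
meas [('scene', 10.425, np.float64(-0.1098), 539, np.float64(2.4)), ('side', 10.475, np.float64(-0.1221), 445, np.float64(2.6))]
innov [np.float64(-0.0045), np.float64(-0.0078)]
x [-0.0885 -0.1576 -0.0126]
t=10.53 theta=-0.1308 v=-0.221 roll=0.0080 cmdroll=0.0083 pivot meas [ 640.6 -387.   120.6] cmd [ 640.6 -386.9  120.6] yaw -0.4591 cmd -0.4590 F [-0.2 -0.3 -8.7] w 0.266
plan phi [0.138 0.084 0.053 0.034 0.024 0.018 0.015 0.014] theta [-0.119 -0.052 -0.023 -0.01  -0.004 -0.002 -0.001 -0.   ]
[{"tx": -0.006, "ty": 0, "tz": 0.0005, "wx": 0, "wy": 0.13, "wz": 0, "fingers": -1}, {"tx": 0.0025, "ty": 0, "tz": 0, "wx": 0, "wy": -0.054, "wz": 0, "fingers": -1}, {"tx": 0.0015, "ty": 0, "tz": 0, "wx": 0, "wy": -0.032, "wz": 0, "fingers": -1}, {"tx": 0.001, "ty": 0, "tz": 0, "wx": 0, "wy": -0.018, "wz": 0, "fingers": -1}, {"tx": 0.0005, "ty": 0, "tz": 0, "wx": 0, "wy": -0.01, "wz": 0, "fingers": -1}, {"tx": 0, "ty": 0, "tz": 0, "wx": 0, "wy": -0.006, "wz": 0, "fingers": -1}, {"tx": 0, "ty": 0, "tz": 0, "wx": 0, "wy": -0.002, "wz": 0, "fingers": -1}, {"tx": 0.0005, "ty": 0, "tz": 0, "wx": 0, "wy": -0.002, "wz": 0, "fingers": -1}]
```

Call:
servo_tool:
  steps:
    - {"tx": -0.006, "ty": 0, "tz": 0.0005, "wx": 0, "wy": 0.13, "wz": 0, "fingers": -1}
    - {"tx": 0.0025, "ty": 0, "tz": 0, "wx": 0, "wy": -0.054, "wz": 0, "fingers": -1}
    - {"tx": 0.0015, "ty": 0, "tz": 0, "wx": 0, "wy": -0.032, "wz": 0, "fingers": -1}
    - {"tx": 0.001, "ty": 0, "tz": 0, "wx": 0, "wy": -0.018, "wz": 0, "fingers": -1}
    - {"tx": 0.0005, "ty": 0, "tz": 0, "wx": 0, "wy": -0.01, "wz": 0, "fingers": -1}
    - {"tx": 0, "ty": 0, "tz": 0, "wx": 0, "wy": -0.006, "wz": 0, "fingers": -1}
    - {"tx": 0, "ty": 0, "tz": 0, "wx": 0, "wy": -0.002, "wz": 0, "fingers": -1}
    - {"tx": 0.0005, "ty": 0, "tz": 0, "wx": 0, "wy": -0.002, "wz": 0, "fingers": -1}

```text
time_s: 11.52
eef_pos: [506.0, -320.9, 165.6]
tcp_rot: [[0.443, 0.896, 0.006], [0.896, -0.443, 0.013], [0.014, -0.0, -1.0]]
wrist_force: [0.5, 1.1, -7.6]
width: 0.263
```

```bash
python3 - <<'E'
from plan import *
go()
E
```

```text
meas [('scene', 11.525, np.float64(-0.0211), 571, np.float64(2.4)), ('side', 11.575, np.float64(-0.0204), 468, np.float64(2.6))]
innov [np.float64(-0.0208), np.float64(-0.0202)]
x [-0.1316 -0.2259 -0.014 ]
t=11.62 theta=-0.0235 v=-0.039 roll=0.0140 cmdroll=0.0143 pivot meas [ 640.7 -386.7  120.6] cmd [ 640.7 -386.7  120.6] yaw -0.4592 cmd -0.4590 F [-0.1  0.7 -7.7] w 0.267
plan phi [0.038 0.026 0.021 0.018 0.016 0.015 0.014 0.014] theta [-0.021 -0.008 -0.004 -0.002 -0.001 -0.    -0.    -0.   ]
[{"tx": -0.001, "ty": 0, "tz": 0, "wx": 0, "wy": 0.024, "wz": 0, "fingers": -1}, {"tx": 0.0005, "ty": 0, "tz": 0, "wx": 0, "wy": -0.012, "wz": 0, "fingers": -1}, {"tx": 0, "ty": 0, "tz": 0, "wx": 0, "wy": -0.006, "wz": 0, "fingers": -1}, {"tx": 0.0005, "ty": 0, "tz": 0, "wx": 0, "wy": -0.002, "wz": 0, "fingers": -1}, {"tx": 0, "ty": 0, "tz": 0, "wx": 0, "wy": -0.002, "wz": 0, "fingers": -1}, {"tx": 0, "ty": 0, "tz": 0, "wx": 0, "wy": -0.002, "wz": 0, "fingers": -1}, {"tx": 0, "ty": 0, "tz": 0, "wx": 0, "wy": 0, "wz": 0, "fingers": -1}, {"tx": 0, "ty": 0, "tz": 0, "wx": 0, "wy": 0, "wz": 0, "fingers": -1}]
```

Call:
servo_tool:
  steps:
    - {"tx": -0.001, "ty": 0, "tz": 0, "wx": 0, "wy": 0.024, "wz": 0, "fingers": -1}
    - {"tx": 0.0005, "ty": 0, "tz": 0, "wx": 0, "wy": -0.012, "wz": 0, "fingers": -1}
    - {"tx": 0, "ty": 0, "tz": 0, "wx": 0, "wy": -0.006, "wz": 0, "fingers": -1}
    - {"tx": 0.0005, "ty": 0, "tz": 0, "wx": 0, "wy": -0.002, "wz": 0, "fingers": -1}
    - {"tx": 0, "ty": 0, "tz": 0, "wx": 0, "wy": -0.002, "wz": 0, "fingers": -1}
    - {"tx": 0, "ty": 0, "tz": 0, "wx": 0, "wy": -0.002, "wz": 0, "fingers": -1}
    - {"tx": 0, "ty": 0, "tz": 0, "wx": 0, "wy": 0, "wz": 0, "fingers": -1}
    - {"tx": 0, "ty": 0, "tz": 0, "wx": 0, "wy": 0, "wz": 0, "fingers": -1}

```text
time_s: 12.62
eef_pos: [506.0, -320.8, 165.7]
tcp_rot: [[0.443, 0.896, 0.006], [0.896, -0.443, 0.013], [0.014, 0.0, -1.0]]
wrist_force: [0.1, 0.0, -7.0]
width: 0.269
```

```bash
python3 - <<'E'
from plan import *
go(goal=[633,-290,150],yaw=-.35)
E
```

```text
meas [('scene', 12.625, np.float64(0.3524), 604, np.float64(2.6)), ('side', 12.675, np.float64(0.3804), 564, np.float64(3.4))]
innov [np.float64(0.3524), np.float64(0.3804)]
x [-0.013   0.0223  0.0147]
t=12.72 theta=0.3669 v=-0.125 roll=0.0141 cmdroll=0.0143 pivot meas [ 640.7 -386.8  120.6] cmd [ 640.7 -386.7  120.6] yaw -0.4593 cmd -0.4590 F [ 0.6  0.  -7. ] w 0.264
plan phi [-0.045 -0.087 -0.111 -0.127 -0.13  -0.109 -0.082 -0.056] theta [0.315 0.271 0.241 0.223 0.19  0.137 0.074 0.017]
[{"tx": 0.004, "ty": -0.001, "tz": -0.0005, "wx": 0, "wy": -0.06, "wz": -0.002, "fingers": -1}, {"tx": 0.0075, "ty": -0.004, "tz": -0.0025, "wx": 0, "wy": -0.04, "wz": -0.01, "fingers": -1}, {"tx": 0.012, "ty": -0.0085, "tz": -0.006, "wx": -0.002, "wy": -0.026, "wz": -0.018, "fingers": -1}, {"tx": 0.0155, "ty": -0.011, "tz": -0.0085, "wx": -0.004, "wy": -0.014, "wz": -0.024, "fingers": -1}, {"tx": 0.0145, "ty": -0.01, "tz": -0.0085, "wx": -0.002, "wy": -0.004, "wz": -0.024, "fingers": -1}, {"tx": 0.0105, "ty": -0.0075, "tz": -0.0065, "wx": -0.002, "wy": 0.022, "wz": -0.02, "fingers": -1}, {"tx": 0.005, "ty": -0.0035, "tz": -0.003, "wx": -0.002, "wy": 0.026, "wz": -0.008, "fingers": -1}, {"tx": -0.0005, "ty": -0.001, "tz": -0.001, "wx": 0, "wy": 0.026, "wz": -0.002, "fingers": -1}]
```

```bash
sed -i '$d' log.jsonl; cat > /tmp/a.py <<'E'
s=open("fit2.py").read()
s=s.replace('D=[(t,q) for l in L[1:] for t,q in l["meas"]]','D=sorted([(t,q) for l in L[1:] for t,q in l["meas"]])+[(12.625,.3524),(12.675,.36)]')
i=s.index('if __name__'); s=s[:i]+'''
# segment-wise fit: free start of each segment is the measurement (smoothed), shared off, dl, mgl
segs=[l for l in L if "phis" in l]
def res2(x,names,ns,ret=False):
    X=dict(off=0.,mgl=.555,dl=0.,c=.06,I=.0076); X.update(zip(names,x[:len(names)])); S=x[len(names):].reshape(-1,2); P=dict(PAR,**{k:X[k] for k in("off","mgl","c","I")}); r=[]
    for i,l in enumerate(segs):
        t0=l["t"]-.2 if i else l["t"]-.1      # start before the looks
        t0=l["t"]-.1
        t1=segs[i+1]["t"] if i+1<len(segs) else 12.725
        pre=[l["roll"]]; k=int(np.ceil((t1-l["t"])/.125))-8
        # start state at l["t"]
        e=sim(S[i,0],S[i,1],l["phis"]+[l["phis"][-1]]*k,[0]*(8+k),P,l["roll"],0.)
        tt=l["t"]+.125*np.arange(0,len(e)+1); ee=np.r_[S[i,0],e[:,0]]
        for t,q in D:
            if l["t"]+.99<=t<t1: r.append((np.interp(t,tt,ee)-(q-X["dl"] if q<.3 else q))/.003)
        # looks before the start: extrapolate backwards with v
        for t,q in D:
            if l["t"]-.11<=t<l["t"]: r.append(((S[i,0]-S[i,1]*(l["t"]-t))-(q-X["dl"] if q<.3 else q))/.003)
        if i+1<len(segs): r+=[(S[i+1,0]-np.interp(segs[i+1]["t"],tt,ee))/.003]
    r+=[(S[0,0]-.35)/.003,S[0,1]/.01]
    r+=[(X["mgl"]-.54)/.05,X["off"]/.02,X["dl"]/.02]
    return np.clip(r,-60,60)
S0=np.array([[l["th"],l["v"]] for l in segs]).ravel()
for names,x0 in [(["off"],[0.]),(["off","mgl"],[0.,.56]),(["off","mgl"],[-.005,.48]),(["off","dl","mgl"],[0,.01,.56]),(["off","dl","mgl"],[0,-.01,.54]),(["off","dl","mgl","c"],[0,.0,.54,.06])]:
    o=least_squares(res2,np.r_[x0,S0],args=(names,0),x_scale=np.r_[[.002 if n in("off","dl") else .02 for n in names],np.tile([.01,.05],len(segs))],max_nfev=60,loss="soft_l1")
    print(names,o.x[:len(names)].round(4),"cost",round(o.cost,1),np.round(o.fun*.003,3)); 
print(o.x[len(names):].reshape(-1,2).round(3))
'''
open("fit3.py","w").write(s)
E
python3 /tmp/a.py; time python3 fit3.py; python3 - <<'E'
from plate import *
for n in ["scene","side"]:
    r=theta(n); print(n,r["t"],r["q"],r["roll"],plate(r).round(4))
s=robot.state(); print(s["torque"].round(3),s["wrist_force"].round(2)); cv2.imwrite("pics/sc2.png",r["im"][150:350,120:340])
E
```

```text
['off'] [0.0019] cost 178.5 [ 0.18   0.18  -0.18  -0.001 -0.001 -0.001  0.001 -0.001  0.001 -0.
 -0.    -0.     0.001 -0.002 -0.001  0.001 -0.     0.001 -0.001  0.001
  0.001  0.     0.     0.002  0.001 -0.002 -0.002  0.001  0.     0.
  0.001  0.     0.   ]
['off', 'mgl'] [0.0037 0.5656] cost 178.1 [ 0.18   0.18  -0.18  -0.001 -0.001 -0.     0.001 -0.001  0.001 -0.
  0.     0.     0.001 -0.002 -0.001  0.001 -0.     0.001  0.    -0.
  0.    -0.    -0.     0.     0.001 -0.002 -0.     0.001  0.     0.
  0.002  0.001  0.   ]
['off', 'mgl'] [-0.01    0.4968] cost 122.4 [ 0.002  0.002  0.006  0.    -0.001 -0.001  0.001 -0.005  0.002  0.001
 -0.001 -0.001 -0.    -0.003 -0.001  0.002 -0.001  0.001 -0.002  0.001
 -0.     0.001  0.     0.    -0.18  -0.18   0.    -0.001 -0.    -0.
 -0.003 -0.002  0.   ]
['off', 'dl', 'mgl'] [0.0062 0.0056 0.5649] cost 182.5 [ 0.18   0.18  -0.18  -0.    -0.001 -0.     0.001 -0.001  0.001  0.
  0.     0.     0.001 -0.002 -0.001  0.001 -0.001  0.001  0.     0.001
  0.002 -0.    -0.     0.002  0.012  0.005 -0.003  0.001  0.     0.
  0.001  0.001  0.001]
['off', 'dl
[... 234 characters left out ...]
   0.001  0.    -0.
  0.002  0.    -0.   ]
['off', 'dl', 'mgl', 'c'] [ 0.0013 -0.0009  0.5439  0.0455] cost 4.8 [-0.001  0.001  0.     0.001  0.    -0.     0.    -0.001  0.001  0.001
  0.002  0.001  0.002 -0.002 -0.001 -0.    -0.001 -0.     0.    -0.001
  0.001  0.    -0.001 -0.     0.011  0.004  0.     0.001  0.    -0.
  0.     0.    -0.   ]
[[ 0.35  -0.   ]
 [-0.041 -0.078]
 [-0.108 -0.228]
 [-0.137 -0.28 ]
 [-0.017  0.029]]
scene 12.725 0.3705749853671061 0.014002082092147072 [-4.80000e-03  3.40000e-03  1.40504e+01]
side 12.775 0.3666747605595753 0.014130273060334361 [-9.40000e-03  8.10000e-03  1.23839e+01]
[0.481 0.837 0.001] [-0.03 -0.32 -7.53]
real	0m17.949s
user	0m18.473s
sys	0m0.096s
```

The model now explains every look to within about 1 mrad: the bottle is heavy (mgl 0.544) with less damping, and the offset is near zero. Catch again with it.

```bash
sed -i 's|/\[.004,.03,.004\]|/[.004,.03,.0012]|' plan.py
python3 - <<'E'
import json
json.dump(dict(mgl=.544,c=.0455),open("par.json","w"))
json.dump(dict(t=12.7,th=.364,v=0.,off=.0013,roll=.0141,phis=[.0143],ys=[0.]),open("st.json","w"))
from plan import *
a=np.array([506.0,-320.8,165.7]); save(a,T(a,-.459,0.0141)[1])
go()
E
```

```text
meas [('scene', 12.825, np.float64(0.3691), 609, np.float64(2.6)), ('side', 12.875, np.float64(0.3715), 571, np.float64(3.1))]
innov [np.float64(0.0037), np.float64(0.0062)]
x [ 3.64e-01 -1.00e-04  1.30e-03]
t=12.93 theta=0.3654 v=-0.000 roll=0.0141 cmdroll=0.0141 pivot meas [ 640.8 -386.7  120.7] cmd [ 640.8 -386.7  120.7] yaw -0.4591 cmd -0.4590 F [ 0.2  1.2 -7.3] w 0.268
plan phi [-0.018 -0.046 -0.069 -0.087 -0.102 -0.114 -0.121 -0.123] theta [0.338 0.31  0.286 0.266 0.251 0.238 0.222 0.201]
[{"tx": 0.0015, "ty": 0, "tz": 0, "wx": 0, "wy": -0.032, "wz": 0, "fingers": -1}, {"tx": 0.001, "ty": 0, "tz": 0, "wx": 0, "wy": -0.028, "wz": 0, "fingers": -1}, {"tx": 0.001, "ty": 0, "tz": 0, "wx": 0, "wy": -0.022, "wz": 0, "fingers": -1}, {"tx": 0.001, "ty": 0, "tz": 0, "wx": 0, "wy": -0.02, "wz": 0, "fingers": -1}, {"tx": 0.0005, "ty": 0, "tz": 0, "wx": 0, "wy": -0.014, "wz": 0, "fingers": -1}, {"tx": 0.001, "ty": 0, "tz": 0, "wx": 0, "wy": -0.012, "wz": 0, "fingers": -1}, {"tx": 0, "ty": 0, "tz": 0, "wx": 0, "wy": -0.008, "wz": 0, "fingers": -1}, {"tx": 0, "ty": 0, "tz": 0, "wx": 0, "wy": 0, "wz": 0, "fingers": -1}]
```

```bash
sed -i '$d' log.jsonl
python3 - <<'E'
s=open("plan.py").read()
s=s.replace('    o=least_squares(cost,np.zeros(N),bounds=(-.13,.13),max_nfev=25)\n','''    G=[np.zeros(N)]
    if abs(th)>.2: G+=[np.r_[-a,-b,.3*(a+b),.3*(a+b),.2*(a+b),.1*(a+b),np.zeros(N-6)]*.999*np.sign(th) for a,b in ((.13,0),(.13,.05),(.13,.1))]
    o=min((least_squares(cost,g,bounds=(-.13,.13),max_nfev=30) for g in G),key=lambda o:o.cost)
''')
open("plan.py","w").write(s)
import json
from plan import *
json.dump(dict(t=12.9,th=.3655,v=0.,off=.0013,roll=.0141,phis=[.0143],ys=[0.]),open("st.json","w"))
a=np.array([506.0,-320.8,165.7]); save(a,T(a,-.459,0.0141)[1])
go()
E
```

```text
meas [('scene', 12.925, np.float64(0.365), 605, np.float64(2.6)), ('side', 12.975, np.float64(0.3708), 555, np.float64(3.2))]
innov [np.float64(-0.0005), np.float64(0.0055)]
x [0.3664 0.0039 0.0013]
t=13.03 theta=0.3653 v=0.002 roll=0.0141 cmdroll=0.0141 pivot meas [ 640.8 -386.7  120.7] cmd [ 640.8 -386.7  120.7] yaw -0.4590 cmd -0.4590 F [-0.1 -0.5 -7.5] w 0.262
plan phi [-0.116 -0.142 -0.063 -0.031 -0.015 -0.008 -0.004 -0.003] theta [0.257 0.142 0.06  0.026 0.011 0.005 0.002 0.001]
[{"tx": 0.006, "ty": 0, "tz": 0.0005, "wx": 0, "wy": -0.13, "wz": 0, "fingers": -1}, {"tx": 0.001, "ty": 0, "tz": 0, "wx": 0, "wy": -0.026, "wz": 0, "fingers": -1}, {"tx": -0.0035, "ty": 0, "tz": 0, "wx": 0, "wy": 0.078, "wz": 0, "fingers": -1}, {"tx": -0.0015, "ty": 0, "tz": 0, "wx": 0, "wy": 0.032, "wz": 0, "fingers": -1}, {"tx": -0.0005, "ty": 0, "tz": 0, "wx": 0, "wy": 0.016, "wz": 0, "fingers": -1}, {"tx": -0.0005, "ty": 0, "tz": 0, "wx": 0, "wy": 0.008, "wz": 0, "fingers": -1}, {"tx": 0, "ty": 0, "tz": 0, "wx": 0, "wy": 0.004, "wz": 0, "fingers": -1}, {"tx": -0.0005, "ty": 0, "tz": 0, "wx": 0, "wy": 0.002, "wz": 0, "fingers": -1}]
```

Call:
servo_tool:
  steps:
    - {"tx": 0.006, "ty": 0, "tz": 0.0005, "wx": 0, "wy": -0.13, "wz": 0, "fingers": -1}
    - {"tx": 0.001, "ty": 0, "tz": 0, "wx": 0, "wy": -0.026, "wz": 0, "fingers": -1}
    - {"tx": -0.0035, "ty": 0, "tz": 0, "wx": 0, "wy": 0.078, "wz": 0, "fingers": -1}
    - {"tx": -0.0015, "ty": 0, "tz": 0, "wx": 0, "wy": 0.032, "wz": 0, "fingers": -1}
    - {"tx": -0.0005, "ty": 0, "tz": 0, "wx": 0, "wy": 0.016, "wz": 0, "fingers": -1}
    - {"tx": -0.0005, "ty": 0, "tz": 0, "wx": 0, "wy": 0.008, "wz": 0, "fingers": -1}
    - {"tx": 0, "ty": 0, "tz": 0, "wx": 0, "wy": 0.004, "wz": 0, "fingers": -1}
    - {"tx": -0.0005, "ty": 0, "tz": 0, "wx": 0, "wy": 0.002, "wz": 0, "fingers": -1}

```text
time_s: 14.02
eef_pos: [506.3, -320.1, 165.7]
tcp_rot: [[0.443, 0.897, -0.001], [0.897, -0.443, -0.002], [-0.002, -0.0, -1.0]]
wrist_force: [0.1, 0.9, -7.9]
width: 0.269
```

```bash
python3 - <<'E'
from plan import *
go(n=6)
E
```

```text
meas [('scene', 14.025, np.float64(-0.08), 549, np.float64(2.3)), ('side', 14.075, np.float64(-0.0891), 454, np.float64(2.6))]
innov [np.float64(-0.0809), np.float64(-0.0897)]
x [ 0.3632  0.0022 -0.0041]
t=14.12 theta=-0.1041 v=-0.307 roll=-0.0020 cmdroll=-0.0019 pivot meas [ 640.8 -386.7  120.7] cmd [ 640.7 -386.9  120.8] yaw -0.4587 cmd -0.4590 F [-0.3  0.3 -7.9] w 0.268
plan phi [0.026 0.046 0.063 0.077 0.09  0.1  ] theta [-0.142 -0.172 -0.196 -0.215 -0.23  -0.24 ]
[{"tx": -0.001, "ty": 0, "tz": 0, "wx": 0, "wy": 0.028, "wz": 0, "fingers": -1}, {"tx": -0.001, "ty": 0, "tz": 0, "wx": 0, "wy": 0.02, "wz": 0, "fingers": -1}, {"tx": -0.001, "ty": 0, "tz": 0, "wx": 0, "wy": 0.016, "wz": 0, "fingers": -1}, {"tx": -0.0005, "ty": 0, "tz": 0, "wx": 0, "wy": 0.016, "wz": 0, "fingers": -1}, {"tx": -0.0005, "ty": 0, "tz": 0, "wx": 0, "wy": 0.012, "wz": 0, "fingers": -1}, {"tx": -0.0005, "ty": 0, "tz": 0, "wx": 0, "wy": 0.01, "wz": 0, "fingers": -1}]
```

```bash
sed -i '$d' log.jsonl
python3 - <<'E'
s=open("plan.py").read()
s=s.replace("    o=min((least","    G+=[np.r_[-min(.125,g*abs(th+v/8)),.5*min(.125,g*abs(th+v/8)),.25*min(.125,g*abs(th+v/8)),.12*min(.125,g*abs(th+v/8)),np.zeros(N-4)]*np.sign(th) for g in (.7,1.3)]\n    o=min((least")
open("plan.py","w").write(s)
import json
from plan import *
json.dump(dict(t=14.025,th=-.08,v=-.2,off=.0005,roll=-.002,phis=[-.002],ys=[0.]),open("st.json","w"))
s=robot.state(); a=np.array(s["eef_pos"]); save(a,T(a,-.459,-.002)[1])
go(n=6)
E
```

```text
meas [('scene', 14.125, np.float64(-0.1009), 549, np.float64(2.3)), ('side', 14.175, np.float64(-0.1158), 449, np.float64(2.5))]
innov [np.float64(0.0025), np.float64(0.0021)]
x [-0.0787 -0.1948  0.0005]
t=14.22 theta=-0.1320 v=-0.347 roll=-0.0021 cmdroll=-0.0020 pivot meas [ 640.8 -386.7  120.8] cmd [ 640.8 -386.7  120.7] yaw -0.4587 cmd -0.4590 F [-0.3 -0.3 -7.4] w 0.269
plan phi [0.128 0.129 0.052 0.023 0.01  0.004] theta [-0.147 -0.093 -0.039 -0.017 -0.007 -0.003]
[{"tx": -0.006, "ty": 0, "tz": 0.0005, "wx": 0, "wy": 0.13, "wz": 0, "fingers": -1}, {"tx": 0, "ty": 0, "tz": 0, "wx": 0, "wy": 0, "wz": 0, "fingers": -1}, {"tx": 0.0035, "ty": 0, "tz": 0, "wx": 0, "wy": -0.076, "wz": 0, "fingers": -1}, {"tx": 0.0015, "ty": 0, "tz": 0, "wx": 0, "wy": -0.028, "wz": 0, "fingers": -1}, {"tx": 0.0005, "ty": 0, "tz": 0, "wx": 0, "wy": -0.014, "wz": 0, "fingers": -1}, {"tx": 0.0005, "ty": 0, "tz": 0, "wx": 0, "wy": -0.006, "wz": 0, "fingers": -1}]
```

Call:
servo_tool:
  steps:
    - {"tx": -0.006, "ty": 0, "tz": 0.0005, "wx": 0, "wy": 0.13, "wz": 0, "fingers": -1}
    - {"tx": 0, "ty": 0, "tz": 0, "wx": 0, "wy": 0, "wz": 0, "fingers": -1}
    - {"tx": 0.0035, "ty": 0, "tz": 0, "wx": 0, "wy": -0.076, "wz": 0, "fingers": -1}
    - {"tx": 0.0015, "ty": 0, "tz": 0, "wx": 0, "wy": -0.028, "wz": 0, "fingers": -1}
    - {"tx": 0.0005, "ty": 0, "tz": 0, "wx": 0, "wy": -0.014, "wz": 0, "fingers": -1}
    - {"tx": 0.0005, "ty": 0, "tz": 0, "wx": 0, "wy": -0.006, "wz": 0, "fingers": -1}

```text
time_s: 14.98
eef_pos: [506.4, -319.9, 165.8]
tcp_rot: [[0.442, 0.897, 0.002], [0.897, -0.442, 0.003], [0.004, -0.0, -1.0]]
wrist_force: [-0.4, 0.7, -6.4]
width: 0.262
```

```bash
python3 - <<'E'
from plan import *
go(n=6)
E
```

```text
meas [('scene', 14.975, np.float64(0.0244), 572, np.float64(2.3)), ('side', 15.025, np.float64(0.0257), 487, np.float64(2.7))]
innov [np.float64(0.0275), np.float64(0.0278)]
x [-0.1296 -0.3315  0.0009]
t=15.07 theta=0.0323 v=0.109 roll=0.0036 cmdroll=0.0040 pivot meas [ 640.8 -386.4  120.7] cmd [ 640.9 -386.5  120.8] yaw -0.4586 cmd -0.4590 F [-0.4  0.3 -7.8] w 0.268
plan phi [-0.049 -0.019 -0.009 -0.005 -0.002 -0.002] theta [0.034 0.014 0.006 0.003 0.001 0.   ]
[{"tx": 0.0025, "ty": 0, "tz": 0, "wx": 0, "wy": -0.054, "wz": 0, "fingers": -1}, {"tx": -0.0015, "ty": 0, "tz": 0, "wx": 0, "wy": 0.03, "wz": 0, "fingers": -1}, {"tx": -0.0005, "ty": 0, "tz": 0, "wx": 0, "wy": 0.01, "wz": 0, "fingers": -1}, {"tx": 0, "ty": 0, "tz": 0, "wx": 0, "wy": 0.006, "wz": 0, "fingers": -1}, {"tx": 0, "ty": 0, "tz": 0, "wx": 0, "wy": 0.002, "wz": 0, "fingers": -1}, {"tx": -0.0005, "ty": 0, "tz": 0, "wx": 0, "wy": 0, "wz": 0, "fingers": -1}]
```

Call:
servo_tool:
  steps:
    - {"tx": 0.0025, "ty": 0, "tz": 0, "wx": 0, "wy": -0.054, "wz": 0, "fingers": -1}
    - {"tx": -0.0015, "ty": 0, "tz": 0, "wx": 0, "wy": 0.03, "wz": 0, "fingers": -1}
    - {"tx": -0.0005, "ty": 0, "tz": 0, "wx": 0, "wy": 0.01, "wz": 0, "fingers": -1}
    - {"tx": 0, "ty": 0, "tz": 0, "wx": 0, "wy": 0.006, "wz": 0, "fingers": -1}
    - {"tx": 0, "ty": 0, "tz": 0, "wx": 0, "wy": 0.002, "wz": 0, "fingers": -1}
    - {"tx": -0.0005, "ty": 0, "tz": 0, "wx": 0, "wy": 0, "wz": 0, "fingers": -1}

```text
time_s: 15.82
eef_pos: [506.2, -320.5, 165.9]
tcp_rot: [[0.443, 0.896, -0.001], [0.896, -0.443, -0.002], [-0.002, -0.0, -1.0]]
wrist_force: [-0.0, 0.1, -7.0]
width: 0.269
```

```bash
python3 - <<'E'
from plan import *
go(goal=[638,-330,150],yaw=-.40,n=8)
E
```

```text
meas [('scene', 15.825, np.float64(0.0198), 574, np.float64(2.5)), ('side', 15.875, np.float64(0.0234), 488, np.float64(2.6))]
innov [np.float64(0.0194), np.float64(0.023)]
x [0.0341 0.1207 0.0012]
t=15.93 theta=0.0260 v=0.066 roll=-0.0020 cmdroll=-0.0020 pivot meas [ 640.6 -386.9  120.9] cmd [ 640.8 -386.8  120.9] yaw -0.4591 cmd -0.4590 F [-0.3  0.2 -7.4] w 0.270
plan phi [-0.054 -0.043 -0.039 -0.026 -0.005  0.016  0.029  0.026] theta [ 0.025  0.011  0.008  0.008  0.007  0.004 -0.    -0.004]
[{"tx": 0.003, "ty": -0.0005, "tz": -0.0005, "wx": 0, "wy": -0.052, "wz": 0, "fingers": -1}, {"tx": 0.003, "ty": -0.0025, "tz": -0.0025, "wx": 0, "wy": 0.01, "wz": -0.006, "fingers": -1}, {"tx": 0.0065, "ty": -0.0045, "tz": -0.0055, "wx": 0, "wy": 0.004, "wz": -0.01, "fingers": -1}, {"tx": 0.0085, "ty": -0.006, "tz": -0.007, "wx": -0.002, "wy": 0.014, "wz": -0.014, "fingers": -1}, {"tx": 0.008, "ty": -0.006, "tz": -0.0065, "wx": 0, "wy": 0.02, "wz": -0.012, "fingers": -1}, {"tx": 0.0065, "ty": -0.0045, "tz": -0.005, "wx": 0, "wy": 0.022, "wz": -0.01, "fingers": -1}, {"tx": 0.003, "ty": -0.002, "tz": -0.0025, "wx": 0, "wy": 0.012, "wz": -0.006, "fingers": -1}, {"tx": 0.001, "ty": -0.0005, "tz": -0.0005, "wx": 0, "wy": -0.002, "wz": 0, "fingers": -1}]
```

Call:
servo_tool:
  steps:
    - {"tx": 0.003, "ty": -0.0005, "tz": -0.0005, "wx": 0, "wy": -0.052, "wz": 0, "fingers": -1}
    - {"tx": 0.003, "ty": -0.0025, "tz": -0.0025, "wx": 0, "wy": 0.01, "wz": -0.006, "fingers": -1}
    - {"tx": 0.0065, "ty": -0.0045, "tz": -0.0055, "wx": 0, "wy": 0.004, "wz": -0.01, "fingers": -1}
    - {"tx": 0.0085, "ty": -0.006, "tz": -0.007, "wx": -0.002, "wy": 0.014, "wz": -0.014, "fingers": -1}
    - {"tx": 0.008, "ty": -0.006, "tz": -0.0065, "wx": 0, "wy": 0.02, "wz": -0.012, "fingers": -1}
    - {"tx": 0.0065, "ty": -0.0045, "tz": -0.005, "wx": 0, "wy": 0.022, "wz": -0.01, "fingers": -1}
    - {"tx": 0.003, "ty": -0.002, "tz": -0.0025, "wx": 0, "wy": 0.012, "wz": -0.006, "fingers": -1}
    - {"tx": 0.001, "ty": -0.0005, "tz": -0.0005, "wx": 0, "wy": -0.002, "wz": 0, "fingers": -1}

```text
time_s: 16.92
eef_pos: [499.2, -272.9, 195.2]
tcp_rot: [[0.39, 0.921, 0.011], [0.92, -0.391, 0.023], [0.026, 0.001, -1.0]]
wrist_force: [0.4, -0.0, -7.4]
width: 0.266
```

```bash
sed -i 's|/\[.004,.03,.0012\]|/[.004,.03,.002]|' plan.py; python3 - <<'E'
from plan import *
go(goal=[632,-250,150],yaw=-.31,n=8)
E
```

```text
meas [('scene', 16.925, np.float64(0.0525), 611, np.float64(2.4)), ('side', 16.975, np.float64(0.0602), 512, np.float64(2.6))]
innov [np.float64(0.0565), np.float64(0.063)]
x [0.028  0.0786 0.0021]
t=17.02 theta=0.0724 v=0.262 roll=0.0257 cmdroll=0.0260 pivot meas [ 637.8 -330.2  150. ] cmd [ 637.9 -330.   150. ] yaw -0.4013 cmd -0.4010 F [ 0.7 -0.4 -7.4] w 0.270
plan phi [-0.104 -0.112 -0.077 -0.047 -0.012  0.021  0.04   0.037] theta [ 0.085  0.052  0.027  0.018  0.013  0.007 -0.    -0.005]
[{"tx": 0.007, "ty": -0.0005, "tz": 0.0005, "wx": 0, "wy": -0.13, "wz": -0.002, "fingers": -1}, {"tx": 0.005, "ty": -0.0035, "tz": -0.0005, "wx": 0, "wy": -0.008, "wz": -0.008, "fingers": -1}, {"tx": 0.0085, "ty": -0.006, "tz": -0.0015, "wx": -0.002, "wy": 0.036, "wz": -0.016, "fingers": -1}, {"tx": 0.0115, "ty": -0.008, "tz": -0.001, "wx": 0, "wy": 0.03, "wz": -0.02, "fingers": -1}, {"tx": 0.012, "ty": -0.0075, "tz": -0.0005, "wx": -0.002, "wy": 0.034, "wz": -0.02, "fingers": -1}, {"tx": 0.009, "ty": -0.0055, "tz": 0, "wx": 0, "wy": 0.032, "wz": -0.016, "fingers": -1}, {"tx": 0.004, "ty": -0.0025, "tz": 0, "wx": 0, "wy": 0.02, "wz": -0.008, "fingers": -1}, {"tx": 0.0015, "ty": -0.0005, "tz": 0, "wx": 0, "wy": -0.004, "wz": 0, "fingers": -1}]
```

```bash
sed -i '$d' log.jsonl; sed -i 's|/\[.004,.03,.002\]|/[.003,.04,.0015]|; s|S=np.r_\[smooth(n),np.ones(N-n)\]|S=np.r_[smooth(n-2),np.ones(N-n+2)]|' plan.py; python3 - <<'E'
from plan import *
json.dump(dict(t=16.925,th=.0525,v=.11,off=.0033,roll=.0257,phis=[.0257],ys=[0.]),open("st.json","w"))
s=robot.state(); a=np.array(s["eef_pos"]); save(a,T(a,-.401,.0257)[1])
go(n=6,goal=[637.8,-330.2,150])
E
```

```text
meas [('scene', 17.025, np.float64(0.0734), 620, np.float64(2.3)), ('side', 17.075, np.float64(0.0889), 532, np.float64(2.8))]
innov [np.float64(0.0011), np.float64(0.0013)]
x [0.0529 0.1158 0.0033]
t=17.12 theta=0.1078 v=0.414 roll=0.0259 cmdroll=0.0257 pivot meas [ 637.8 -330.2  149.7] cmd [ 637.7 -330.2  149.8] yaw -0.4011 cmd -0.4010 F [ 0.4  1.1 -6.9] w 0.268
plan phi [-0.104 -0.122 -0.066 -0.027 -0.013 -0.008] theta [0.134 0.094 0.043 0.017 0.007 0.003]
[{"tx": 0.006, "ty": 0, "tz": 0.0005, "wx": 0, "wy": -0.13, "wz": 0, "fingers": -1}, {"tx": 0.0005, "ty": 0, "tz": 0, "wx": 0, "wy": -0.018, "wz": 0, "fingers": -1}, {"tx": -0.0025, "ty": 0, "tz": 0, "wx": 0, "wy": 0.056, "wz": 0, "fingers": -1}, {"tx": -0.0015, "ty": 0, "tz": 0, "wx": 0, "wy": 0.04, "wz": 0, "fingers": -1}, {"tx": -0.001, "ty": 0, "tz": 0, "wx": 0, "wy": 0.012, "wz": 0, "fingers": -1}, {"tx": 0, "ty": 0, "tz": 0, "wx": 0, "wy": 0.006, "wz": 0, "fingers": -1}]
```

Call:
servo_tool:
  steps:
    - {"tx": 0.006, "ty": 0, "tz": 0.0005, "wx": 0, "wy": -0.13, "wz": 0, "fingers": -1}
    - {"tx": 0.0005, "ty": 0, "tz": 0, "wx": 0, "wy": -0.018, "wz": 0, "fingers": -1}
    - {"tx": -0.0025, "ty": 0, "tz": 0, "wx": 0, "wy": 0.056, "wz": 0, "fingers": -1}
    - {"tx": -0.0015, "ty": 0, "tz": 0, "wx": 0, "wy": 0.04, "wz": 0, "fingers": -1}
    - {"tx": -0.001, "ty": 0, "tz": 0, "wx": 0, "wy": 0.012, "wz": 0, "fingers": -1}
    - {"tx": 0, "ty": 0, "tz": 0, "wx": 0, "wy": 0.006, "wz": 0, "fingers": -1}

```text
time_s: 17.88
eef_pos: [499.7, -271.6, 194.8]
tcp_rot: [[0.391, 0.92, -0.002], [0.92, -0.391, -0.007], [-0.007, 0.001, -1.0]]
wrist_force: [0.3, -0.4, -7.2]
width: 0.268
```

```bash
python3 - <<'E'
from plan import *
go(goal=[632,-270,150],yaw=-.33,n=7)
E
```

```text
meas [('scene', 17.875, np.float64(-0.0369), 592, np.float64(2.3)), ('side', 17.925, np.float64(-0.045), 477, np.float64(2.5))]
innov [np.float64(-0.0399), np.float64(-0.047)]
x [0.106  0.3776 0.0025]
t=17.98 theta=-0.0518 v=-0.161 roll=-0.0074 cmdroll=-0.0083 pivot meas [ 637.8 -330.2  149.9] cmd [ 637.7 -330.2  149.9] yaw -0.4013 cmd -0.4010 F [ 0.7  0.3 -7.6] w 0.267
plan phi [ 0.027 -0.044 -0.028  0.032  0.062  0.032  0.01 ] theta [-0.052 -0.01   0.011  0.007 -0.009 -0.007 -0.003]
[{"tx": 0.001, "ty": -0.0015, "tz": 0, "wx": 0, "wy": 0.036, "wz": -0.004, "fingers": -1}, {"tx": 0.014, "ty": -0.0075, "tz": 0.0005, "wx": 0, "wy": -0.072, "wz": -0.018, "fingers": -1}, {"tx": 0.015, "ty": -0.01, "tz": -0.001, "wx": -0.002, "wy": 0.016, "wz": -0.026, "fingers": -1}, {"tx": 0.009, "ty": -0.007, "tz": 0, "wx": 0, "wy": 0.06, "wz": -0.018, "fingers": -1}, {"tx": 0.001, "ty": -0.0015, "tz": 0, "wx": 0.002, "wy": 0.03, "wz": -0.004, "fingers": -1}, {"tx": 0.0015, "ty": 0, "tz": 0, "wx": 0, "wy": -0.03, "wz": 0, "fingers": -1}, {"tx": 0.001, "ty": 0, "tz": 0, "wx": 0, "wy": -0.022, "wz": 0, "fingers": -1}]
```

```bash
cat > fit4.py <<'E'
from plan import *
pool={9.025:-.0675,9.075:-.0759,10.225:-.0755,10.275:-.0832,10.325:-.0919,10.375:-.0979,14.025:-.08,14.075:-.0891,16.925:.0525,16.975:.0602,12.625:.3524}
L=[json.loads(l) for l in open("log.jsonl")]
for l in L:
    for t,q in l["meas"]: pool[round(t,3)]=q
T=np.array(sorted(pool)); Q=np.array([pool[t] for t in T])
seg=[l for l in L if "phis" in l][:-1]
def simc(th,v,roll,t0,l,t1,X):
    n=len(l["phis"]); grid=np.r_[l["t"]+.125*np.arange(n+1)]; ph=np.r_[roll,l["phis"]]; yy=np.r_[0,l["ys"]]
    N=int((t1-t0)/H)+4; tt=t0+H*np.arange(1,N+1); cf=np.interp(tt-X["d"],grid,ph); cy=np.interp(tt-X["d"],grid,yy)
    f,fd,y,yd=roll,0.,0.,0.; w=X["w"]; z=.8; ml=X["mgl"]/9.81; out=[]
    for a,b in zip(cf,cy):
        fdd=w*w*(a-f)-2*z*w*fd; ydd=w*w*(b-y)-2*z*w*yd; fd+=fdd*H; f+=fd*H; yd+=ydd*H; y+=yd*H
        q=th-f; qd=v-fd; tq=X["mgl"]*np.sin(th)-X["k"]*(q-X["off"])-X["c"]*qd+ml*(ydd+X["h"]*fdd)
        if q>.35: tq-=60*(q-.35)+.5*qd
        v+=tq/X["I"]*H; th+=v*H; out.append(th)
    return tt,np.array(out)
base=dict(off=.001,ds=0.,dd=0.,mgl=.54,c=.06,k=.375,I=.0076*.54/.506,w=60.,d=0.,h=0.)
sd=dict(off=.01,ds=.01,dd=.01,mgl=.03,c=.003,k=.01,I=.0003,w=20.,d=.01,h=.01)
names=["off","ds","dd","mgl","c","I","d"]
def dl(t,X): return X["ds"] if round(t*20-.5)%2==0 else X["dd"]
def res(x):
    X=dict(base,**dict(zip(names,x))); S=x[len(names):].reshape(-1,2); r=[]
    for s,l in zip(S,seg):
        pre=[t for t in T if l["t"]-.11<=t<l["t"]]; nx=[t for t in T if l["t"]+.12*len(l["phis"])<=t<l["t"]+.12*len(l["phis"])+.33]
        t0=pre[0]; tt,th=simc(s[0],s[1],l["roll"],t0,l,max(nx),X)
        for t in pre+nx:
            m=pool[t]; p=np.interp(t,np.r_[t0,tt],np.r_[s[0],th])
            if m>.3: r.append(np.clip((p-m)/.01,-3,3) if t in pre or True else 0)
            else:
                isS=any(abs(t-a)<1e-6 for a in SC); r.append((p-(m+(X["ds"] if isS else X["dd"])))/.002)
    return np.r_[np.clip(r,-40,40),[(X[n]-base[n])/sd[n] for n in names]]
SC=set(); 
for i,t in enumerate(T):   # looks alternate scene, side starting with scene in every pair
    SC.add(t) if round((t-T[0])*1000)>=0 and (i==0 or t-T[i-1]>.2 or T[i-1] not in SC) else None
if __name__=="__main__":
    S0=np.array([[l["meas"][0][1],l["v"]] for l in seg])
    best=None
    for m0,c0 in [(.54,.06),(.5,.06),(.56,.05)]:
        x0=np.r_[[0.001,0,0,m0,c0,base["I"],.01],S0.ravel()]
        o=least_squares(res,x0,x_scale=np.r_[[sd[n]*.3 for n in names],np.tile([.01,.05],len(seg))],max_nfev=25,loss="soft_l1")
        print(dict(zip(names,o.x.round(5))),"cost",round(o.cost,1)); 
        if best is None or o.cost<best.cost: best=o
    print((best.fun).round(1)); print([round(l["t"],2) for l in seg]); print(best.x[len(names):].reshape(-1,2).round(3).tolist())
E
time python3 fit4.py
```

```text
{'off': np.float64(0.00119), 'ds': np.float64(-0.0003), 'dd': np.float64(0.0004), 'mgl': np.float64(0.53805), 'c': np.float64(0.06003), 'I': np.float64(0.0081), 'd': np.float64(0.0093)} cost 256.2
{'off': np.float64(-0.00137), 'ds': np.float64(-0.00036), 'dd': np.float64(-0.00028), 'mgl': np.float64(0.51396), 'c': np.float64(0.05999), 'I': np.float64(0.00812), 'd': np.float64(0.01075)} cost 416.9
{'off': np.float64(0.00195), 'ds': np.float64(4e-05), 'dd': np.float64(0.00059), 'mgl': np.float64(0.55638), 'c': np.float64(0.05014), 'I': np.float64(0.00811), 'd': np.float64(0.00948)} cost 711.0
[-0.  -0.1 40.  40.  -0.6  0.1 -0.8 -0.6  0.1  1.2 -0.5 -0.1 -1.  -0.8
  0.2 -1.2  0.6  1.5 -0.3 -0.4  0.1  0.   0.6 -0.7 -3.  -0.  -0.6 40.
 40.  40.  40.   3.1  2.5 -0.4  0.  -0.1  1.6  0.4 -0.5  2.3  2.5  1.3
  1.  -0.4 -2.5 -3.3 -2.1 -0.4  0.8  0.  -0.   0.  -0.1  0.  -0.   0.9]
[6.92, 8.03, 9.22, 10.53, 11.62, 13.03, 14.22, 15.07, 15.93, 17.12]
[[0.35, -0.0], [-0.035, -0.07], [-0.086, -0.2], [-0.111, -0.232], [-0.02, -0.036], [0.365, 0.002], [-0.095, -0.314], [0.024, 0.113], [0.024, 0.095], [0.066, 0.379]]
real	0m56.590s
user	0m55.641s
sys	0m0.202s
```

```bash
sed -i '$d' log.jsonl; sed -i 's/w=60.;z=.8; ml/w=45.;z=.8; ml/' plan.py; python3 - <<'E'
import json
json.dump(dict(mgl=.538,c=.06,I=.0081),open("par.json","w"))
from plan import *
json.dump(dict(t=17.875,th=-.0369,v=-.13,off=.0012,roll=-.0074,phis=[-.0074],ys=[0.]),open("st.json","w"))
s=robot.state(); a=np.array(s["eef_pos"]); save(a,T(a,-.401,-.0078)[1])
go(n=7,goal=[636,-300,150],yaw=-.37)
E
```

```text
meas [('scene', 17.975, np.float64(-0.0492), 595, np.float64(2.2)), ('side', 18.025, np.float64(-0.0555), 484, np.float64(2.5))]
innov [np.float64(0.0014), np.float64(0.0027)]
x [-0.0362 -0.1192  0.0013]
t=18.07 theta=-0.0642 v=-0.168 roll=-0.0080 cmdroll=-0.0078 pivot meas [ 637.9 -329.9  150. ] cmd [ 637.7 -330.2  149.8] yaw -0.4009 cmd -0.4010 F [ 0.5  0.6 -7.1] w 0.264
plan phi [0.064 0.004 0.002 0.021 0.031 0.018 0.007] theta [-0.063 -0.02  -0.004 -0.001 -0.005 -0.003 -0.001]
[{"tx": -0.002, "ty": -0.001, "tz": 0, "wx": 0, "wy": 0.072, "wz": -0.002, "fingers": -1}, {"tx": 0.0085, "ty": -0.003, "tz": 0.0005, "wx": 0, "wy": -0.06, "wz": -0.008, "fingers": -1}, {"tx": 0.0085, "ty": -0.005, "tz": 0, "wx": 0, "wy": -0.002, "wz": -0.012, "fingers": -1}, {"tx": 0.005, "ty": -0.0035, "tz": 0, "wx": 0, "wy": 0.018, "wz": -0.008, "fingers": -1}, {"tx": 0.001, "ty": -0.0005, "tz": 0, "wx": 0, "wy": 0.012, "wz": 0, "fingers": -1}, {"tx": 0.0005, "ty": 0, "tz": 0, "wx": 0, "wy": -0.014, "wz": 0, "fingers": -1}, {"tx": 0.0005, "ty": 0, "tz": 0, "wx": 0, "wy": -0.01, "wz": -0.002, "fingers": -1}]
```

Call:
servo_tool:
  steps:
    - {"tx": -0.002, "ty": -0.001, "tz": 0, "wx": 0, "wy": 0.072, "wz": -0.002, "fingers": -1}
    - {"tx": 0.0085, "ty": -0.003, "tz": 0.0005, "wx": 0, "wy": -0.06, "wz": -0.008, "fingers": -1}
    - {"tx": 0.0085, "ty": -0.005, "tz": 0, "wx": 0, "wy": -0.002, "wz": -0.012, "fingers": -1}
    - {"tx": 0.005, "ty": -0.0035, "tz": 0, "wx": 0, "wy": 0.018, "wz": -0.008, "fingers": -1}
    - {"tx": 0.001, "ty": -0.0005, "tz": 0, "wx": 0, "wy": 0.012, "wz": 0, "fingers": -1}
    - {"tx": 0.0005, "ty": 0, "tz": 0, "wx": 0, "wy": -0.014, "wz": 0, "fingers": -1}
    - {"tx": 0.0005, "ty": 0, "tz": 0, "wx": 0, "wy": -0.01, "wz": -0.002, "fingers": -1}

```text
time_s: 18.95
eef_pos: [496.2, -246.2, 195.1]
tcp_rot: [[0.361, 0.933, 0.004], [0.933, -0.361, 0.006], [0.007, 0.001, -1.0]]
wrist_force: [0.3, 0.7, -7.4]
width: 0.269
```

```bash
python3 - <<'E'
from plan import *
go(n=8,goal=[631,-230,150],yaw=-.3)
E
```

```text
meas [('scene', 18.95, np.float64(0.0244), 619, np.float64(2.3)), ('side', 19.0, np.float64(0.0265), 498, np.float64(2.7))]
innov [np.float64(0.0256), np.float64(0.0272)]
x [-0.0629 -0.1443  0.0018]
t=19.05 theta=0.0310 v=0.088 roll=0.0070 cmdroll=0.0082 pivot meas [ 636.4 -299.6  150.3] cmd [ 636.1 -299.8  150.1] yaw -0.3689 cmd -0.3690 F [-0.6  0.5 -8.4] w 0.270
plan phi [-0.073 -0.075 -0.062 -0.017  0.03   0.047  0.025  0.011] theta [ 0.032  0.018  0.017  0.013  0.004 -0.005 -0.003 -0.001]
[{"tx": 0.0055, "ty": -0.001, "tz": 0, "wx": 0, "wy": -0.082, "wz": -0.002, "fingers": -1}, {"tx": 0.0095, "ty": -0.0055, "tz": -0.0005, "wx": 0, "wy": -0.002, "wz": -0.012, "fingers": -1}, {"tx": 0.0145, "ty": -0.008, "tz": -0.001, "wx": -0.002, "wy": 0.014, "wz": -0.02, "fingers": -1}, {"tx": 0.014, "ty": -0.0085, "tz": -0.001, "wx": 0, "wy": 0.044, "wz": -0.02, "fingers": -1}, {"tx": 0.007, "ty": -0.0045, "tz": 0, "wx": 0, "wy": 0.048, "wz": -0.012, "fingers": -1}, {"tx": 0.0015, "ty": -0.001, "tz": 0, "wx": 0, "wy": 0.016, "wz": -0.002, "fingers": -1}, {"tx": 0.001, "ty": 0, "tz": 0, "wx": 0, "wy": -0.02, "wz": 0, "fingers": -1}, {"tx": 0.0005, "ty": 0, "tz": 0, "wx": 0, "wy": -0.016, "wz": 0, "fingers": -1}]
```

Call:
servo_tool:
  steps:
    - {"tx": 0.0055, "ty": -0.001, "tz": 0, "wx": 0, "wy": -0.082, "wz": -0.002, "fingers": -1}
    - {"tx": 0.0095, "ty": -0.0055, "tz": -0.0005, "wx": 0, "wy": -0.002, "wz": -0.012, "fingers": -1}
    - {"tx": 0.0145, "ty": -0.008, "tz": -0.001, "wx": -0.002, "wy": 0.014, "wz": -0.02, "fingers": -1}
    - {"tx": 0.014, "ty": -0.0085, "tz": -0.001, "wx": 0, "wy": 0.044, "wz": -0.02, "fingers": -1}
    - {"tx": 0.007, "ty": -0.0045, "tz": 0, "wx": 0, "wy": 0.048, "wz": -0.012, "fingers": -1}
    - {"tx": 0.0015, "ty": -0.001, "tz": 0, "wx": 0, "wy": 0.016, "wz": -0.002, "fingers": -1}
    - {"tx": 0.001, "ty": 0, "tz": 0, "wx": 0, "wy": -0.02, "wz": 0, "fingers": -1}
    - {"tx": 0.0005, "ty": 0, "tz": 0, "wx": 0, "wy": -0.016, "wz": 0, "fingers": -1}

```text
time_s: 20.05
eef_pos: [487.6, -186.0, 195.0]
tcp_rot: [[0.297, 0.955, 0.003], [0.955, -0.297, 0.008], [0.008, 0.001, -1.0]]
wrist_force: [0.1, -0.8, -7.4]
width: 0.263
```

```bash
python3 - <<'E'
from plan import *
go(n=8,goal=[625,-160,150],yaw=-.22)
E
```

```text
meas [('scene', 20.05, np.float64(0.0846), 647, np.float64(2.2)), ('side', 20.1, np.float64(0.098), 523, np.float64(2.8))]
innov [np.float64(0.0859), np.float64(0.0987)]
x [0.0343 0.1483 0.0035]
t=20.15 theta=0.1088 v=0.265 roll=0.0082 cmdroll=0.0102 pivot meas [ 631.1 -229.4  150. ] cmd [ 630.7 -230.   149.8] yaw -0.3006 cmd -0.3010 F [-0.1 -0.3 -7.8] w 0.267
plan phi [-0.12  -0.172 -0.11  -0.045  0.016  0.039  0.021  0.007] theta [ 0.122  0.086  0.045  0.026  0.01  -0.003 -0.003 -0.001]
[{"tx": 0.0075, "ty": -0.001, "tz": 0.0005, "wx": 0, "wy": -0.13, "wz": -0.002, "fingers": -1}, {"tx": 0.0115, "ty": -0.0045, "tz": -0.001, "wx": -0.002, "wy": -0.052, "wz": -0.014, "fingers": -1}, {"tx": 0.0125, "ty": -0.0075, "tz": -0.003, "wx": -0.004, "wy": 0.062, "wz": -0.024, "fingers": -1}, {"tx": 0.013, "ty": -0.007, "tz": -0.0015, "wx": -0.002, "wy": 0.064, "wz": -0.024, "fingers": -1}, {"tx": 0.0065, "ty": -0.0035, "tz": -0.0005, "wx": 0, "wy": 0.062, "wz": -0.014, "fingers": -1}, {"tx": 0.001, "ty": -0.001, "tz": 0, "wx": 0, "wy": 0.024, "wz": -0.002, "fingers": -1}, {"tx": 0.001, "ty": 0, "tz": 0, "wx": 0, "wy": -0.02, "wz": 0, "fingers": -1}, {"tx": 0.0005, "ty": 0, "tz": 0, "wx": 0, "wy": -0.012, "wz": 0, "fingers": -1}]
```

```bash
sed -i '$d' log.jsonl; sed -i 's|/\[.003,.04,.0015\]|/[.0015,.03,.003]|' plan.py; python3 - <<'E'
from plan import *
json.dump(dict(t=20.05,th=.0846,v=.22,off=.0045,roll=.0082,phis=[.0082],ys=[0.]),open("st.json","w"))
s=robot.state(); a=np.array(s["eef_pos"]); save(a,T(a,-.3008,.0084)[1])
go(n=6)
E
```

```text
meas [('scene', 20.15, np.float64(0.1127), 647, np.float64(2.3)), ('side', 20.2, np.float64(0.1286), 529, np.float64(2.6))]
innov [np.float64(0.0027), np.float64(0.0035)]
x [0.0851 0.2363 0.0051]
t=20.25 theta=0.1450 v=0.369 roll=0.0097 cmdroll=0.0084 pivot meas [ 631.  -229.6  149.9] cmd [ 631.  -229.6  149.9] yaw -0.3001 cmd -0.3008 F [-0.4  0.3 -7.8] w 0.266
plan phi [-0.122 -0.152 -0.079 -0.047 -0.027 -0.016] theta [0.163 0.106 0.044 0.02  0.008 0.004]
[{"tx": 0.006, "ty": 0, "tz": 0.0005, "wx": 0, "wy": -0.13, "wz": 0, "fingers": -1}, {"tx": 0.001, "ty": 0, "tz": 0, "wx": 0, "wy": -0.03, "wz": 0, "fingers": -1}, {"tx": -0.003, "ty": 0, "tz": 0, "wx": 0, "wy": 0.072, "wz": 0, "fingers": -1}, {"tx": -0.0015, "ty": 0, "tz": 0, "wx": 0, "wy": 0.032, "wz": 0, "fingers": -1}, {"tx": -0.001, "ty": 0, "tz": 0, "wx": 0, "wy": 0.02, "wz": 0, "fingers": -1}, {"tx": -0.0005, "ty": 0, "tz": 0, "wx": 0, "wy": 0.012, "wz": 0, "fingers": -1}]
```

Call:
servo_tool:
  steps:
    - {"tx": 0.006, "ty": 0, "tz": 0.0005, "wx": 0, "wy": -0.13, "wz": 0, "fingers": -1}
    - {"tx": 0.001, "ty": 0, "tz": 0, "wx": 0, "wy": -0.03, "wz": 0, "fingers": -1}
    - {"tx": -0.003, "ty": 0, "tz": 0, "wx": 0, "wy": 0.072, "wz": 0, "fingers": -1}
    - {"tx": -0.0015, "ty": 0, "tz": 0, "wx": 0, "wy": 0.032, "wz": 0, "fingers": -1}
    - {"tx": -0.001, "ty": 0, "tz": 0, "wx": 0, "wy": 0.02, "wz": 0, "fingers": -1}
    - {"tx": -0.0005, "ty": 0, "tz": 0, "wx": 0, "wy": 0.012, "wz": 0, "fingers": -1}

```text
time_s: 21.0
eef_pos: [487.6, -185.3, 194.9]
tcp_rot: [[0.297, 0.955, -0.004], [0.955, -0.297, -0.013], [-0.014, 0.0, -1.0]]
wrist_force: [0.7, -0.0, -7.2]
width: 0.269
```

```bash
python3 - <<'E'
from plan import *
go(n=6)
E
```

```text
meas [('scene', 21.0, np.float64(0.0299), 631, np.float64(2.2)), ('side', 21.05, np.float64(0.029), 497, np.float64(2.5))]
innov [np.float64(0.0263), np.float64(0.0266)]
x [0.1454 0.385  0.0075]
t=21.10 theta=0.0326 v=0.045 roll=-0.0133 cmdroll=-0.0156 pivot meas [ 630.6 -230.4  149.9] cmd [ 631.  -229.6  150. ] yaw -0.3016 cmd -0.3008 F [ 0.  -0.2 -8.4] w 0.266
plan phi [-0.048 -0.026 -0.018 -0.013 -0.01  -0.009] theta [0.029 0.012 0.005 0.002 0.001 0.   ]
[{"tx": 0.0015, "ty": 0, "tz": 0, "wx": 0, "wy": -0.032, "wz": 0, "fingers": -1}, {"tx": -0.001, "ty": 0, "tz": 0, "wx": 0, "wy": 0.022, "wz": 0, "fingers": -1}, {"tx": -0.0005, "ty": 0, "tz": 0, "wx": 0, "wy": 0.008, "wz": 0, "fingers": -1}, {"tx": 0, "ty": 0, "tz": 0, "wx": 0, "wy": 0.004, "wz": 0, "fingers": -1}, {"tx": 0, "ty": 0, "tz": 0, "wx": 0, "wy": 0.004, "wz": 0, "fingers": -1}, {"tx": -0.0005, "ty": 0, "tz": 0, "wx": 0, "wy": 0, "wz": 0, "fingers": -1}]
```

Call:
servo_tool:
  steps:
    - {"tx": 0.0015, "ty": 0, "tz": 0, "wx": 0, "wy": -0.032, "wz": 0, "fingers": -1}
    - {"tx": -0.001, "ty": 0, "tz": 0, "wx": 0, "wy": 0.022, "wz": 0, "fingers": -1}
    - {"tx": -0.0005, "ty": 0, "tz": 0, "wx": 0, "wy": 0.008, "wz": 0, "fingers": -1}
    - {"tx": 0, "ty": 0, "tz": 0, "wx": 0, "wy": 0.004, "wz": 0, "fingers": -1}
    - {"tx": 0, "ty": 0, "tz": 0, "wx": 0, "wy": 0.004, "wz": 0, "fingers": -1}
    - {"tx": -0.0005, "ty": 0, "tz": 0, "wx": 0, "wy": 0, "wz": 0, "fingers": -1}

```text
time_s: 21.85
eef_pos: [487.6, -185.5, 195.0]
tcp_rot: [[0.297, 0.955, -0.002], [0.955, -0.297, -0.008], [-0.008, 0.0, -1.0]]
wrist_force: [0.3, 0.3, -7.9]
width: 0.267
```

```bash
python3 - <<'E'
from plan import *
go(n=8,goal=[625,-160,150],yaw=-.22)
E
```

```text
meas [('scene', 21.85, np.float64(-0.0015), 619, np.float64(2.1)), ('side', 21.9, np.float64(-0.0011), 498, np.float64(2.5))]
innov [np.float64(-0.0019), np.float64(-0.0013)]
x [0.0325 0.0434 0.0073]
t=21.95 theta=-0.0018 v=-0.009 roll=-0.0082 cmdroll=-0.0096 pivot meas [ 630.8 -230.4  150.1] cmd [ 630.9 -229.8  150. ] yaw -0.3012 cmd -0.3008 F [-0.5  0.5 -7.4] w 0.269
plan phi [-0.036 -0.063 -0.057 -0.017  0.029  0.044  0.022  0.006] theta [-0.002  0.004  0.011  0.011  0.003 -0.006 -0.004 -0.001]
[{"tx": 0.003, "ty": -0.001, "tz": 0, "wx": 0, "wy": -0.026, "wz": -0.002, "fingers": -1}, {"tx": 0.0105, "ty": -0.0045, "tz": -0.0005, "wx": 0, "wy": -0.028, "wz": -0.014, "fingers": -1}, {"tx": 0.015, "ty": -0.0075, "tz": -0.001, "wx": -0.002, "wy": 0.006, "wz": -0.024, "fingers": -1}, {"tx": 0.014, "ty": -0.007, "tz": -0.0005, "wx": -0.002, "wy": 0.04, "wz": -0.024, "fingers": -1}, {"tx": 0.0075, "ty": -0.0035, "tz": 0, "wx": 0, "wy": 0.046, "wz": -0.014, "fingers": -1}, {"tx": 0.001, "ty": -0.001, "tz": 0, "wx": 0.002, "wy": 0.016, "wz": -0.002, "fingers": -1}, {"tx": 0.001, "ty": 0, "tz": 0, "wx": 0, "wy": -0.022, "wz": 0, "fingers": -1}, {"tx": 0.001, "ty": 0, "tz": 0, "wx": 0, "wy": -0.016, "wz": 0, "fingers": -1}]
```

Call:
servo_tool:
  steps:
    - {"tx": 0.003, "ty": -0.001, "tz": 0, "wx": 0, "wy": -0.026, "wz": -0.002, "fingers": -1}
    - {"tx": 0.0105, "ty": -0.0045, "tz": -0.0005, "wx": 0, "wy": -0.028, "wz": -0.014, "fingers": -1}
    - {"tx": 0.015, "ty": -0.0075, "tz": -0.001, "wx": -0.002, "wy": 0.006, "wz": -0.024, "fingers": -1}
    - {"tx": 0.014, "ty": -0.007, "tz": -0.0005, "wx": -0.002, "wy": 0.04, "wz": -0.024, "fingers": -1}
    - {"tx": 0.0075, "ty": -0.0035, "tz": 0, "wx": 0, "wy": 0.046, "wz": -0.014, "fingers": -1}
    - {"tx": 0.001, "ty": -0.001, "tz": 0, "wx": 0.002, "wy": 0.016, "wz": -0.002, "fingers": -1}
    - {"tx": 0.001, "ty": 0, "tz": 0, "wx": 0, "wy": -0.022, "wz": 0, "fingers": -1}
    - {"tx": 0.001, "ty": 0, "tz": 0, "wx": 0, "wy": -0.016, "wz": 0, "fingers": -1}

```text
time_s: 22.95
eef_pos: [478.4, -127.7, 195.0]
tcp_rot: [[0.219, 0.976, 0.001], [0.976, -0.219, 0.006], [0.006, -0.0, -1.0]]
wrist_force: [-0.3, -0.3, -8.3]
width: 0.266
```

```bash
python3 - <<'E'
from plan import *
go(n=8,goal=[619,-95,150],yaw=-.14)
E
```

```text
meas [('scene', 22.95, np.float64(-0.0265), 633, np.float64(2.1)), ('side', 23.0, np.float64(-0.0293), 493, np.float64(2.4))]
innov [np.float64(-0.0251), np.float64(-0.0285)]
x [-0.002  -0.0161  0.0059]
t=23.05 theta=-0.0316 v=-0.044 roll=0.0060 cmdroll=0.0064 pivot meas [ 624.8 -159.7  149.8] cmd [ 624.8 -159.9  149.7] yaw -0.2204 cmd -0.2206 F [ 0.2  0.1 -6.8] w 0.265
plan phi [ 0.005 -0.042 -0.043 -0.01   0.032  0.044  0.022  0.007] theta [-0.028 -0.006  0.006  0.008  0.002 -0.006 -0.004 -0.001]
[{"tx": 0.002, "ty": -0.0005, "tz": 0, "wx": 0, "wy": -0.002, "wz": -0.002, "fingers": -1}, {"tx": 0.0105, "ty": -0.0035, "tz": 0, "wx": -0.002, "wy": -0.046, "wz": -0.014, "fingers": -1}, {"tx": 0.015, "ty": -0.0055, "tz": -0.0005, "wx": 0, "wy": -0.002, "wz": -0.024, "fingers": -1}, {"tx": 0.013, "ty": -0.005, "tz": -0.0005, "wx": 0, "wy": 0.034, "wz": -0.024, "fingers": -1}, {"tx": 0.007, "ty": -0.003, "tz": -0.0005, "wx": 0, "wy": 0.042, "wz": -0.014, "fingers": -1}, {"tx": 0.0015, "ty": -0.0005, "tz": 0, "wx": 0, "wy": 0.012, "wz": -0.002, "fingers": -1}, {"tx": 0.0005, "ty": 0, "tz": 0, "wx": 0, "wy": -0.022, "wz": 0, "fingers": -1}, {"tx": 0.001, "ty": 0, "tz": 0, "wx": 0, "wy": -0.016, "wz": 0, "fingers": -1}]
```

Tracking well; continue.

Call:
servo_tool:
  steps:
    - {"tx": 0.002, "ty": -0.0005, "tz": 0, "wx": 0, "wy": -0.002, "wz": -0.002, "fingers": -1}
    - {"tx": 0.0105, "ty": -0.0035, "tz": 0, "wx": -0.002, "wy": -0.046, "wz": -0.014, "fingers": -1}
    - {"tx": 0.015, "ty": -0.0055, "tz": -0.0005, "wx": 0, "wy": -0.002, "wz": -0.024, "fingers": -1}
    - {"tx": 0.013, "ty": -0.005, "tz": -0.0005, "wx": 0, "wy": 0.034, "wz": -0.024, "fingers": -1}
    - {"tx": 0.007, "ty": -0.003, "tz": -0.0005, "wx": 0, "wy": 0.042, "wz": -0.014, "fingers": -1}
    - {"tx": 0.0015, "ty": -0.0005, "tz": 0, "wx": 0, "wy": 0.012, "wz": -0.002, "fingers": -1}
    - {"tx": 0.0005, "ty": 0, "tz": 0, "wx": 0, "wy": -0.022, "wz": 0, "fingers": -1}
    - {"tx": 0.001, "ty": 0, "tz": 0, "wx": 0, "wy": -0.016, "wz": 0, "fingers": -1}

```text
time_s: 24.05
eef_pos: [470.3, -74.9, 195.4]
tcp_rot: [[0.141, 0.99, 0.001], [0.99, -0.141, 0.006], [0.006, 0.0, -1.0]]
wrist_force: [0.8, -0.4, -8.2]
width: 0.266
```

```bash
python3 - <<'E'
from plan import *
go(n=8,goal=[613,-29,150],yaw=-.06)
E
```

```text
meas [('scene', 24.05, np.float64(-0.0165), 658, np.float64(1.9)), ('side', 24.1, np.float64(-0.0207), 493, np.float64(2.4))]
innov [np.float64(-0.015), np.float64(-0.0199)]
x [-0.0316 -0.0478  0.0049]
t=24.15 theta=-0.0206 v=-0.020 roll=0.0062 cmdroll=0.0064 pivot meas [618.9 -95.  150.3] cmd [618.9 -95.1 150.1] yaw -0.1406 cmd -0.1406 F [ 0.2 -0.9 -7.6] w 0.269
plan phi [-0.01  -0.049 -0.048 -0.011  0.033  0.047  0.024  0.008] theta [-0.018 -0.002  0.008  0.009  0.002 -0.006 -0.004 -0.001]
[{"tx": 0.0025, "ty": -0.0005, "tz": 0, "wx": 0, "wy": -0.016, "wz": -0.002, "fingers": -1}, {"tx": 0.011, "ty": -0.0025, "tz": 0, "wx": -0.002, "wy": -0.04, "wz": -0.014, "fingers": -1}, {"tx": 0.015, "ty": -0.0045, "tz": -0.0005, "wx": 0, "wy": 0.002, "wz": -0.024, "fingers": -1}, {"tx": 0.014, "ty": -0.0035, "tz": -0.001, "wx": 0, "wy": 0.036, "wz": -0.024, "fingers": -1}, {"tx": 0.0075, "ty": -0.002, "tz": 0, "wx": 0, "wy": 0.044, "wz": -0.014, "fingers": -1}, {"tx": 0.001, "ty": 0, "tz": 0, "wx": 0, "wy": 0.014, "wz": -0.002, "fingers": -1}, {"tx": 0.001, "ty": 0, "tz": 0, "wx": 0, "wy": -0.022, "wz": 0, "fingers": -1}, {"tx": 0.001, "ty": 0, "tz": 0, "wx": 0, "wy": -0.016, "wz": 0, "fingers": -1}]
```

Call:
servo_tool:
  steps:
    - {"tx": 0.0025, "ty": -0.0005, "tz": 0, "wx": 0, "wy": -0.016, "wz": -0.002, "fingers": -1}
    - {"tx": 0.011, "ty": -0.0025, "tz": 0, "wx": -0.002, "wy": -0.04, "wz": -0.014, "fingers": -1}
    - {"tx": 0.015, "ty": -0.0045, "tz": -0.0005, "wx": 0, "wy": 0.002, "wz": -0.024, "fingers": -1}
    - {"tx": 0.014, "ty": -0.0035, "tz": -0.001, "wx": 0, "wy": 0.036, "wz": -0.024, "fingers": -1}
    - {"tx": 0.0075, "ty": -0.002, "tz": 0, "wx": 0, "wy": 0.044, "wz": -0.014, "fingers": -1}
    - {"tx": 0.001, "ty": 0, "tz": 0, "wx": 0, "wy": 0.014, "wz": -0.002, "fingers": -1}
    - {"tx": 0.001, "ty": 0, "tz": 0, "wx": 0, "wy": -0.022, "wz": 0, "fingers": -1}
    - {"tx": 0.001, "ty": 0, "tz": 0, "wx": 0, "wy": -0.016, "wz": 0, "fingers": -1}

```text
time_s: 25.15
eef_pos: [463.3, -20.6, 195.4]
tcp_rot: [[0.061, 0.998, 0.001], [0.998, -0.061, 0.008], [0.008, 0.0, -1.0]]
wrist_force: [-0.5, -0.1, -7.1]
width: 0.27
```

```bash
python3 - <<'E'
from plan import *
go(n=8)
E
```

```text
meas [('scene', 25.15, np.float64(-0.0015), 696, np.float64(2.0)), ('side', 25.2, np.float64(-0.002), 512, np.float64(2.4))]
innov [np.float64(-0.0), np.float64(-0.0011)]
x [-0.0206 -0.0195  0.0049]
t=25.25 theta=-0.0005 v=0.028 roll=0.0080 cmdroll=0.0084 pivot meas [613.  -28.7 150.4] cmd [613.1 -28.9 150.1] yaw -0.0605 cmd -0.0606 F [-0.3  1.6 -7.9] w 0.269
plan phi [-0.004 -0.004 -0.005 -0.005 -0.005 -0.005 -0.005 -0.005] theta [0.002 0.001 0.    0.    0.    0.    0.    0.   ]
[{"tx": 0.0005, "ty": 0, "tz": 0, "wx": 0, "wy": -0.012, "wz": 0, "fingers": -1}, {"tx": 0, "ty": 0, "tz": 0, "wx": 0, "wy": 0, "wz": 0, "fingers": -1}, {"tx": 0, "ty": 0, "tz": 0, "wx": 0, "wy": -0.002, "wz": 0, "fingers": -1}, {"tx": 0, "ty": 0, "tz": 0, "wx": 0, "wy": 0, "wz": 0, "fingers": -1}, {"tx": 0, "ty": 0, "tz": 0, "wx": 0, "wy": 0, "wz": 0, "fingers": -1}, {"tx": 0, "ty": 0, "tz": 0, "wx": 0, "wy": 0, "wz": 0, "fingers": -1}, {"tx": 0, "ty": 0, "tz": 0, "wx": 0, "wy": 0, "wz": 0, "fingers": -1}, {"tx": 0, "ty": 0, "tz": 0, "wx": 0, "wy": 0, "wz": 0, "fingers": -1}]
```

Above the pad and upright. Start the hold.

Call:
servo_tool:
  steps:
    - {"tx": 0.0005, "ty": 0, "tz": 0, "wx": 0, "wy": -0.012, "wz": 0, "fingers": -1}
    - {"tx": 0, "ty": 0, "tz": 0, "wx": 0, "wy": 0, "wz": 0, "fingers": -1}
    - {"tx": 0, "ty": 0, "tz": 0, "wx": 0, "wy": -0.002, "wz": 0, "fingers": -1}
    - {"tx": 0, "ty": 0, "tz": 0, "wx": 0, "wy": 0, "wz": 0, "fingers": -1}
    - {"tx": 0, "ty": 0, "tz": 0, "wx": 0, "wy": 0, "wz": 0, "fingers": -1}
    - {"tx": 0, "ty": 0, "tz": 0, "wx": 0, "wy": 0, "wz": 0, "fingers": -1}
    - {"tx": 0, "ty": 0, "tz": 0, "wx": 0, "wy": 0, "wz": 0, "fingers": -1}
    - {"tx": 0, "ty": 0, "tz": 0, "wx": 0, "wy": 0, "wz": 0, "fingers": -1}

```text
time_s: 26.25
eef_pos: [463.2, -20.1, 195.4]
tcp_rot: [[0.061, 0.998, -0.0], [0.998, -0.061, -0.004], [-0.004, -0.0, -1.0]]
wrist_force: [0.2, -0.4, -8.0]
width: 0.262
```

```bash
python3 - <<'E'
from plan import *
go(n=8)
E
```

```text
meas [('scene', 26.25, np.float64(-0.0145), 680, np.float64(1.9)), ('side', 26.3, np.float64(-0.019), 485, np.float64(2.4))]
innov [np.float64(-0.0145), np.float64(-0.019)]
x [-0.0005  0.0247  0.0039]
t=26.35 theta=-0.0200 v=-0.047 roll=-0.0042 cmdroll=-0.0056 pivot meas [612.9 -29.4 150.4] cmd [613.1 -29.  150.1] yaw -0.0608 cmd -0.0606 F [-0.3 -0.2 -7.6] w 0.263
plan phi [ 0.022  0.008  0.003 -0.    -0.002 -0.003 -0.003 -0.004] theta [-0.019 -0.008 -0.003 -0.001 -0.001 -0.    -0.    -0.   ]
[{"tx": -0.0015, "ty": 0, "tz": 0, "wx": 0, "wy": 0.028, "wz": 0, "fingers": -1}, {"tx": 0.001, "ty": 0, "tz": 0, "wx": 0, "wy": -0.014, "wz": 0, "fingers": -1}, {"tx": 0, "ty": 0, "tz": 0, "wx": 0, "wy": -0.006, "wz": 0, "fingers": -1}, {"tx": 0.0005, "ty": 0, "tz": 0, "wx": 0, "wy": -0.002, "wz": 0, "fingers": -1}, {"tx": 0, "ty": 0, "tz": 0, "wx": 0, "wy": -0.002, "wz": 0, "fingers": -1}, {"tx": 0, "ty": 0, "tz": 0, "wx": 0, "wy": -0.002, "wz": 0, "fingers": -1}, {"tx": 0, "ty": 0, "tz": 0, "wx": 0, "wy": 0, "wz": 0, "fingers": -1}, {"tx": 0, "ty": 0, "tz": 0, "wx": 0, "wy": 0, "wz": 0, "fingers": -1}]
```

Call:
servo_tool:
  steps:
    - {"tx": -0.0015, "ty": 0, "tz": 0, "wx": 0, "wy": 0.028, "wz": 0, "fingers": -1}
    - {"tx": 0.001, "ty": 0, "tz": 0, "wx": 0, "wy": -0.014, "wz": 0, "fingers": -1}
    - {"tx": 0, "ty": 0, "tz": 0, "wx": 0, "wy": -0.006, "wz": 0, "fingers": -1}
    - {"tx": 0.0005, "ty": 0, "tz": 0, "wx": 0, "wy": -0.002, "wz": 0, "fingers": -1}
    - {"tx": 0, "ty": 0, "tz": 0, "wx": 0, "wy": -0.002, "wz": 0, "fingers": -1}
    - {"tx": 0, "ty": 0, "tz": 0, "wx": 0, "wy": -0.002, "wz": 0, "fingers": -1}
    - {"tx": 0, "ty": 0, "tz": 0, "wx": 0, "wy": 0, "wz": 0, "fingers": -1}
    - {"tx": 0, "ty": 0, "tz": 0, "wx": 0, "wy": 0, "wz": 0, "fingers": -1}

```text
time_s: 27.35
eef_pos: [463.2, -20.1, 195.4]
tcp_rot: [[0.061, 0.998, -0.0], [0.998, -0.061, -0.002], [-0.002, -0.0, -1.0]]
wrist_force: [-0.2, 0.1, -7.3]
width: 0.263
```

```bash
python3 - <<'E'
from plan import *
go(n=8)
E
```

```text
meas [('scene', 27.35, np.float64(0.0266), 696, np.float64(1.9)), ('side', 27.4, np.float64(0.0294), 506, np.float64(2.4))]
innov [np.float64(0.0266), np.float64(0.0294)]
x [-0.0198 -0.0392  0.0053]
t=27.45 theta=0.0333 v=0.078 roll=-0.0022 cmdroll=-0.0036 pivot meas [613.  -29.3 150.4] cmd [613.1 -28.9 150.2] yaw -0.0608 cmd -0.0606 F [-0.3  0.2 -6.9] w 0.265
plan phi [-0.048 -0.024 -0.017 -0.011 -0.009 -0.007 -0.006 -0.006] theta [0.033 0.013 0.006 0.002 0.001 0.    0.    0.   ]
[{"tx": 0.002, "ty": 0, "tz": 0, "wx": 0, "wy": -0.044, "wz": 0, "fingers": -1}, {"tx": -0.001, "ty": 0, "tz": 0, "wx": 0, "wy": 0.024, "wz": 0, "fingers": -1}, {"tx": -0.0005, "ty": 0, "tz": 0, "wx": 0, "wy": 0.006, "wz": 0, "fingers": -1}, {"tx": 0, "ty": 0, "tz": 0, "wx": 0, "wy": 0.006, "wz": 0, "fingers": -1}, {"tx": -0.0005, "ty": 0, "tz": 0, "wx": 0, "wy": 0.004, "wz": 0, "fingers": -1}, {"tx": 0, "ty": 0, "tz": 0, "wx": 0, "wy": 0, "wz": 0, "fingers": -1}, {"tx": 0, "ty": 0, "tz": 0, "wx": 0, "wy": 0.002, "wz": 0, "fingers": -1}, {"tx": 0, "ty": 0, "tz": 0, "wx": 0, "wy": 0, "wz": 0, "fingers": -1}]
```

Call:
servo_tool:
  steps:
    - {"tx": 0.002, "ty": 0, "tz": 0, "wx": 0, "wy": -0.044, "wz": 0, "fingers": -1}
    - {"tx": -0.001, "ty": 0, "tz": 0, "wx": 0, "wy": 0.024, "wz": 0, "fingers": -1}
    - {"tx": -0.0005, "ty": 0, "tz": 0, "wx": 0, "wy": 0.006, "wz": 0, "fingers": -1}
    - {"tx": 0, "ty": 0, "tz": 0, "wx": 0, "wy": 0.006, "wz": 0, "fingers": -1}
    - {"tx": -0.0005, "ty": 0, "tz": 0, "wx": 0, "wy": 0.004, "wz": 0, "fingers": -1}
    - {"tx": 0, "ty": 0, "tz": 0, "wx": 0, "wy": 0, "wz": 0, "fingers": -1}
    - {"tx": 0, "ty": 0, "tz": 0, "wx": 0, "wy": 0.002, "wz": 0, "fingers": -1}
    - {"tx": 0, "ty": 0, "tz": 0, "wx": 0, "wy": 0, "wz": 0, "fingers": -1}

```text
time_s: 28.45
eef_pos: [463.3, -20.1, 195.5]
tcp_rot: [[0.061, 0.998, -0.0], [0.998, -0.061, -0.004], [-0.004, -0.0, -1.0]]
wrist_force: [-0.1, 0.1, -7.6]
width: 0.267
```

```bash
python3 - <<'E'
from plan import *
go(n=8)
E
```

```text
meas [('scene', 28.45, np.float64(0.0474), 693, np.float64(2.0)), ('side', 28.5, np.float64(0.0531), 502, np.float64(2.4))]
innov [np.float64(0.0473), np.float64(0.053)]
x [0.0336 0.0919 0.008 ]
t=28.55 theta=0.0597 v=0.138 roll=-0.0041 cmdroll=-0.0056 pivot meas [612.9 -29.3 150.5] cmd [613.1 -29.  150.2] yaw -0.0606 cmd -0.0606 F [ 0.2 -0.  -7.2] w 0.267
plan phi [-0.085 -0.042 -0.029 -0.019 -0.014 -0.011 -0.009 -0.009] theta [0.058 0.023 0.01  0.004 0.002 0.001 0.    0.   ]
[{"tx": 0.0035, "ty": 0, "tz": 0, "wx": 0, "wy": -0.08, "wz": 0, "fingers": -1}, {"tx": -0.002, "ty": 0, "tz": 0.0005, "wx": 0, "wy": 0.044, "wz": 0, "fingers": -1}, {"tx": -0.0005, "ty": 0, "tz": 0, "wx": 0, "wy": 0.012, "wz": 0, "fingers": -1}, {"tx": -0.0005, "ty": 0, "tz": 0, "wx": 0, "wy": 0.01, "wz": 0, "fingers": -1}, {"tx": 0, "ty": 0, "tz": 0, "wx": 0, "wy": 0.006, "wz": 0, "fingers": -1}, {"tx": 0, "ty": 0, "tz": 0, "wx": 0, "wy": 0.002, "wz": 0, "fingers": -1}, {"tx": -0.0005, "ty": 0, "tz": 0, "wx": 0, "wy": 0.002, "wz": 0, "fingers": -1}, {"tx": 0, "ty": 0, "tz": 0, "wx": 0, "wy": 0, "wz": 0, "fingers": -1}]
```

Call:
servo_tool:
  steps:
    - {"tx": 0.0035, "ty": 0, "tz": 0, "wx": 0, "wy": -0.08, "wz": 0, "fingers": -1}
    - {"tx": -0.002, "ty": 0, "tz": 0.0005, "wx": 0, "wy": 0.044, "wz": 0, "fingers": -1}
    - {"tx": -0.0005, "ty": 0, "tz": 0, "wx": 0, "wy": 0.012, "wz": 0, "fingers": -1}
    - {"tx": -0.0005, "ty": 0, "tz": 0, "wx": 0, "wy": 0.01, "wz": 0, "fingers": -1}
    - {"tx": 0, "ty": 0, "tz": 0, "wx": 0, "wy": 0.006, "wz": 0, "fingers": -1}
    - {"tx": 0, "ty": 0, "tz": 0, "wx": 0, "wy": 0.002, "wz": 0, "fingers": -1}
    - {"tx": -0.0005, "ty": 0, "tz": 0, "wx": 0, "wy": 0.002, "wz": 0, "fingers": -1}
    - {"tx": 0, "ty": 0, "tz": 0, "wx": 0, "wy": 0, "wz": 0, "fingers": -1}

```text
time_s: 29.55
eef_pos: [463.2, -20.1, 195.2]
tcp_rot: [[0.061, 0.998, -0.001], [0.998, -0.061, -0.008], [-0.008, -0.0, -1.0]]
wrist_force: [-0.9, -0.5, -7.3]
width: 0.266
```

```bash
python3 - <<'E'
from plan import *
go(n=8)
E
```

```text
meas [('scene', 29.55, np.float64(-0.0385), 686, np.float64(1.9)), ('side', 29.6, np.float64(-0.0477), 488, np.float64(2.4))]
innov [np.float64(-0.0387), np.float64(-0.0478)]
x [0.0594 0.1279 0.0056]
t=29.65 theta=-0.0516 v=-0.123 roll=-0.0082 cmdroll=-0.0096 pivot meas [613.  -29.6 150.2] cmd [613.1 -29.2 149.9] yaw -0.0608 cmd -0.0606 F [-0.3 -0.6 -7.2] w 0.268
plan phi [ 0.062  0.024  0.013  0.004 -0.001 -0.003 -0.004 -0.005] theta [-0.05  -0.02  -0.009 -0.004 -0.002 -0.001 -0.    -0.   ]
[{"tx": -0.003, "ty": 0, "tz": 0, "wx": 0, "wy": 0.072, "wz": 0, "fingers": -1}, {"tx": 0.0015, "ty": 0, "tz": 0, "wx": 0, "wy": -0.038, "wz": 0, "fingers": -1}, {"tx": 0.0005, "ty": 0, "tz": 0, "wx": 0, "wy": -0.012, "wz": 0, "fingers": -1}, {"tx": 0.0005, "ty": 0, "tz": 0, "wx": 0, "wy": -0.008, "wz": 0, "fingers": -1}, {"tx": 0, "ty": 0, "tz": 0, "wx": 0, "wy": -0.006, "wz": 0, "fingers": -1}, {"tx": 0, "ty": 0, "tz": 0, "wx": 0, "wy": -0.002, "wz": 0, "fingers": -1}, {"tx": 0.0005, "ty": 0, "tz": 0, "wx": 0, "wy": 0, "wz": 0, "fingers": -1}, {"tx": 0, "ty": 0, "tz": 0, "wx": 0, "wy": -0.002, "wz": 0, "fingers": -1}]
```

Call:
servo_tool:
  steps:
    - {"tx": -0.003, "ty": 0, "tz": 0, "wx": 0, "wy": 0.072, "wz": 0, "fingers": -1}
    - {"tx": 0.0015, "ty": 0, "tz": 0, "wx": 0, "wy": -0.038, "wz": 0, "fingers": -1}
    - {"tx": 0.0005, "ty": 0, "tz": 0, "wx": 0, "wy": -0.012, "wz": 0, "fingers": -1}
    - {"tx": 0.0005, "ty": 0, "tz": 0, "wx": 0, "wy": -0.008, "wz": 0, "fingers": -1}
    - {"tx": 0, "ty": 0, "tz": 0, "wx": 0, "wy": -0.006, "wz": 0, "fingers": -1}
    - {"tx": 0, "ty": 0, "tz": 0, "wx": 0, "wy": -0.002, "wz": 0, "fingers": -1}
    - {"tx": 0.0005, "ty": 0, "tz": 0, "wx": 0, "wy": 0, "wz": 0, "fingers": -1}
    - {"tx": 0, "ty": 0, "tz": 0, "wx": 0, "wy": -0.002, "wz": 0, "fingers": -1}

```text
time_s: 30.65
eef_pos: [463.2, -20.1, 195.3]
tcp_rot: [[0.061, 0.998, -0.0], [0.998, -0.061, -0.004], [-0.004, -0.0, -1.0]]
wrist_force: [0.3, -0.2, -7.3]
width: 0.265
```

```bash
python3 - <<'E'
from plan import *
go(n=8,goal=[605,35,145],yaw=0.0)
E
python3 - <<'E'
import numpy as np,cv2
from scipy.optimize import least_squares
# bay pose: fit outline rect of cheek tops (x +-30 about 65, |y| 46..?) and whole-bay rim/backstop outline
for n in ["scene","side"]:
    W=np.load(n+".npy"); im=cv2.imread(f"pics/{n}0.png"); h=cv2.cvtColor(im,cv2.COLOR_BGR2HSV); H,S=h[...,0],h[...,1]
    z=W[...,2]; x=W[...,0]; y=W[...,1]
    g=(H>40)&(H<85)&(S>80)&(x>600)&(x<800)&(y>120)&(y<420)&(z>204)&(z<216)
    P=W[g][:,:2]; a=P[P[:,1]<270]; b=P[P[:,1]>=270]
    ra=cv2.minAreaRect(a.astype(np.float32)); rb=cv2.minAreaRect(b.astype(np.float32)); print(n,"cheeks",np.round(ra[0],1),np.round(ra[1],1),round(ra[2],1),np.round(rb[0],1),np.round(rb[1],1),round(rb[2],1),"mid",(np.array(ra[0])+rb[0])/2, "yaw from pair",np.degrees(np.arctan2(-(rb[0][0]-ra[0][0]),rb[0][1]-ra[0][1])))
    m=(z>25)&(z<35)&(x>600)&(x<850)&(y>120)&(y<420); P=W[m]
    # back stop: points beyond bay x>125
    for yaw in [np.radians(11.5)]:
        c,s=np.cos(yaw),np.sin(yaw); L=(P[:,:2]-[638.3,257])@np.array([[c,-s],[s,c]]); k=L[:,0]>115; L=L[k]
        print(" backstop x",np.percentile(L[:,0],[2,50,98]).round(1),"y",np.percentile(L[:,1],[1,99]).round(1), "slope",np.polyfit(L[:,1],L[:,0],1).round(3))
    m=(z>17)&(z<27)&(x>450)&(x<850)&(y>100)&(y<450); P=W[m]; L=(P[:,:2]-[638.3,257])@np.array([[c,-s],[s,c]])
    for sg in (-1,1):
        k=(sg*L[:,1]>60)&(sg*L[:,1]<110)&(L[:,0]>-110)&(L[:,0]<120); 
        if k.sum()>20: print(" rim",sg,np.percentile(L[k,1],[5,50,95]).round(1),"x",np.percentile(L[k,0],[2,98]).round(0),"slope",np.polyfit(L[k,0],L[k,1],1)[0].round(3),k.sum())
E
```

```text
meas [('scene', 30.65, np.float64(-0.0203), 688, np.float64(1.9)), ('side', 30.7, np.float64(-0.0246), 491, np.float64(2.4))]
innov [np.float64(-0.0202), np.float64(-0.0246)]
x [-0.0517 -0.128   0.0043]
t=30.75 theta=-0.0267 v=-0.061 roll=-0.0043 cmdroll=-0.0056 pivot meas [613.  -29.4 150.4] cmd [613.1 -29.  150.1] yaw -0.0608 cmd -0.0606 F [ 0.2  0.5 -7.5] w 0.268
plan phi [-0.    -0.044 -0.044 -0.009  0.033  0.046  0.024  0.009] theta [-0.026 -0.005  0.007  0.009  0.002 -0.006 -0.004 -0.001]
[{"tx": 0.0015, "ty": -0.0005, "tz": 0.0005, "wx": 0, "wy": 0.006, "wz": -0.002, "fingers": -1}, {"tx": 0.0115, "ty": -0.002, "tz": 0.0005, "wx": 0, "wy": -0.044, "wz": -0.01, "fingers": -1}, {"tx": 0.016, "ty": -0.0035, "tz": 0.001, "wx": -0.002, "wy": 0, "wz": -0.018, "fingers": -1}, {"tx": 0.0145, "ty": -0.0025, "tz": 0.001, "wx": 0, "wy": 0.034, "wz": -0.018, "fingers": -1}, {"tx": 0.0075, "ty": -0.0015, "tz": 0.0005, "wx": 0, "wy": 0.042, "wz": -0.01, "fingers": -1}, {"tx": 0.0015, "ty": -0.0005, "tz": 0.0005, "wx": 0, "wy": 0.014, "wz": -0.002, "fingers": -1}, {"tx": 0.001, "ty": 0, "tz": 0, "wx": 0, "wy": -0.022, "wz": 0, "fingers": -1}, {"tx": 0.0005, "ty": 0, "tz": 0, "wx": 0, "wy": -0.016, "wz": 0, "fingers": -1}]
scene cheeks [713.8 206.6] [63.1 36. ] 11.6 [687.1 333.4] [61.2 35.5] 12.8 mid [700.43658447 270.03089905] yaw from pair 11.86431553119442
 backstop x [125.5 136.9 143.2] y [-76.   74.7] slope [-1.9000e-02  1.3617e+02]
 rim -1 [-86.3 -78.8 -73.6] x [-101.  118.] slope -0.006 204
 rim 1 [72.6 78.4 91.7] x [-99. 119.] slope 0.007 127
side cheeks [715.7 205.3] [58.1 33.8] 10.6 [691.9 332. ] [60.6 35.4] 14.2 mid [703.81677246 268.68661499] yaw from pair 10.65857227867454
 backstop x [118.4 135.3 144.5] y [-78.7  82.6] slope [-8.0000e-03  1.3472e+02]
 rim -1 [-86.6 -77.7 -73.2] x [ 10. 116.] slope -0.018 72
 rim 1 [73.3 79.4 86. ] x [  5. 119.] slope 0.023 91
```

Held above the pad from about 25.0 to 30.75 s. The bay pose is confirmed (yaw about 0.2 rad, cheek midpoint about (702, 269.5)). Start the traverse.

Call:
servo_tool:
  steps:
    - {"tx": 0.0015, "ty": -0.0005, "tz": 0.0005, "wx": 0, "wy": 0.006, "wz": -0.002, "fingers": -1}
    - {"tx": 0.0115, "ty": -0.002, "tz": 0.0005, "wx": 0, "wy": -0.044, "wz": -0.01, "fingers": -1}
    - {"tx": 0.016, "ty": -0.0035, "tz": 0.001, "wx": -0.002, "wy": 0, "wz": -0.018, "fingers": -1}
    - {"tx": 0.0145, "ty": -0.0025, "tz": 0.001, "wx": 0, "wy": 0.034, "wz": -0.018, "fingers": -1}
    - {"tx": 0.0075, "ty": -0.0015, "tz": 0.0005, "wx": 0, "wy": 0.042, "wz": -0.01, "fingers": -1}
    - {"tx": 0.0015, "ty": -0.0005, "tz": 0.0005, "wx": 0, "wy": 0.014, "wz": -0.002, "fingers": -1}
    - {"tx": 0.001, "ty": 0, "tz": 0, "wx": 0, "wy": -0.022, "wz": 0, "fingers": -1}
    - {"tx": 0.0005, "ty": 0, "tz": 0, "wx": 0, "wy": -0.016, "wz": 0, "fingers": -1}

```text
time_s: 31.75
eef_pos: [454.9, 34.1, 190.2]
tcp_rot: [[0.001, 1.0, 0.001], [1.0, -0.001, 0.008], [0.008, 0.001, -1.0]]
wrist_force: [0.8, -0.2, -6.7]
width: 0.266
```

```bash
python3 - <<'E'
from plan import *
go(n=8,goal=[595,105,130],yaw=0.08)
E
```

```text
meas [('scene', 31.75, np.float64(0.063), 708, np.float64(1.9)), ('side', 31.8, np.float64(0.0699), 503, np.float64(2.6))]
innov [np.float64(0.0644), np.float64(0.0707)]
x [-0.0262 -0.0415  0.0078]
t=31.85 theta=0.0805 v=0.216 roll=0.0081 cmdroll=0.0085 pivot meas [604.9  34.9 145.3] cmd [605.   34.9 144.9] yaw -0.0005 cmd -0.0006 F [-0.2  0.7 -7.5] w 0.266
plan phi [-0.122 -0.137 -0.098 -0.038  0.021  0.041  0.02   0.005] theta [ 0.088  0.055  0.033  0.021  0.007 -0.005 -0.003 -0.001]
[{"tx": 0.008, "ty": -0.0005, "tz": 0.001, "wx": 0, "wy": -0.13, "wz": -0.002, "fingers": -1}, {"tx": 0.011, "ty": -0.0015, "tz": 0.0015, "wx": -0.002, "wy": -0.016, "wz": -0.014, "fingers": -1}, {"tx": 0.0155, "ty": -0.003, "tz": 0.002, "wx": -0.002, "wy": 0.04, "wz": -0.024, "fingers": -1}, {"tx": 0.0145, "ty": -0.002, "tz": 0.0025, "wx": -0.002, "wy": 0.06, "wz": -0.024, "fingers": -1}, {"tx": 0.0075, "ty": -0.001, "tz": 0.0025, "wx": 0, "wy": 0.058, "wz": -0.014, "fingers": -1}, {"tx": 0.0015, "ty": 0, "tz": 0.0005, "wx": 0, "wy": 0.02, "wz": -0.002, "fingers": -1}, {"tx": 0.001, "ty": 0, "tz": 0, "wx": 0, "wy": -0.02, "wz": 0, "fingers": -1}, {"tx": 0.0005, "ty": 0, "tz": 0, "wx": 0, "wy": -0.016, "wz": 0, "fingers": -1}]
```

Call:
servo_tool:
  steps:
    - {"tx": 0.008, "ty": -0.0005, "tz": 0.001, "wx": 0, "wy": -0.13, "wz": -0.002, "fingers": -1}
    - {"tx": 0.011, "ty": -0.0015, "tz": 0.0015, "wx": -0.002, "wy": -0.016, "wz": -0.014, "fingers": -1}
    - {"tx": 0.0155, "ty": -0.003, "tz": 0.002, "wx": -0.002, "wy": 0.04, "wz": -0.024, "fingers": -1}
    - {"tx": 0.0145, "ty": -0.002, "tz": 0.0025, "wx": -0.002, "wy": 0.06, "wz": -0.024, "fingers": -1}
    - {"tx": 0.0075, "ty": -0.001, "tz": 0.0025, "wx": 0, "wy": 0.058, "wz": -0.014, "fingers": -1}
    - {"tx": 0.0015, "ty": 0, "tz": 0.0005, "wx": 0, "wy": 0.02, "wz": -0.002, "fingers": -1}
    - {"tx": 0.001, "ty": 0, "tz": 0, "wx": 0, "wy": -0.02, "wz": 0, "fingers": -1}
    - {"tx": 0.0005, "ty": 0, "tz": 0, "wx": 0, "wy": -0.016, "wz": 0, "fingers": -1}

```text
time_s: 32.85
eef_pos: [445.4, 92.4, 175.4]
tcp_rot: [[-0.079, 0.997, 0.0], [0.997, 0.079, 0.004], [0.004, 0.001, -1.0]]
wrist_force: [-0.4, -0.1, -7.1]
width: 0.265
```

```bash
sed -i 's|    for a,b in zip(phis,ys):|    for a,b in zip(phis,ys):\n        a=a-np.clip(.13*a,-.0015,.0015)+.0005|' plan.py; python3 - <<'E'
from plan import *
go(n=8,goal=[586,170,115],yaw=0.15)
E
```

```text
meas [('scene', 32.85, np.float64(0.0296), 709, np.float64(1.9)), ('side', 32.9, np.float64(0.0341), 498, np.float64(2.4))]
innov [np.float64(0.0117), np.float64(0.0135)]
x [0.0806 0.2194 0.0085]
t=32.95 theta=0.0390 v=0.113 roll=0.0039 cmdroll=0.0045 pivot meas [594.8 105.1 130.4] cmd [595.  104.9 129.9] yaw 0.0800 cmd 0.0797 F [ 0.   1.  -7.5] w 0.271
plan phi [-0.093 -0.09  -0.075 -0.027  0.025  0.042  0.02   0.004] theta [ 0.04   0.021  0.019  0.014  0.004 -0.005 -0.003 -0.001]
[{"tx": 0.0065, "ty": 0, "tz": 0.001, "wx": 0, "wy": -0.098, "wz": -0.002, "fingers": -1}, {"tx": 0.0095, "ty": -0.001, "tz": 0.0015, "wx": -0.002, "wy": 0.004, "wz": -0.012, "fingers": -1}, {"tx": 0.0155, "ty": -0.0005, "tz": 0.003, "wx": -0.002, "wy": 0.014, "wz": -0.02, "fingers": -1}, {"tx": 0.014, "ty": -0.0005, "tz": 0.003, "wx": 0, "wy": 0.048, "wz": -0.022, "fingers": -1}, {"tx": 0.0075, "ty": 0, "tz": 0.0025, "wx": 0, "wy": 0.052, "wz": -0.012, "fingers": -1}, {"tx": 0.0015, "ty": 0, "tz": 0.0005, "wx": 0, "wy": 0.018, "wz": -0.002, "fingers": -1}, {"tx": 0.001, "ty": 0, "tz": 0, "wx": 0, "wy": -0.022, "wz": 0, "fingers": -1}, {"tx": 0.0005, "ty": 0, "tz": 0, "wx": 0, "wy": -0.016, "wz": 0, "fingers": -1}]
```

Call:
servo_tool:
  steps:
    - {"tx": 0.0065, "ty": 0, "tz": 0.001, "wx": 0, "wy": -0.098, "wz": -0.002, "fingers": -1}
    - {"tx": 0.0095, "ty": -0.001, "tz": 0.0015, "wx": -0.002, "wy": 0.004, "wz": -0.012, "fingers": -1}
    - {"tx": 0.0155, "ty": -0.0005, "tz": 0.003, "wx": -0.002, "wy": 0.014, "wz": -0.02, "fingers": -1}
    - {"tx": 0.014, "ty": -0.0005, "tz": 0.003, "wx": 0, "wy": 0.048, "wz": -0.022, "fingers": -1}
    - {"tx": 0.0075, "ty": 0, "tz": 0.0025, "wx": 0, "wy": 0.052, "wz": -0.012, "fingers": -1}
    - {"tx": 0.0015, "ty": 0, "tz": 0.0005, "wx": 0, "wy": 0.018, "wz": -0.002, "fingers": -1}
    - {"tx": 0.001, "ty": 0, "tz": 0, "wx": 0, "wy": -0.022, "wz": 0, "fingers": -1}
    - {"tx": 0.0005, "ty": 0, "tz": 0, "wx": 0, "wy": -0.016, "wz": 0, "fingers": -1}

```text
time_s: 33.95
eef_pos: [437.7, 147.0, 160.5]
tcp_rot: [[-0.149, 0.989, 0.0], [0.989, 0.149, 0.004], [0.004, 0.001, -1.0]]
wrist_force: [-1.2, -0.2, -7.9]
width: 0.267
```

```bash
python3 - <<'E'
from plan import *
go(n=8,goal=[579.5,245,110],yaw=0.2)
E
```

```text
meas [('scene', 33.95, np.float64(-0.0694), 724, np.float64(1.8)), ('side', 34.0, np.float64(-0.0792), 488, np.float64(2.4))]
innov [np.float64(-0.068), np.float64(-0.0784)]
x [0.0385 0.0941 0.0046]
t=34.05 theta=-0.0868 v=-0.174 roll=0.0039 cmdroll=0.0045 pivot meas [585.9 170.2 115.6] cmd [586. 170. 115.] yaw 0.1501 cmd 0.1499 F [-0.3 -0.  -8. ] w 0.268
plan phi [ 0.073 -0.021 -0.034  0.     0.046  0.059  0.031  0.012] theta [-0.082 -0.026 -0.001  0.006  0.001 -0.008 -0.005 -0.002]
[{"tx": -0.0005, "ty": 0, "tz": 0.0005, "wx": 0, "wy": 0.068, "wz": -0.002, "fingers": -1}, {"tx": 0.016, "ty": 0.001, "tz": 0.002, "wx": 0, "wy": -0.094, "wz": -0.008, "fingers": -1}, {"tx": 0.02, "ty": 0.0015, "tz": 0.001, "wx": 0, "wy": -0.012, "wz": -0.016, "fingers": -1}, {"tx": 0.018, "ty": 0.002, "tz": 0.0005, "wx": 0, "wy": 0.034, "wz": -0.014, "fingers": -1}, {"tx": 0.0095, "ty": 0.0015, "tz": 0.001, "wx": 0, "wy": 0.046, "wz": -0.008, "fingers": -1}, {"tx": 0.002, "ty": 0, "tz": 0.0005, "wx": 0, "wy": 0.012, "wz": -0.002, "fingers": -1}, {"tx": 0.001, "ty": 0, "tz": 0, "wx": 0, "wy": -0.028, "wz": 0, "fingers": -1}, {"tx": 0.001, "ty": 0, "tz": 0, "wx": 0, "wy": -0.018, "wz": 0, "fingers": -1}]
```

Call:
servo_tool:
  steps:
    - {"tx": -0.0005, "ty": 0, "tz": 0.0005, "wx": 0, "wy": 0.068, "wz": -0.002, "fingers": -1}
    - {"tx": 0.016, "ty": 0.001, "tz": 0.002, "wx": 0, "wy": -0.094, "wz": -0.008, "fingers": -1}
    - {"tx": 0.02, "ty": 0.0015, "tz": 0.001, "wx": 0, "wy": -0.012, "wz": -0.016, "fingers": -1}
    - {"tx": 0.018, "ty": 0.002, "tz": 0.0005, "wx": 0, "wy": 0.034, "wz": -0.014, "fingers": -1}
    - {"tx": 0.0095, "ty": 0.0015, "tz": 0.001, "wx": 0, "wy": 0.046, "wz": -0.008, "fingers": -1}
    - {"tx": 0.002, "ty": 0, "tz": 0.0005, "wx": 0, "wy": 0.012, "wz": -0.002, "fingers": -1}
    - {"tx": 0.001, "ty": 0, "tz": 0, "wx": 0, "wy": -0.028, "wz": 0, "fingers": -1}
    - {"tx": 0.001, "ty": 0, "tz": 0, "wx": 0, "wy": -0.018, "wz": 0, "fingers": -1}

```text
time_s: 35.05
eef_pos: [432.4, 214.1, 155.4]
tcp_rot: [[-0.198, 0.98, -0.002], [0.98, 0.198, 0.012], [0.012, 0.001, -1.0]]
wrist_force: [0.1, -0.2, -8.2]
width: 0.268
```

```bash
sed -i 's|/\[.0015,.03,.003\]|/[.003,.06,.0015]|' plan.py; python3 - <<'E'
from plan import *
j=json.load(open("st.json")); j["off"]=.0055; json.dump(j,open("st.json","w"))
go(n=7)
E
```

```text
meas [('scene', 35.05, np.float64(-0.0258), 749, np.float64(1.7)), ('side', 35.1, np.float64(-0.0292), 490, np.float64(2.4))]
innov [np.float64(-0.0359), np.float64(-0.0416)]
x [-0.0877 -0.2095  0.005 ]
t=35.15 theta=-0.0301 v=-0.027 roll=0.0115 cmdroll=0.0125 pivot meas [579.1 245.  110.5] cmd [579.3 244.9 109.8] yaw 0.2000 cmd 0.1999 F [ 0.9 -0.2 -8.1] w 0.269
plan phi [ 0.035  0.014  0.005 -0.    -0.003 -0.005 -0.006] theta [-0.025 -0.01  -0.005 -0.002 -0.001 -0.    -0.   ]
[{"tx": -0.001, "ty": 0, "tz": 0, "wx": 0, "wy": 0.022, "wz": 0, "fingers": -1}, {"tx": 0.001, "ty": 0, "tz": 0, "wx": 0, "wy": -0.02, "wz": 0, "fingers": -1}, {"tx": 0.0005, "ty": 0, "tz": 0, "wx": 0, "wy": -0.01, "wz": 0, "fingers": -1}, {"tx": 0, "ty": 0, "tz": 0, "wx": 0, "wy": -0.004, "wz": 0, "fingers": -1}, {"tx": 0, "ty": 0, "tz": 0, "wx": 0, "wy": -0.004, "wz": 0, "fingers": -1}, {"tx": 0.0005, "ty": 0, "tz": 0, "wx": 0, "wy": -0.002, "wz": 0, "fingers": -1}, {"tx": 0, "ty": 0, "tz": 0, "wx": 0, "wy": 0, "wz": 0, "fingers": -1}]
```

Call:
servo_tool:
  steps:
    - {"tx": -0.001, "ty": 0, "tz": 0, "wx": 0, "wy": 0.022, "wz": 0, "fingers": -1}
    - {"tx": 0.001, "ty": 0, "tz": 0, "wx": 0, "wy": -0.02, "wz": 0, "fingers": -1}
    - {"tx": 0.0005, "ty": 0, "tz": 0, "wx": 0, "wy": -0.01, "wz": 0, "fingers": -1}
    - {"tx": 0, "ty": 0, "tz": 0, "wx": 0, "wy": -0.004, "wz": 0, "fingers": -1}
    - {"tx": 0, "ty": 0, "tz": 0, "wx": 0, "wy": -0.004, "wz": 0, "fingers": -1}
    - {"tx": 0.0005, "ty": 0, "tz": 0, "wx": 0, "wy": -0.002, "wz": 0, "fingers": -1}
    - {"tx": 0, "ty": 0, "tz": 0, "wx": 0, "wy": 0, "wz": 0, "fingers": -1}

```text
time_s: 36.02
eef_pos: [432.1, 215.2, 155.3]
tcp_rot: [[-0.199, 0.98, 0.001], [0.98, 0.199, -0.004], [-0.004, 0.0, -1.0]]
wrist_force: [0.1, 0.8, -7.6]
width: 0.267
```

```bash
python3 - <<'E'
from plan import *
go(n=8,goal=[702.5,269.7,106],yaw=0.2)
E
```

```text
meas [('scene', 36.025, np.float64(-0.0144), 756, np.float64(1.7)), ('side', 36.075, np.float64(-0.0185), 490, np.float64(2.4))]
innov [np.float64(-0.0142), np.float64(-0.0184)]
x [-0.0305 -0.0456  0.0047]
t=36.12 theta=-0.0193 v=-0.040 roll=-0.0043 cmdroll=-0.0055 pivot meas [579.2 244.8 110.4] cmd [579.3 245.1 109.8] yaw 0.1998 cmd 0.1999 F [-0.   0.7 -7.8] w 0.266
plan phi [ 0.021  0.007  0.002 -0.002 -0.004 -0.005 -0.006 -0.006] theta [-0.018 -0.007 -0.003 -0.002 -0.001 -0.    -0.    -0.   ]
[{"tx": -0.001, "ty": 0.0045, "tz": 0, "wx": 0, "wy": 0.026, "wz": 0, "fingers": -1}, {"tx": 0.0005, "ty": 0.022, "tz": 0.001, "wx": 0, "wy": -0.014, "wz": 0, "fingers": -1}, {"tx": 0, "ty": 0.0365, "tz": 0.001, "wx": 0, "wy": -0.004, "wz": 0, "fingers": -1}, {"tx": 0, "ty": 0.0365, "tz": 0.001, "wx": 0, "wy": -0.004, "wz": 0, "fingers": -1}, {"tx": 0, "ty": 0.0215, "tz": 0.0005, "wx": 0, "wy": -0.002, "wz": 0, "fingers": -1}, {"tx": 0, "ty": 0.0045, "tz": 0.0005, "wx": 0, "wy": -0.002, "wz": 0, "fingers": -1}, {"tx": 0, "ty": 0, "tz": 0, "wx": 0, "wy": 0, "wz": 0, "fingers": -1}, {"tx": 0, "ty": 0, "tz": 0, "wx": 0, "wy": 0, "wz": 0, "fingers": -1}]
```

Call:
servo_tool:
  steps:
    - {"tx": -0.001, "ty": 0.0045, "tz": 0, "wx": 0, "wy": 0.026, "wz": 0, "fingers": -1}
    - {"tx": 0.0005, "ty": 0.022, "tz": 0.001, "wx": 0, "wy": -0.014, "wz": 0, "fingers": -1}
    - {"tx": 0, "ty": 0.0365, "tz": 0.001, "wx": 0, "wy": -0.004, "wz": 0, "fingers": -1}
    - {"tx": 0, "ty": 0.0365, "tz": 0.001, "wx": 0, "wy": -0.004, "wz": 0, "fingers": -1}
    - {"tx": 0, "ty": 0.0215, "tz": 0.0005, "wx": 0, "wy": -0.002, "wz": 0, "fingers": -1}
    - {"tx": 0, "ty": 0.0045, "tz": 0.0005, "wx": 0, "wy": -0.002, "wz": 0, "fingers": -1}
    - {"tx": 0, "ty": 0, "tz": 0, "wx": 0, "wy": 0, "wz": 0, "fingers": -1}
    - {"tx": 0, "ty": 0, "tz": 0, "wx": 0, "wy": 0, "wz": 0, "fingers": -1}

```text
time_s: 37.12
eef_pos: [554.2, 239.5, 151.2]
tcp_rot: [[-0.199, 0.98, 0.0], [0.98, 0.199, -0.004], [-0.004, -0.001, -1.0]]
wrist_force: [0.0, -0.1, -7.5]
width: 0.266
```

```bash
python3 - <<'E'
from plan import *
go(n=8,goal=[702.5,269.7,72],yaw=0.2,endlevel=True)
E
```

```text
meas [('scene', 37.125, np.float64(0.0058), 837, np.float64(1.5)), ('side', 37.175, np.float64(0.0045), 517, np.float64(2.1))]
innov [np.float64(0.0059), np.float64(0.0045)]
x [-0.0191 -0.0347  0.0048]
t=37.23 theta=0.0060 v=0.013 roll=-0.0041 cmdroll=-0.0055 pivot meas [701.6 269.2 106.5] cmd [702.3 269.5 105.8] yaw 0.2000 cmd 0.1999 F [-0.3 -0.2 -7.2] w 0.266
plan phi [-0.014 -0.01  -0.009 -0.007 -0.007 -0.007 -0.007 -0.   ] theta [ 0.006  0.002  0.001  0.    -0.    -0.001 -0.001 -0.001]
[{"tx": 0.0005, "ty": 0, "tz": 0.0015, "wx": 0, "wy": -0.008, "wz": 0, "fingers": -1}, {"tx": 0, "ty": 0, "tz": 0.0055, "wx": 0, "wy": 0.004, "wz": 0, "fingers": -1}, {"tx": 0, "ty": 0, "tz": 0.01, "wx": 0, "wy": 0, "wz": 0, "fingers": -1}, {"tx": 0, "ty": 0, "tz": 0.0095, "wx": 0, "wy": 0.002, "wz": 0, "fingers": -1}, {"tx": 0, "ty": 0, "tz": 0.006, "wx": 0, "wy": 0, "wz": 0, "fingers": -1}, {"tx": 0, "ty": 0, "tz": 0.0015, "wx": 0, "wy": 0, "wz": 0, "fingers": -1}, {"tx": 0, "ty": 0, "tz": 0, "wx": 0, "wy": 0, "wz": 0, "fingers": -1}, {"tx": -0.0005, "ty": 0, "tz": 0, "wx": 0, "wy": 0.008, "wz": 0, "fingers": -1}]
```

Call:
servo_tool:
  steps:
    - {"tx": 0.0005, "ty": 0, "tz": 0.0015, "wx": 0, "wy": -0.008, "wz": 0, "fingers": -1}
    - {"tx": 0, "ty": 0, "tz": 0.0055, "wx": 0, "wy": 0.004, "wz": 0, "fingers": -1}
    - {"tx": 0, "ty": 0, "tz": 0.01, "wx": 0, "wy": 0, "wz": 0, "fingers": -1}
    - {"tx": 0, "ty": 0, "tz": 0.0095, "wx": 0, "wy": 0.002, "wz": 0, "fingers": -1}
    - {"tx": 0, "ty": 0, "tz": 0.006, "wx": 0, "wy": 0, "wz": 0, "fingers": -1}
    - {"tx": 0, "ty": 0, "tz": 0.0015, "wx": 0, "wy": 0, "wz": 0, "fingers": -1}
    - {"tx": 0, "ty": 0, "tz": 0, "wx": 0, "wy": 0, "wz": 0, "fingers": -1}
    - {"tx": -0.0005, "ty": 0, "tz": 0, "wx": 0, "wy": 0.008, "wz": 0, "fingers": -1}

```text
time_s: 38.22
eef_pos: [555.5, 239.6, 117.9]
tcp_rot: [[-0.199, 0.98, 0.001], [0.98, 0.199, 0.002], [0.002, 0.001, -1.0]]
wrist_force: [0.2, -0.4, -6.3]
width: 0.263
```

```bash
python3 - <<'E'
from plate import *
s=robot.state(); print(s["eef_pos"].round(1),s["wrist_force"].round(1),s["tcp_rot"].round(3).tolist())
r=theta("scene"); print(r["t"],"theta",r["q"]+r["roll"]-.029,r["n"],plate(r).round(4))
im=r["im"]; cv2.imwrite("pics/dock1.png",cv2.resize(im[230:430,280:480],(700,700)[:2] if 0 else (600,600),interpolation=cv2.INTER_CUBIC))
E
```

```text
[555.5 239.6 117.9] [ 0.2 -0.4 -6.3] [[-0.199, 0.98, 0.001], [0.98, 0.199, 0.002], [0.002, 0.001, -1.0]]
38.225 theta -0.03389629121933449 805 [-9.1000e-03 -7.0000e-04  1.3383e+01]
```

View pics/dock1.png

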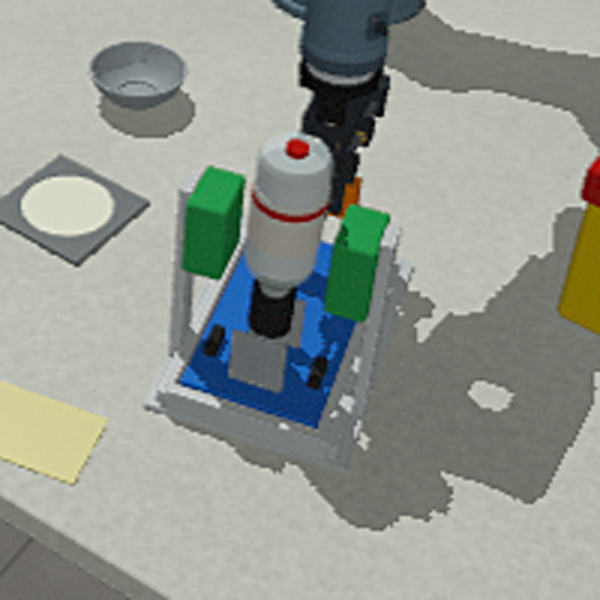

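The picture shows the carrier between the rims, with the bottle upright at (290,215) between the green cheeks at (213,220) and (357,260). Last millimetres down.

Call:
servo_tool:
  steps:
    - {"tx": 0, "ty": 0, "tz": 0.001, "wx": 0, "wy": 0, "wz": 0, "fingers": -1}
    - {"tx": 0, "ty": 0, "tz": 0.0015, "wx": 0, "wy": 0, "wz": 0, "fingers": -1}
    - {"tx": 0, "ty": 0, "tz": 0.0015, "wx": 0, "wy": 0, "wz": 0, "fingers": -1}
    - {"tx": 0, "ty": 0, "tz": 0.001, "wx": 0, "wy": 0, "wz": 0, "fingers": -1}
    - {"tx": 0, "ty": 0, "tz": 0.0005, "wx": 0, "wy": 0, "wz": 0, "fingers": -1}
    - {"tx": 0, "ty": 0, "tz": 0.0005, "wx": 0, "wy": 0, "wz": 0, "fingers": -1}

```text
time_s: 39.02
eef_pos: [555.4, 239.5, 111.8]
tcp_rot: [[-0.199, 0.98, 0.001], [0.98, 0.199, 0.002], [0.002, 0.001, -1.0]]
wrist_force: [-3.1, 0.6, -2.3]
width: 0.266
```

Call:
servo_tool:
  steps:
    - {"tx": 0, "ty": 0, "tz": 0.0005, "wx": 0, "wy": 0, "wz": 0, "fingers": -1}
    - {"tx": 0, "ty": 0, "tz": 0.0005, "wx": 0, "wy": 0, "wz": 0, "fingers": -1}
    - {"tx": 0, "ty": 0, "tz": 0, "wx": 0, "wy": 0, "wz": 0, "fingers": -1}
  squeeze: 20

```text
time_s: 39.4
eef_pos: [555.5, 239.6, 111.8]
tcp_rot: [[-0.199, 0.98, 0.001], [0.98, 0.199, 0.002], [0.002, 0.001, -1.0]]
wrist_force: [-6.9, -1.9, 4.8]
width: 0.268
```

Call:
servo_tool:
  steps:
    - {"tx": 0, "ty": 0, "tz": 0, "wx": 0, "wy": 0, "wz": 0, "fingers": -0.35}
    - {"tx": 0, "ty": 0, "tz": 0, "wx": 0, "wy": 0, "wz": 0, "fingers": -0.2}
    - {"tx": 0, "ty": 0, "tz": 0, "wx": 0, "wy": 0, "wz": 0, "fingers": 0}
    - {"tx": 0, "ty": 0, "tz": 0, "wx": 0, "wy": 0, "wz": 0, "fingers": 0}
    - {"tx": 0, "ty": 0, "tz": 0, "wx": 0, "wy": 0, "wz": 0, "fingers": 0}
    - {"tx": 0, "ty": 0, "tz": 0, "wx": 0, "wy": 0, "wz": 0, "fingers": 0}

```text
time_s: 40.15
eef_pos: [555.3, 239.4, 110.4]
tcp_rot: [[-0.198, 0.98, 0.0], [0.98, 0.198, 0.002], [0.002, 0.0, -1.0]]
wrist_force: [-0.1, 0.1, -0.4]
width: 0.502
```

```bash
python3 - <<'E'
from h import *
s=robot.state(); print(s["time_s"],s["eef_pos"].round(1),s["wrist_force"].round(1),s["width"])
im,d=robot.snapshot("wrist"); cv2.imwrite("pics/w9.png",im)
E
```

```text
40.15 [555.3 239.4 110.4] [-0.1  0.1 -0.4] 0.5020403769269728
```

View pics/w9.png

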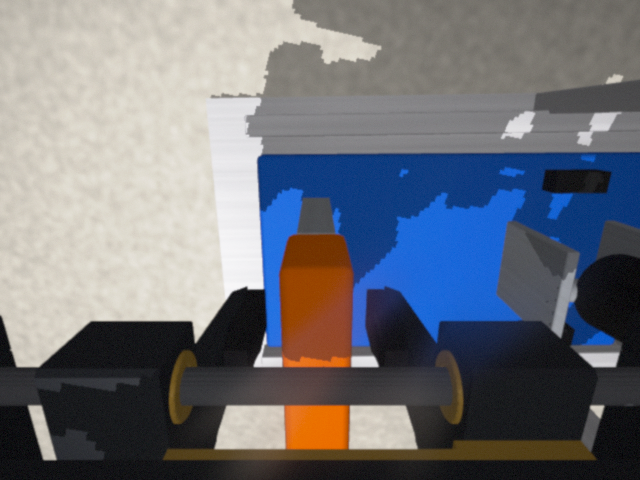

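Both fingers (about (225,370) and (400,370)) stand clear of the bar at (316,340), and no force remains. Retreat straight up; the gripper body stays clear of the bottle along x.

Call:
servo_tool:
  steps:
    - {"tx": 0, "ty": 0, "tz": -0.01, "wx": 0, "wy": 0, "wz": 0, "fingers": 0}
    - {"tx": 0, "ty": 0, "tz": -0.02, "wx": 0, "wy": 0, "wz": 0, "fingers": 0}
    - {"tx": 0, "ty": -0.002, "tz": -0.03, "wx": 0, "wy": 0, "wz": 0, "fingers": 0}
    - {"tx": 0, "ty": -0.01, "tz": -0.03, "wx": 0, "wy": 0, "wz": 0, "fingers": 0}
    - {"tx": 0, "ty": -0.02, "tz": -0.03, "wx": 0, "wy": 0, "wz": 0, "fingers": 0}
    - {"tx": 0, "ty": -0.02, "tz": -0.03, "wx": 0, "wy": 0, "wz": 0, "fingers": 0}
    - {"tx": 0, "ty": -0.01, "tz": -0.01, "wx": 0, "wy": 0, "wz": 0, "fingers": 0}
    - {"tx": 0, "ty": 0, "tz": 0, "wx": 0, "wy": 0, "wz": 0, "fingers": 0}

```text
time_s: 41.2
eef_pos: [494.7, 226.9, 271.7]
tcp_rot: [[-0.199, 0.98, 0.003], [0.98, 0.199, 0.002], [0.002, 0.003, -1.0]]
wrist_force: [-0.2, 0.1, -0.5]
width: 0.505
```

```bash
python3 - <<'E'
from h import *
import est
s=robot.state(); print(s["time_s"],s["eef_pos"].round(1),s["wrist_force"].round(1))
yaw=.2; Rz=np.array([[np.cos(yaw),-np.sin(yaw),0],[np.sin(yaw),np.cos(yaw),0],[0,0,1]])
# seat frame: carrier supposed at bay origin, z=6; reuse theta() by faking the tool state
o=np.array([638.3,256.9,6.]); F=np.array([[0,1,0],[1,0,0],[0,0,-1.]])
real=robot.state
for n in ["scene","side"]:
    im,d=robot.snapshot(n); W=cloud(n,d); L=(W-o)@Rz
    h=cv2.cvtColor(im,cv2.COLOR_BGR2HSV);H,S,V=[h[...,i] for i in range(3)]
    m=(H>95)&(H<128)&(S>100)&(L[...,2]>-10)&(L[...,2]<40)&(abs(L[...,0])<160)&(abs(L[...,1])<100); P=L[m]
    A=np.c_[P[:,:2],np.ones(len(P))]; k=np.linalg.lstsq(A,P[:,2],rcond=None)[0]
    g=abs(P[:,2]-A@k)<4; k=np.linalg.lstsq(A[g],P[g,2],rcond=None)[0]
    print(n,"plate",k.round(4),cv2.minAreaRect(P[:,:2].astype(np.float32)))
    m=(H<22)&(S>130)&(L[...,2]>118)&(L[...,2]<132)&(abs(L[...,0]+85)<40)&(abs(L[...,1])<60); Q=L[m]
    if len(Q)>20: print(" handle",cv2.minAreaRect(Q[:,:2].astype(np.float32)),np.median(Q[:,2]))
    m=(abs(L[...,0]-65)<40)&(abs(L[...,1])<70)&(L[...,2]>215)&(L[...,2]<275); B=L[m]; print(" bottle upper", B.mean(0).round(1),np.percentile(B[:,1],[2,98]).round(1),len(B))
    cv2.imwrite(f"pics/{n}9.png",im)
a=cv2.imread("pics/scene9.png")[180:420,140:560]; cv2.imwrite("pics/final.png",cv2.resize(a,(798,456),interpolation=cv2.INTER_CUBIC))
E
```

```text
41.2 [494.7 226.9 271.7] [-0.2  0.1 -0.5]
scene plate [ 7.0000e-04 -3.3000e-03  1.5126e+01] ((6.942558288574219, -5.0002593994140625), (232.44125366210938, 130.04591369628906), 0.4323904812335968)
 handle ((-82.41252899169922, 31.079612731933594), (28.09934425354004, 7.637190341949463), 3.1148552894592285) 126.53549555911547
 bottle upper [ 81.4  20.1 249.5] [-11.2  48.2] 673
side plate [7.60000e-03 9.00000e-04 1.43253e+01] ((8.70849609375, -4.487785339355469), (250.5023651123047, 128.9062957763672), 0.19395707547664642)
 handle ((-79.91749572753906, -7.288852691650391), (31.152206420898438, 73.4787368774414), 4.044076442718506) 126.08364407785234
 bottle upper [ 79.1  15.8 250.8] [-14.   47.1] 485
```

View pics/final.png

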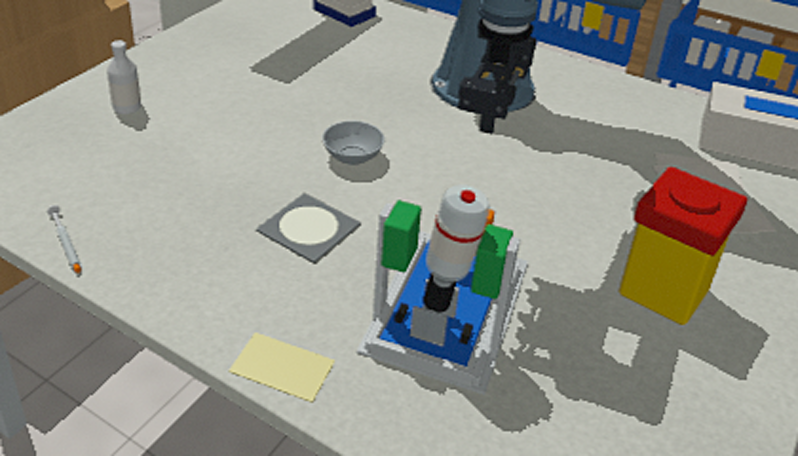

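The carrier sits flat in the bay. The bottle at (460,240) rests lightly on the cheek at (492,260), and the bowl, saline bottle and sharps box are where they were. Hand in.

```bash
python3 -c "
from workcell import robot
print(robot.hand_in()); print(robot.state()['time_s'])"
```

```text
the job is handed in; nothing more can be done
None
the job is handed in; nothing more can be done
```

I docked the carrier with the bottle between the green cheeks and handed the job in after about 41 s; no verdict was reported.

**How it went**
- **Grasp and lift:** I gripped the carrier by the orange handle and lifted it 60 mm. I balanced the bottle by tilting the carrier, from camera lean readings and a fitted model. The first balancing attempt let the bottle fall back onto its stop, still at the start position, and I caught it again.
- **Hold over the pad:** The pivot stayed about 1 mm from my measured pad centre, with the underside about 90 mm up, from roughly 25.0 to 30.75 s. The largest lean measured there was about 0.06 rad, against a limit of 0.12.
- **Carry and docking:** I carried it sideways, slid it in under the cheeks, lowered it slowly, let go and backed away. The largest lean I estimated more than 200 mm from the start was about 0.09 rad. That is from readings at the end of each roughly 1 s move, so it could have been somewhat higher in between.

**Last checks**
- **Carrier:** It sits level to within 0.01 rad, at seat height. Its centre is about 5–9 mm forward of the seat along the bay and up to 5 mm sideways, inside the 22 mm allowed. The plate and handle measurements disagree by a few millimetres.
- **Bottle:** It now rests lightly on one cheek. I estimated its final lean only roughly, at about 0.1 rad, against the 0.2 limit.
- **Other objects:** The bowl, saline bottle and sharps box looked unmoved in the last picture; I did not measure them again.
- **Gripper:** It was clear of everything, with no load left on the wrist.

One disagreement remained: the camera lean readings carried a bias of about 0.01 rad that shifted as the carrier moved. The controller compensated for it throughout.

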